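# Gauge the clevis ears and pin the joints

## Task

Check the heavy clevis joints on the bench and pin them up. Take the radius leaf whose notch fits the rounded end of the ears and, working from the left joint to the right, touch it level and square to the rounded end of each joint's upper ear until it sits snugly round it without rocking, before that joint has its pin; lay the leaf back flat on the rubber gauge mat beside the other one. Push a headed pin from the rack down through every joint until its head sits fully home on the upper ear; leave spare pins over, and do not disturb the hex key and the yellow case.

Things in the scene. Friction and masses are not known exactly. Their poses are not given: they have to be found in the camera images.
- clevis_1_hole (a point): left clevis joint as seen from the robot (None if absent): two dark steel ears, one above the other, 19 mm upright hole. Point: on the hole's axis at the upper ear's top face, 120 mm above the bench. z up, x away from the rounded end towards the legs. The ears' rounded ends face -x: half rounds of radius 28 mm about the axis. Upper ear spans 0 to 12 mm below the point
- clevis_1: left clevis bracket, 6 kg, held on the bench by its weight: origin on the bench on the hole's axis, axes as the hole's. Lower ear 30 to 42 mm below that top, free space under. Between the ears is the eye (21 mm hole) of a bright link, in line to 1.5 mm; it yields sideways. Link and legs lie at +x
- clevis_2_hole (a point): middle clevis joint as seen from the robot (None if absent): two dark steel ears, one above the other, 19 mm upright hole. Point: on the hole's axis at the upper ear's top face, 120 mm above the bench. z up, x away from the rounded end towards the legs. The ears' rounded ends face -x: half rounds of radius 28 mm about the axis. Upper ear spans 0 to 12 mm below the point
- clevis_2: middle clevis bracket, 6 kg, held on the bench by its weight: origin on the bench on the hole's axis, axes as the hole's. Lower ear 30 to 42 mm below that top, free space under. Between the ears is the eye (21 mm hole) of a bright link, in line to 1.5 mm; it yields sideways. Link and legs lie at +x
- clevis_3_hole (a point): right clevis joint as seen from the robot (None if absent): two dark steel ears, one above the other, 19 mm upright hole. Point: on the hole's axis at the upper ear's top face, 120 mm above the bench. z up, x away from the rounded end towards the legs. The ears' rounded ends face -x: half rounds of radius 28 mm about the axis. Upper ear spans 0 to 12 mm below the point
- clevis_3: right clevis bracket, 6 kg, held on the bench by its weight: origin on the bench on the hole's axis, axes as the hole's. Lower ear 30 to 42 mm below that top, free space under. Between the ears is the eye (21 mm hole) of a bright link, in line to 1.5 mm; it yields sideways. Link and legs lie at +x
- leaf_wide_grip (a point): gauge leaf with the wide notch (arc radius 30 mm, mouth 56 mm): steel plate 74 mm (x) x 66 (y) x 10, flat on the mat; upright dark handle 26 mm (x) x 14 (y), top 91 mm over the underside. Point: in the handle, 65 mm above the underside; pinch along y. x towards the open notch, z up. Arc centre 62 mm along +x and 60 mm below; plate front 51 mm along +x, back 23 mm along -x
- leaf_narrow_grip (a point): gauge leaf with the narrow notch (arc radius 18 mm, mouth 33 mm): steel plate 74 mm (x) x 66 (y) x 10, flat on the mat; upright dark handle 26 mm (x) x 14 (y), top 91 mm over the underside. Point: in the handle, 65 mm above the underside; pinch along y. x towards the open notch, z up. Arc centre 57.5 mm along +x and 60 mm below; plate front 51 mm along +x, back 23 mm along -x
- leaf_wide_notch (a point): centre of the wide leaf's notch arc, half-way up the plate (5 mm above its underside), in the air in front of the notch; x out of the notch, z up. When the leaf is seated on an ear this point is on the hole's axis to about 2 mm
- pin_1_head (a point): headed steel clevis pin, one of four alike, 0.15 kg: head 24 mm across, 40 mm tall, over a 16 mm shank 56 mm long (last 7 mm taper to 8 mm). Stands head up in the rack, head underside on its top. Point: middle of the head on the axis, 20 mm above its underside; z up along the pin. Pinch it a little above this point
- pin_2_head (a point): headed steel clevis pin, one of four alike, 0.15 kg: head 24 mm across, 40 mm tall, over a 16 mm shank 56 mm long (last 7 mm taper to 8 mm). Stands head up in the rack, head underside on its top. Point: middle of the head on the axis, 20 mm above its underside; z up along the pin. Pinch it a little above this point
- pin_3_head (a point): headed steel clevis pin, one of four alike, 0.15 kg: head 24 mm across, 40 mm tall, over a 16 mm shank 56 mm long (last 7 mm taper to 8 mm). Stands head up in the rack, head underside on its top. Point: middle of the head on the axis, 20 mm above its underside; z up along the pin. Pinch it a little above this point
- pin_4_head (a point): headed steel clevis pin, one of four alike, 0.15 kg: head 24 mm across, 40 mm tall, over a 16 mm shank 56 mm long (last 7 mm taper to 8 mm). Stands head up in the rack, head underside on its top. Point: middle of the head on the axis, 20 mm above its underside; z up along the pin. Pinch it a little above this point
- pin_rack: wooden block 110 x 110 mm, 60 mm high, fixed, with four 18 mm square holes 58 mm deep at 32 mm either side of its centre in x and y; origin at the centre of its underside on the bench
- gauge_mat: thin black rubber mat, 120 mm (x) by 200 mm (y), 3 mm thick, fixed; the two leaves lie on it side by side, 50 mm either side of its centre in y, which is which varies; origin at the centre of its underside on the bench
- big_hex_key: hex key lying flat on the bench at the right, 44 x 134 x 8 mm, a bystander; origin at the centre of its underside, long leg along y
- yellow_box: small yellow case, 59 x 78 x 23 mm, a bystander; origin at the centre of its underside
- leaf_wide: the wide-notched leaf itself, 0.25 kg: origin at its underside, 22 mm along +x from the handle's middle; axes as its grip point

How it is judged:
On the way, in this order (a step that is already met when the one before it is completed fails the run):
1. the wide-notched leaf sits level and snug on the rounded end of the left joint's upper ear, touching it, before that joint has its pin (horizontal distance between leaf_wide_notch and clevis_1_hole below 0.005 m and z of leaf_wide_notch in the frame of clevis_1_hole between -0.014 and 0.002 m and angle between the z axis of leaf_wide_notch and the z axis of clevis_1_hole, either way round below 0.12 rad and contact force between leaf_wide and clevis_1 above 0.3 N and horizontal distance between each of pin_1_head, pin_2_head, pin_3_head, pin_4_head and clevis_1_hole above 0.02 m), for 0.15 s.
2. the wide-notched leaf sits level and snug on the rounded end of the middle joint's upper ear, touching it, before that joint has its pin (horizontal distance between leaf_wide_notch and clevis_2_hole below 0.005 m and z of leaf_wide_notch in the frame of clevis_2_hole between -0.014 and 0.002 m and angle between the z axis of leaf_wide_notch and the z axis of clevis_2_hole, either way round below 0.12 rad and contact force between leaf_wide and clevis_2 above 0.3 N and horizontal distance between each of pin_1_head, pin_2_head, pin_3_head, pin_4_head and clevis_2_hole above 0.02 m), for 0.15 s.
3. the wide-notched leaf sits level and snug on the rounded end of the right joint's upper ear, touching it, before that joint has its pin (horizontal distance between leaf_wide_notch and clevis_3_hole below 0.005 m and z of leaf_wide_notch in the frame of clevis_3_hole between -0.014 and 0.002 m and angle between the z axis of leaf_wide_notch and the z axis of clevis_3_hole, either way round below 0.12 rad and contact force between leaf_wide and clevis_3 above 0.3 N and horizontal distance between each of pin_1_head, pin_2_head, pin_3_head, pin_4_head and clevis_3_hole above 0.02 m), for 0.15 s.
At the end, for the whole second after the job is handed in: Every clevis joint present holds a pin, upright (within 0.08 rad), on the hole's axis within 4 mm, head underside within 3.5 mm of the upper ear; both leaves lie flat (within 0.1 rad) with their handles over the gauge mat (or at most 15 mm in front of or behind it), at rest (((horizontal distance between pin_1_head and clevis_1_hole below 0.004 m and z of pin_1_head in the frame of clevis_1_hole between 0.016 and 0.0235 m and angle between the z axis of pin_1_head and the z axis of clevis_1_hole, either way round below 0.08 rad) or (horizontal distance between pin_2_head and clevis_1_hole below 0.004 m and z of pin_2_head in the frame of clevis_1_hole between 0.016 and 0.0235 m and angle between the z axis of pin_2_head and the z axis of clevis_1_hole, either way round below 0.08 rad) or (horizontal distance between pin_3_head and clevis_1_hole below 0.004 m and z of pin_3_head in the frame of clevis_1_hole between 0.016 and 0.0235 m and angle between the z axis of pin_3_head and the z axis of clevis_1_hole, either way round below 0.08 rad) or (horizontal distance between pin_4_head and clevis_1_hole below 0.004 m and z of pin_4_head in the frame of clevis_1_hole between 0.016 and 0.0235 m and angle between the z axis of pin_4_head and the z axis of clevis_1_hole, either way round below 0.08 rad)) and ((horizontal distance between pin_1_head and clevis_2_hole below 0.004 m and z of pin_1_head in the frame of clevis_2_hole between 0.016 and 0.0235 m and angle between the z axis of pin_1_head and the z axis of clevis_2_hole, either way round below 0.08 rad) or (horizontal distance between pin_2_head and clevis_2_hole below 0.004 m and z of pin_2_head in the frame of clevis_2_hole between 0.016 and 0.0235 m and angle between the z axis of pin_2_head and the z axis of clevis_2_hole, either way round below 0.08 rad) or (horizontal distance between pin_3_head and clevis_2_hole below 0.004 m and z of pin_3_head in the frame of clevis_2_hole between 0.016 and 0.0235 m and angle between the z axis of pin_3_head and the z axis of clevis_2_hole, either way round below 0.08 rad) or (horizontal distance between pin_4_head and clevis_2_hole below 0.004 m and z of pin_4_head in the frame of clevis_2_hole between 0.016 and 0.0235 m and angle between the z axis of pin_4_head and the z axis of clevis_2_hole, either way round below 0.08 rad)) and ((horizontal distance between pin_1_head and clevis_3_hole below 0.004 m and z of pin_1_head in the frame of clevis_3_hole between 0.016 and 0.0235 m and angle between the z axis of pin_1_head and the z axis of clevis_3_hole, either way round below 0.08 rad) or (horizontal distance between pin_2_head and clevis_3_hole below 0.004 m and z of pin_2_head in the frame of clevis_3_hole between 0.016 and 0.0235 m and angle between the z axis of pin_2_head and the z axis of clevis_3_hole, either way round below 0.08 rad) or (horizontal distance between pin_3_head and clevis_3_hole below 0.004 m and z of pin_3_head in the frame of clevis_3_hole between 0.016 and 0.0235 m and angle between the z axis of pin_3_head and the z axis of clevis_3_hole, either way round below 0.08 rad) or (horizontal distance between pin_4_head and clevis_3_hole below 0.004 m and z of pin_4_head in the frame of clevis_3_hole between 0.016 and 0.0235 m and angle between the z axis of pin_4_head and the z axis of clevis_3_hole, either way round below 0.08 rad)) and x of leaf_wide_grip in the frame of gauge_mat between -0.075 and 0.075 m and y of leaf_wide_grip in the frame of gauge_mat between -0.1 and 0.1 m and height (world z) of each of leaf_wide_grip, leaf_narrow_grip below 0.076 m and angle between each of leaf_wide_grip, leaf_narrow_grip's own z axis and vertical below 0.1 rad and x of leaf_narrow_grip in the frame of gauge_mat between -0.075 and 0.075 m and y of leaf_narrow_grip in the frame of gauge_mat between -0.1 and 0.1 m and linear speed of leaf_wide below 0.02 m/s); the robot touches nothing.
It fails at once if the hex key or the yellow case is pushed more than 3 cm (distance of any of big_hex_key, yellow_box from where it was at the start of the episode above 0.03 m).
Of clevis_1, clevis_2, clevis_3 only 2 to 3 are there at a start; the rules pass over those that are not, and their reading is None.
At some moment in a run one of leaf_wide may be knocked a few centimetres aside while the robot is not near it.
It also fails if it takes over 210 s, if anything falls off the work surface, if the arm or the gripper's body presses on something with over 40 N, if the wrist force passes 120 N, or if a joint passes its speed limit or range.

## Robot

A 7-joint arm with a two-finger parallel gripper is mounted at the origin on a cart in front of the work surface, level with it; the furniture and walls round the work are solid. World frame = base frame: x ahead of the robot, y to its left, z up, the work surface at z = 0. Lengths are in m, angles in rad, forces in N, time in s.
With the tool pointing down it reaches from about 0.425 to 0.875 m from the base axis. Payload 4.7 kg.
Tool frame: the origin (TCP) lies on the centre line of the jaws, within the pads' length; the fingertips stand 14 mm ahead of it and the grasp point (between the pads) lies 5 mm behind it; z points along the fingers, y is the direction in which the jaws open and shut (so a half turn about z gives the same grasp; the last joint's range is limited). The gripper opens to 87 mm and grips with 3 to 60 N. Pads are 19 mm wide; open, the fingers measure 117 mm over their backs; the gripper's body (75 mm by 190 mm) begins 51 mm behind the grasp point.
Start: joints at [-1.183, 0.321, -0.07, 1.45, 0.023, 1.371, -0.057], TCP at [0.237, 0.605, 0.237] pointing down, gripper open.
Joint ranges: [-2.86, 2.86], [-0.3, 2.09], [-1.38, 1.24], [0.06, 2.45], [-1.56, 4.7], [0.09, 2.05], [-2.69, 2.69]. Speed limits (rad/s): [2.57, 2.57, 3.14, 3.14, 3.14, 3.14, 3.14].

## Interface

Orientations are given as a rotation vector (axis times angle).
In Python, from bench import ctrl, optics, models gives the robot as it stands. The module is installed in compiled form; this text tells all that it offers.
- The arm moves only by the tool arm_command, never from a script. Its argument "motion" is a list of rows, each a list of 3 entries, a list of its own where there are three numbers: the shift along the tool's x, y, z in mm, then the turn, a rotation vector about the tool's x, y, z in degrees, then the closure, from 0 (fully open) to 1 (shut). In form: [[[x, y, z], [ax, ay, az], claw], ...]. A call has 1 to 8 rows; each row shifts and turns the commanded pose from where the row before left it, along the tool's axes as they then stand; what a row does not reach is not made up. A row lasts 1/12 s, in which the tool goes at most 41.7 mm and 7.16 degrees, less where a joint would pass 70% of its speed; a pose out of reach is approached as far as the arm can. A call with a gripper value outside its range is refused whole. The fingers move at their own pace and stop on an object; "force" is the grip in N (left out, the last holds). Time passes only in rows, so rows that do not move let the fingers close. It gives the time, the measured TCP pose, the force and the opening at its end, in the units of the state.
- ctrl.get_state(): the state, without advancing time (a new reading comes with each control period).
- optics.get_image(name): name is "scene" or "top" or "wrist"; returns (picture, depth): 400x640x3 uint8, blue, green, red; 400x640 float32, m along the optical axis (not along the pixel's ray), 0 where there is no reading.
- optics.camera_model(name): a dict with "fovy" (degrees; the focal length in pixels is half the picture's height over the tangent of half this angle, whatever the lens; pixels are square), "cx", "cy" (the principal point, pixels), "rvec" (rotation vector, rad) and "tvec" (3), from world to camera coordinates, as OpenCV has them; the wrist camera has in their place "mount" (4x4, takes a point from camera to tool coordinates, whose origin is the TCP and whose axes are the flange's). Camera axes: x right, y down, z forward; pixel columns grow to the right and rows downward; lengths in m; the calibration is good to about 2 mm. A picture is of the moment at which its call begins: read the wrist's pose just before it. camera_model takes no time and is no camera call.
- ctrl.close_job(): hands the job in, once; it reports no verdict.
Trained networks look in the newest picture that a camera, given by its name, has taken for a name from the list of things; names that differ only in an ending like _2 or _b are one class to them, and where a whole thing is asked for, a point or a joint stands for the part that bears it (a point fixed in the world has none). Each returns a list of dicts, best first, with "conf" (0 to 1); they miss things now and then, are a little off and sometimes report something else, mostly with a low value. They report only what shows in the picture. A call takes as long as a camera call.
- models.search_frame(camera, target): "location" ([x, y, z] in m, in the coordinates of the camera as it stood for that picture, good to about 4 mm: the middle of the surface that is visible of it).
- models.silhouettes(camera, target): "pixels" (400x640 bool, what is visible of it).
The state is a dict: "time": time; "joint_positions": joint angles; "qd": joint speeds; "joint_torque": joint torques, N m; "position": TCP position; "tool_rot": TCP orientation; "ft_force": force on the tool from outside, world axes, zero at the start; "torque": the same for the moment, N m; "grip_width": opening from 0.0 (shut) to 1.0 (fully open).
Only numpy, scipy, OpenCV 4.12 (cv2) and the standard library are available. Lean on these libraries where they do the work, as an engineer would, in place of code of your own. Each camera call takes 0.05 s, during which the arm holds its last target.

## Working session

There is one attempt and no reset: what is moved stays moved. The work goes in short steps, Python scripts to look and compute and a tool call to move; the robot and the scene stay as the last step left them, time stands still between calls to the robot, and variables do not carry over. Pictures are saved under pics/ and viewed, and the job is handed in when it is done.

Besides the shell and the picture viewer there is one more tool, called after ">>>" as name([rows], argument=value, ...), one row to a line, values as JSON. arm_command: Moves the arm, as the interface text tells. Its arguments: {"type":"object","properties":{"motion":{"type":"array","items":{"type":"array"}},"force":{"type":"number"}},"required":["motion"]}

```bash
mkdir -p pics; cat > h.py <<'E'
import numpy as np, cv2
from scipy.spatial.transform import Rotation as R
from bench import ctrl, optics, models
def cam(n, st=None):
    m=optics.camera_model(n); f=200/np.tan(np.radians(m['fovy'])/2)
    if 'mount' in m:
        st=st or ctrl.get_state()
        T=np.eye(4);T[:3,:3]=R.from_rotvec(st['tool_rot']).as_matrix();T[:3,3]=st['position']
        return f,m['cx'],m['cy'],T@np.array(m['mount'])
    T=np.eye(4);T[:3,:3]=R.from_rotvec(np.ravel(m['rvec'])).as_matrix();T[:3,3]=np.ravel(m['tvec'])
    return f,m['cx'],m['cy'],np.linalg.inv(T)
def cloud(n,dep,c):
    f,cx,cy,T=c
    v,u=np.mgrid[:400,:640]
    P=np.stack([(u-cx)/f*dep,(v-cy)/f*dep,dep],-1)@T[:3,:3].T+T[:3,3]
    P[dep<=0]=np.nan
    return P
def proj(P,c):
    f,cx,cy,T=c; q=(np.asarray(P)-T[:3,3])@T[:3,:3]
    return np.stack([q[...,0]/q[...,2]*f+cx,q[...,1]/q[...,2]*f+cy],-1)
def loc(n,t,c):
    T=c[3]
    return [(round(d['conf'],2),np.round(T[:3,:3]@np.array(d['location'])+T[:3,3],4).tolist()) for d in models.search_frame(n,t)]
E
python3 - <<'E'
from h import *
print(ctrl.get_state())
for n in ['scene','top','wrist']:
    c=cam(n); im,d=optics.get_image(n); cv2.imwrite(f'pics/{n}0.png',im); np.savez(f'{n}0.npz',im=im,d=d,T=c[3],k=c[:3])
    print(n,optics.camera_model(n))
E
```

```text
{'time': 0.0, 'joint_positions': array([-1.18293935,  0.32184944, -0.07010648,  1.45165859,  0.02260192,
        1.37078339, -0.05685921]), 'qd': array([-0.00167292,  0.00056122, -0.00079454,  0.00037398,  0.00134287,
       -0.00028134, -0.00105904]), 'joint_torque': array([-1.54850368e-04, -4.91295147e+01, -4.04037489e-01, -3.12519872e+01,
       -6.39300956e-02,  4.39324498e-02,  1.81159926e-04]), 'position': array([0.23716959, 0.60463173, 0.23545272]), 'tool_rot': array([-5.83493337e-01, -3.08665961e+00,  2.97298657e-03]), 'ft_force': array([0.63179442, 0.11239303, 1.01991266]), 'torque': array([ 0.01503629,  0.05686825, -0.00669156]), 'grip_width': 1.0015453168622246}
scene {'fovy': 47.19726267629998, 'cx': 315.7575238112268, 'cy': 197.57901004969528, 'rvec': array([ 1.09272399, -2.34197965,  1.07530973]), 'tvec': array([0.43378655, 0.23990987, 0.86840085])}
top {'fovy': 56.40806978362009, 'cx': 315.65803120871436, 'cy': 201.8356219228157, 'rvec': array([ 2.13098941, -2.15717955,  0.13964118]), 'tvec': array([0.18473232, 0.49613896, 0.86451092])}
wrist {'fovy': 63.87027542074534, 'cx': 321.36417123095845, 'cy': 198.46303131900865, 'mount': array([[ 1.02771438e-03, -9.65146706e-01, -2.61707432e-01,
         7.00217605e-02],
       [ 9.99999267e-01,  8.24519881e-04,  8.86222383e-04,
        -7.72253108e-05],
       [-6.39551632e-04, -2.61708152e-01,  9.65146846e-01,
        -1.47339723e-01],
       [ 0.00000000e+00,  0.00000000e+00,  0.00000000e+00,
         1.00000000e+00]])}
```

View pics/top0.png

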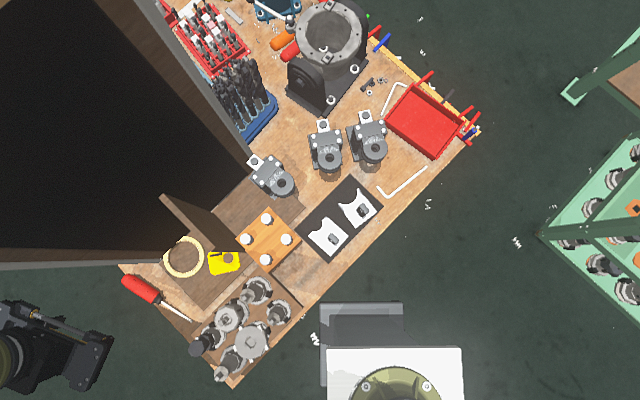

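View pics/scene0.png

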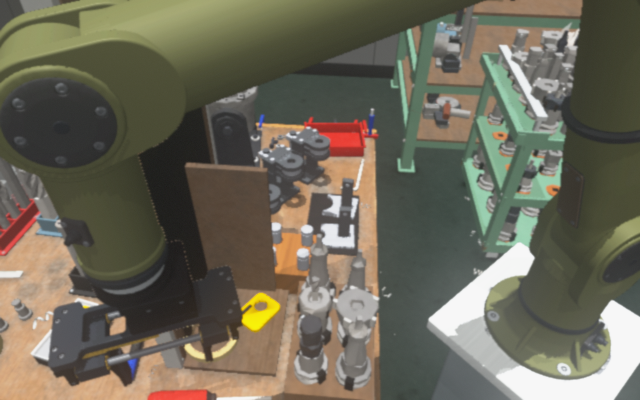

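```bash
python3 - <<'E'
from h import *
for n in ['top']:
    c=cam(n)
    for t in ['clevis_1_hole','leaf_wide_grip','leaf_narrow_grip','leaf_wide_notch','leaf_wide','pin_1_head','pin_rack','gauge_mat','big_hex_key','yellow_box','clevis_1']:
        print(n,t,loc(n,t,c))
print(ctrl.get_state()['time'])
E
```

```text
top clevis_1_hole [(0.8, [0.54, 0.2779, 0.1199])]
top leaf_wide_grip [(0.62, [0.4802, 0.0797, 0.013]), (0.22, [0.5426, 0.2771, 0.1223])]
top leaf_narrow_grip [(0.67, [0.4782, 0.0755, 0.016]), (0.61, [0.4172, 0.1488, 0.0141])]
top leaf_wide_notch [(0.75, [0.4776, 0.0753, 0.0128])]
top leaf_wide [(0.62, [0.4796, 0.0761, 0.0122])]
top pin_1_head [(0.4, [0.4094, 0.2456, 0.0999]), (0.32, [0.5459, 0.2783, 0.1236])]
top pin_rack [(0.71, [0.4041, 0.2868, 0.0609])]
top gauge_mat [(0.73, [0.41, 0.3327, 0.1017]), (0.66, [0.473, 0.1225, -0.0017])]
top big_hex_key [(0.67, [0.539, -0.0326, 0.0082])]
top yellow_box []
top clevis_1 [(0.91, [0.611, 0.1558, 0.1237]), (0.62, [0.5436, 0.2774, 0.1241])]
0.7
```

```bash
python3 - <<'E'
from h import *
z=np.load('top0.npz'); im=z['im']; d=z['d']; c=(*z['k'],z['T'])
cr=im[100:290,190:450]; cv2.imwrite('pics/crop0.png',cv2.resize(cr,None,fx=3,fy=3,interpolation=cv2.INTER_CUBIC))
P=cloud('top',d,c)
for (u,v) in [(282,182),(282,190),(328,162),(329,172),(373,150),(375,160),(332,240),(362,210),(320,235),(350,200),(265,218),(248,239),(287,239),(267,259),(225,262)]:
    print(u,v,np.round(P[v,u],3))
E
```

```text
282 182 [0.553 0.262 0.012]
282 190 [0.514 0.252 0.118]
328 162 [0.576 0.149 0.119]
329 172 [0.559 0.147 0.091]
373 150 [0.631 0.033 0.014]
375 160 [0.58  0.044 0.113]
332 240 [0.404 0.143 0.095]
362 210 [0.47  0.074 0.093]
320 235 [0.42  0.169 0.014]
350 200 [0.507 0.093 0.003]
265 218 [0.454 0.291 0.1  ]
248 239 [0.408 0.328 0.102]
287 239 [0.407 0.242 0.101]
267 259 [0.364 0.286 0.101]
225 262 [0.357 0.4   0.014]
```

View pics/crop0.png

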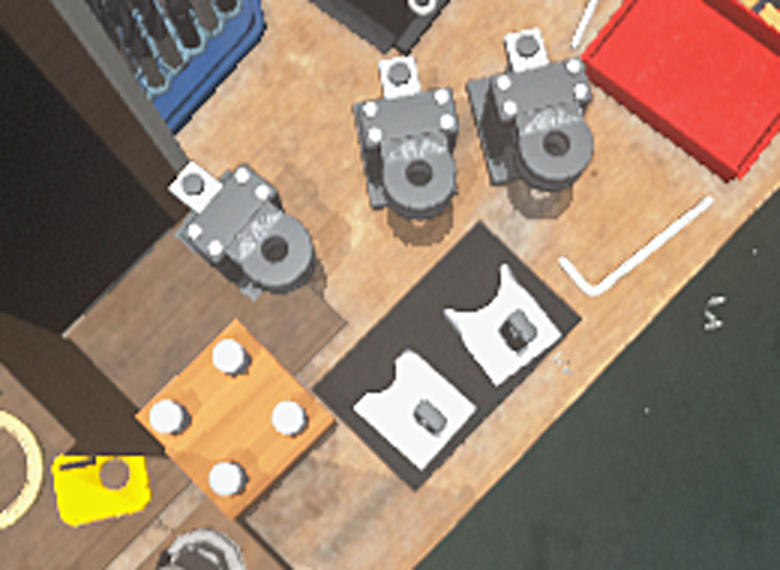

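```bash
python3 - <<'E'
from h import *
z=np.load('top0.npz'); im=z['im']; d=z['d']; c=(*z['k'],z['T'])
P=cloud('top',d,c).reshape(-1,3); P=P[np.isfinite(P[:,0])]
print('max height grid rows x 0.2..0.95, cols y 0.7..-0.15')
ys=np.arange(0.7,-0.2,-0.05)
print('      '+' '.join(f'{y:5.2f}' for y in ys))
for x in np.arange(0.2,1.0,0.05):
    r=[]
    for y in ys:
        m=(abs(P[:,0]-x)<.025)&(abs(P[:,1]-y)<.025)
        r.append(f'{P[m,2].max():5.2f}' if m.any() else '  -  ')
    print(f'{x:.2f}  '+' '.join(r))
print(c[3][:3,3])
E
```

```text
max height grid rows x 0.2..0.95, cols y 0.7..-0.15
       0.70  0.65  0.60  0.55  0.50  0.45  0.40  0.35  0.30  0.25  0.20  0.15  0.10  0.05 -0.00 -0.05 -0.10 -0.15
0.20    -     -    0.43  0.44  0.34  0.18  0.18  0.15  0.14  0.07  0.00 -0.79 -0.79 -0.79 -0.79 -0.79 -0.79 -0.79
0.25    -    0.34  0.44  0.45  0.34  0.05  0.15  0.19  0.16  0.19  0.05  0.00 -0.79 -0.79 -0.79 -0.79 -0.79 -0.79
0.30   0.32  0.34  0.40  0.04  0.02  0.02  0.05  0.19  0.22  0.05  0.01  0.01  0.00 -0.79 -0.79 -0.79 -0.79 -0.79
0.35    -    0.04  0.04  0.48  0.03  0.03  0.03  0.06  0.10  0.06  0.01  0.01  0.01  0.00 -0.79 -0.79 -0.79 -0.79
0.40    -     -     -    0.51  0.55  0.03  0.31  0.31  0.10  0.10  0.06  0.10  0.02  0.00  0.00 -0.79 -0.79 -0.79
0.45    -     -     -     -    0.58  0.61  0.32  0.06  0.10  0.06  0.02  0.02  0.10  0.10  0.01  0.00 -0.79 -0.79
0.50    -     -     -     -     -    0.65  0.68  0.02  0.12  0.12  0.01  0.01  0.10  0.10  0.01  0.00  0.00 -0.79
0.55    -     -     -     -     -     -    0.70  0.72  0.13  0.13  0.01  0.12  0.12  0.02  0.01  0.01  0.01  0.00
0.60    -     -     - 
[... 224 characters left out ...]
  -     -     -     -    0.20  0.22  0.21  0.00  0.11  0.11  0.11  0.12  0.04  0.04  0.01  0.04
0.75    -     -     -     -     -    0.11  0.18  0.22  0.23  0.17  0.21  0.21  0.21  0.00  0.04  0.04  0.04  0.04
0.80    -     -     -     -     -    0.05  0.14  0.18  0.22  0.18  0.21  0.21  0.21  0.02  0.01  0.04  0.04  0.01
0.85    -     -     -     -    0.01  0.07  0.11  0.11  0.23  0.23  0.22  0.19  0.21  0.17  0.01  0.00  0.01  0.01
0.90    -     -     -   -0.00  0.07  0.10  0.09  0.07  0.25  0.23  0.21  0.21  0.21  0.19  0.01  0.00   -     -  
0.95    -     -     -    0.10  0.10  0.10  0.10  0.03  0.04  0.04   -     -    0.18  0.01  0.02   -     -     -  
[0.37259376 0.17040719 0.92725094]
```

>>> arm_command([
  [[0, -28, -31], [0, 0, 0], 0],
  [[0, -28, -31], [0, 0, 0], 0],
  [[0, -28, -31], [0, 0, 0], 0],
  [[0, -28, -31], [0, 0, 0], 0],
  [[-35, -20, 0], [0, 0, 0], 0],
  [[-35, -20, 0], [0, 0, 0], 0],
  [[-35, -20, 0], [0, 0, 0], 0],
  [[-35, -20, 0], [0, 0, 0], 0],
])

```text
time: 1.37
position: [0.2984, 0.3739, 0.3609]
tool_rot: [0.582, 3.086, 0.002]
ft_force: [0.8, 0.6, 0.1]
grip_width: 0.997
```

>>> arm_command([
  [[-35, -20, 0], [0, 0, 0], 0],
  [[-35, -20, 0], [0, 0, 0], 0],
  [[-35, -20, 0], [0, 0, 0], 0],
  [[-35, -20, 0], [0, 0, 0], 0],
  [[0, 0, 0], [0, 0, 7], 0],
  [[0, 0, 0], [0, 0, 7], 0],
  [[0, 0, 0], [0, 0, 7], 0],
  [[0, 0, 0], [0, 0, 7], 0],
])

```text
time: 2.03
position: [0.399, 0.2496, 0.3605]
tool_rot: [-1.323, -2.849, -0.001]
ft_force: [-0.4, 0.3, -0.1]
grip_width: 0.996
```

>>> arm_command([
  [[0, 0, 0], [0, 0, 7], 0],
  [[0, 0, 0], [0, 0, 7], 0],
  [[0, 0, 0], [0, 0, 7], 0],
  [[0, 0, 0], [0, 0, 7], 0],
  [[0, 0, 0], [0, 0, 7], 0],
  [[0, 0, 0], [0, 0, 7], 0],
  [[0, 0, 0], [0, 0, 7], 0],
  [[0, 0, 0], [0, 0, 7], 0],
])

```text
time: 2.7
position: [0.3988, 0.2499, 0.3605]
tool_rot: [-2.505, -1.896, -0.001]
ft_force: [-0.3, 0.2, 0.6]
grip_width: 0.998
```

```bash
cat >> h.py <<'E'
def snap(n,tag):
    st=ctrl.get_state(); c=cam(n,st); im,d=optics.get_image(n); cv2.imwrite(f'pics/{tag}.png',im); np.savez(f'{tag}.npz',im=im,d=d,T=c[3],k=c[:3]); return im,d,c
def heading():
    s=ctrl.get_state(); M=R.from_rotvec(s['tool_rot']).as_matrix(); return s['position'],np.degrees(np.arctan2(M[1,0],M[0,0])),M
E
python3 - <<'E'
from h import *
im,d,c=snap('wrist','w1')
print(heading())
for t in ['clevis_1_hole','leaf_wide_grip','leaf_narrow_grip','leaf_wide_notch','pin_1_head','leaf_wide','gauge_mat','pin_rack']:
    print(t,loc('wrist',t,c))
E
```

```text
(array([0.39884921, 0.24985948, 0.36046193]), np.float64(73.92154025778753), array([[ 2.76953397e-01,  9.60883240e-01,  4.63488639e-04],
       [ 9.60883226e-01, -2.76953575e-01,  3.78808150e-04],
       [ 4.92355238e-04,  3.40446255e-04, -9.99999821e-01]]))
clevis_1_hole [(0.86, [0.5466, 0.2885, 0.1223])]
leaf_wide_grip [(0.81, [0.4765, 0.0872, 0.0139])]
leaf_narrow_grip [(0.74, [0.4204, 0.1556, 0.0112]), (0.35, [0.3683, 0.2963, 0.0985])]
leaf_wide_notch [(0.62, [0.4675, 0.0902, 0.014]), (0.31, [0.417, 0.152, 0.0118]), (0.21, [0.5455, 0.283, 0.1191])]
pin_1_head [(0.26, [0.412, 0.3383, 0.0994])]
leaf_wide [(0.94, [0.4737, 0.0861, 0.006])]
gauge_mat [(0.78, [0.4674, 0.1411, 0.0035]), (0.74, [0.6175, 0.1636, 0.1154])]
pin_rack [(0.97, [0.4093, 0.2948, 0.0569]), (0.45, [0.6409, 0.0726, 0.0553])]
```

View pics/w1.png

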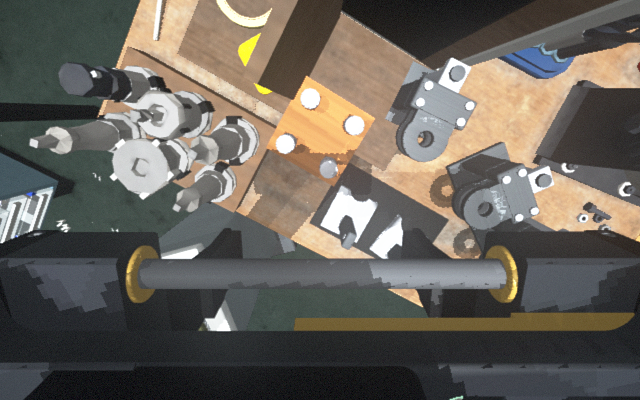

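>>> arm_command([
  [[0, 0, 0], [0, 0, 7.1], 0],
  [[0, 0, 0], [0, 0, 7.1], 0],
  [[0, 0, 0], [0, 0, 7.1], 0],
  [[0, 0, 0], [0, 0, 7.1], 0],
  [[-17, 32, 22], [0, 0, 0], 0],
  [[-17, 32, 22], [0, 0, 0], 0],
  [[-17, 32, 22], [0, 0, 0], 0],
  [[-17, 32, 22], [0, 0, 0], 0],
])

```text
time: 3.82
position: [0.4436, 0.1132, 0.273]
tool_rot: [-2.889, -1.235, -0.002]
ft_force: [1.9, 0.2, -0.7]
grip_width: 1.002
```

>>> arm_command([
  [[-17, 32, 22], [0, 0, 0], 0],
  [[0, 0, 0], [0, 0, 0], 0],
])

```text
time: 3.98
position: [0.4539, 0.0723, 0.2483]
tool_rot: [2.894, 1.217, -0.01]
ft_force: [-0.4, -0.8, -0.2]
grip_width: 1.001
```

```bash
python3 - <<'E'
from h import *
im,d,c=snap('wrist','w2')
print(heading()[:2])
for t in ['leaf_wide_grip','leaf_wide_notch','leaf_wide']:
    print(t,loc('wrist',t,c))
E
```

```text
(array([0.45389552, 0.07648496, 0.25008274]), np.float64(45.79561574431711))
leaf_wide_grip [(0.87, [0.4881, 0.0775, 0.0113])]
leaf_wide_notch [(0.62, [0.4809, 0.0776, 0.0126])]
leaf_wide [(0.69, [0.4839, 0.0739, 0.0083]), (0.25, [0.4236, 0.1484, 0.0109])]
```

View pics/w2.png

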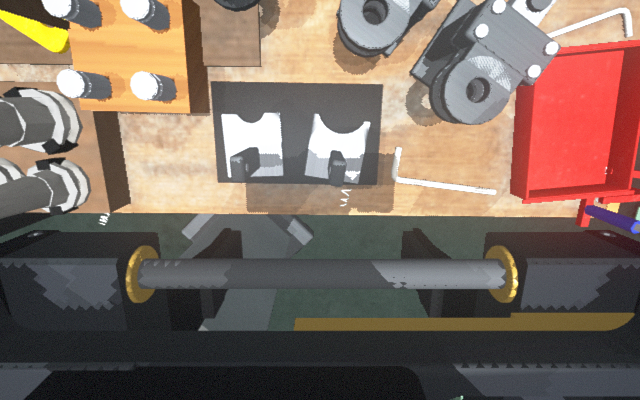

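```bash
cat >> h.py <<'E'
def load(tag):
    z=np.load(tag+'.npz'); c=(*z['k'],z['T']); return z['im'],z['d'],c,cloud('',z['d'],c)
def circ(p,r=None,c0=None):
    from scipy.optimize import least_squares
    if r is None: f=lambda q:np.hypot(p[:,0]-q[0],p[:,1]-q[1])-q[2]; x0=[*c0,.02]
    else: f=lambda q:np.hypot(p[:,0]-q[0],p[:,1]-q[1])-r; x0=c0
    s=least_squares(f,x0,loss='soft_l1',f_scale=.001); return s.x,np.std(s.fun)
E
python3 - <<'E'
from h import *
im,d,c,P=load('w2')
reg=np.zeros((400,640),bool); reg[110:215,300:375]=1
m=reg&(P[...,2]>.085)&(P[...,2]<.105); p=P[m]
print('handle top',m.sum(),p.mean(0),cv2.minAreaRect((p[:,:2]*1000).astype(np.float32)))
m=reg&(abs(P[...,2]-.013)<.004)&(im.min(-1)>150); p=P[m]; print('plate',m.sum(),p.mean(0),cv2.minAreaRect((p[:,:2]*1000).astype(np.float32)))
print('mat',np.nanmedian(P[90:105,230:370,2]))
reg=np.zeros((400,640),bool); reg[80:190,208:388]=1
m=reg&(im.max(-1)<70)&(P[...,2]<.008); p=P[m]; print('mat',p.mean(0),cv2.minAreaRect((p[:,:2]*1000).astype(np.float32)))
cv2.imwrite('pics/w2c.png',cv2.resize(im[70:200,200:400],None,fx=4,fy=4,interpolation=cv2.INTER_CUBIC))
E
```

```text
handle top 397 [0.47611034 0.0712532  0.09230474] ((475.8023986816406, 70.57921600341797), (25.902976989746094, 15.620964050292969), 33.70439910888672)
plate 2359 [0.48492861 0.07893211 0.0121269 ] ((474.50811767578125, 69.75787353515625), (105.13386535644531, 65.80751037597656), 35.644012451171875)
mat 0.0021789557617356015
mat [nan nan nan] ((0.0, 0.0), (0.0, 0.0), 0.0)<stdin>:9: RuntimeWarning: Mean of empty slice.
  ret = um.true_divide(
```

View pics/w2c.png

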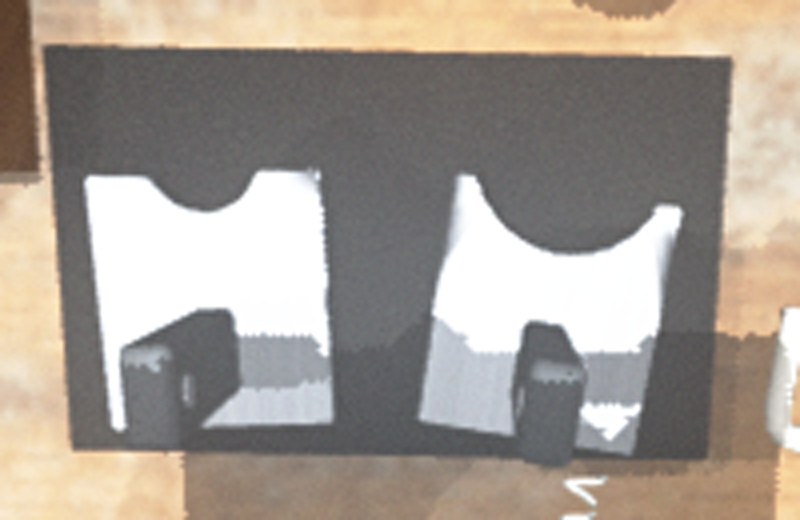

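>>> arm_command([
  [[0, 0, 0], [0, 0, 5.6], 0],
  [[0, 0, 0], [0, 0, 5.6], 0],
  [[15, 17, 0], [0, 0, 0], 0],
  [[0, 0, 36], [0, 0, 0], 0],
  [[0, 0, 36], [0, 0, 0], 0],
  [[0, 0, 36], [0, 0, 0], 0],
  [[0, 0, 36], [0, 0, 0], 0],
  [[0, 0, 0], [0, 0, 0], 0],
])

```text
time: 4.85
position: [0.4717, 0.0763, 0.1026]
tool_rot: [-2.995, -0.95, 0.017]
ft_force: [-0.9, 0.2, -0.9]
grip_width: 1.0
```

```bash
python3 - <<'E'
from h import *
im,d,c=snap('wrist','w3')
print(heading()[:2])
E
```

```text
(array([0.4739468 , 0.07650387, 0.10597037]), np.float64(35.15706893958267))
```

View pics/w3.png

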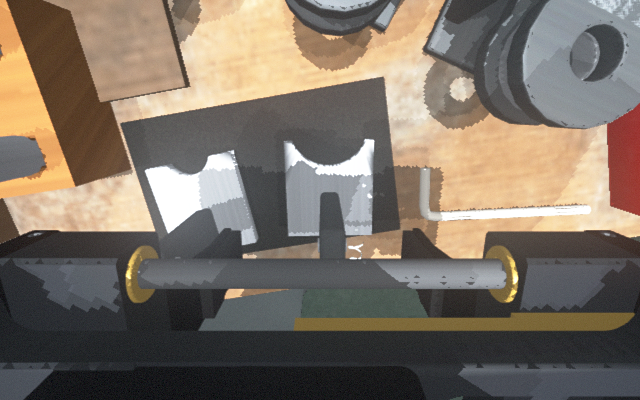

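>>> arm_command([
  [[-1, 6, 12], [0, 0, 0.5], 0],
  [[0, 0, 13], [0, 0, 0], 0],
  [[0, 0, 13], [0, 0, 0], 0],
  [[0, 0, 0], [0, 0, 0], 0],
  [[0, 0, 0], [0, 0, 0], 0],
])

```text
time: 5.32
position: [0.4805, 0.0711, 0.0723]
tool_rot: [-2.999, -0.933, -0.004]
ft_force: [0.5, 0.6, 0.8]
grip_width: 0.999
```

```bash
python3 - <<'E'
from h import *
im,d,c=snap('wrist','w4')
print(heading()[:2])
E
```

```text
(array([0.48083364, 0.07107985, 0.07251566]), np.float64(34.55930847709345))
```

View pics/w4.png

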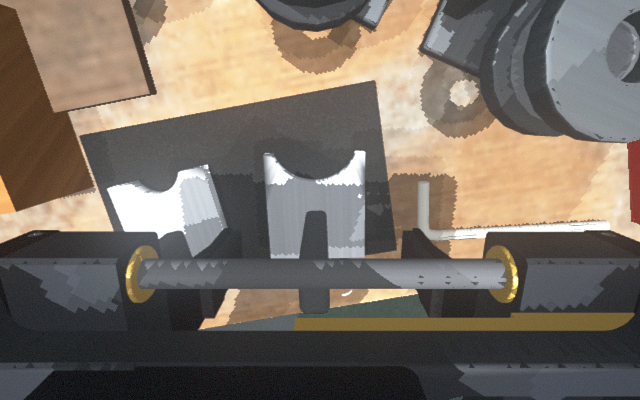

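>>> arm_command([
  [[-4, -3, 4], [0, 0, 0], 0],
  [[0, 0, 0], [0, 0, 0], 0],
  [[0, 0, 0], [0, 0, 0], 0],
])

```text
time: 5.62
position: [0.4741, 0.0705, 0.0667]
tool_rot: [-3.0, -0.932, -0.001]
ft_force: [0.3, 0.7, 0.0]
grip_width: 0.997
```

>>> arm_command([
  [[0, 0, 0], [0, 0, 0], 1],
  [[0, 0, 0], [0, 0, 0], 1],
  [[0, 0, 0], [0, 0, 0], 1],
  [[0, 0, 0], [0, 0, 0], 1],
  [[0, 0, 0], [0, 0, 0], 1],
  [[0, 0, 0], [0, 0, 0], 1],
  [[0, 0, 0], [0, 0, 0], 1],
  [[0, 0, 0], [0, 0, 0], 1],
], force=45)

```text
time: 6.28
position: [0.4741, 0.0702, 0.0661]
tool_rot: [-3.0, -0.931, -0.0]
ft_force: [-0.0, -0.3, 0.2]
grip_width: 0.477
```

>>> arm_command([
  [[0, 0, 0], [0, 0, 0], 1],
  [[0, 0, 0], [0, 0, 0], 1],
  [[0, 0, 0], [0, 0, 0], 1],
  [[0, 0, 0], [0, 0, 0], 1],
  [[0, 0, 0], [0, 0, 0], 1],
  [[0, 0, 0], [0, 0, 0], 1],
  [[0, 0, 0], [0, 0, 0], 1],
  [[0, 0, 0], [0, 0, 0], 1],
])

```text
time: 6.95
position: [0.474, 0.0702, 0.066]
tool_rot: [-3.0, -0.931, 0.0]
ft_force: [-0.8, 1.1, -0.7]
grip_width: 0.155
```

>>> arm_command([
  [[0, 0, 0], [0, 0, 0], 1],
  [[0, 0, -20], [0, 0, 0], 1],
  [[0, 0, -40], [0, 0, 0], 1],
  [[0, 0, -40], [0, 0, 0], 1],
  [[0, 0, -40], [0, 0, 0], 1],
  [[0, 0, -40], [0, 0, 0], 1],
  [[0, 0, 0], [0, 0, 0], 1],
  [[0, 0, 0], [0, 0, 0], 1],
])

```text
time: 7.62
position: [0.4754, 0.0702, 0.2482]
tool_rot: [-3.0, -0.931, -0.008]
ft_force: [-0.0, 0.6, -3.4]
grip_width: 0.156
```

```bash
python3 - <<'E'
from h import *
im,d,c=snap('wrist','w5')
print(heading())
E
```

```text
(array([0.47393233, 0.07001632, 0.24585141]), np.float64(34.48017449084725), array([[ 8.24322113e-01,  5.66121052e-01,  9.41263208e-05],
       [ 5.66121028e-01, -8.24322111e-01,  1.98005181e-04],
       [ 1.89685309e-04, -1.09933160e-04, -9.99999976e-01]]))
```

View pics/w5.png

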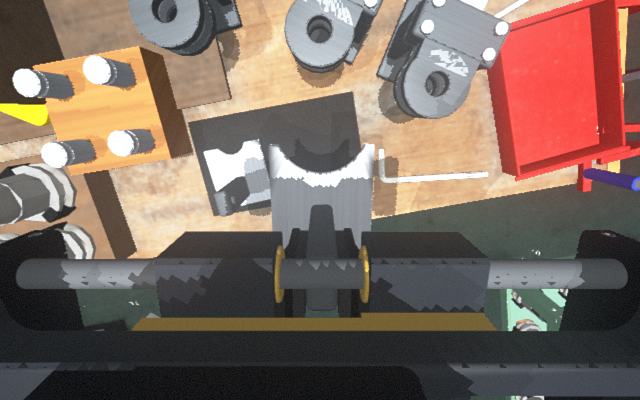

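```bash
cat > meas.py <<'E'
from h import *
from scipy.spatial.transform import Rotation as R
def pix2plane(uv,c,z):   # world plane
    f,cx,cy,T=c
    r=np.stack([(uv[:,0]-cx)/f,(uv[:,1]-cy)/f,np.ones(len(uv))],-1)@T[:3,:3].T
    s=(z-T[2,3])/r[:,2]; return T[:3,3]+r*s[:,None]
def notch(tag,st):
    im,d,c,P=load(tag)
    M=R.from_rotvec(st['tool_rot']).as_matrix(); Q=(P-st['position'])@M
    m=(abs(Q[...,2]-.054)<.004)&(abs(Q[...,1])<.045)&(Q[...,0]>-.02)&(Q[...,0]<.08)
    n,l,s,_=cv2.connectedComponentsWithStats(m.astype(np.uint8)); k=1+np.argmax(s[1:,4]); m=l==k
    print('plate px',m.sum(),'z',np.median(Q[m][:,2]),'y range',np.percentile(Q[m][:,1],[1,99]))
    top=[]
    zt=st['position'][2]-np.median(Q[m][:,2])
    for u in range(640):
        v=np.where(m[:,u])[0]
        if len(v)>5: top.append((u,v.min()-.5))
    q=(pix2plane(np.array(top,float),c,zt)-st['position'])@M
    return q
def hole_arcs(tag,approx,zt=.12,dz=.006,pr=True):
    im,d,c,P=load(tag); out=[]
    for a in approx:
        m=(abs(P[...,2]-zt)<dz)&(np.hypot(P[...,0]-a[0],P[...,1]-a[1])<.045)
        zt2=np.median(P[m][:,2])
        mm=m.astype(np.uint8)
        # hole boundary : contours (inner)
        cn,h=cv2.findContours(mm,cv2.RETR_CCOMP,cv2.CHAIN_APPROX_NONE)
        best=None
        for i,q in enumerate(cn):
            if h[0][i][3]>=0 and len(q)>15:
                w=pix2plane(q[:,0].astype(float),c,zt2)
                x,s=circ(w,None,w.mean(0)[:2])
                if best is None or len(q)>best[2]: best=(x,s,len(q))
        out.append((zt2,best,m))
    return out
E
python3 - <<'E'
from meas import *
st=ctrl.get_state()
q=notch('w5',st)
k=(abs(q[:,1])<.024)
print(np.round(q[::6]*1000,1).tolist())
for r in (.030,None):
    print(circ(q[k],r,[.06,0]))
for o in hole_arcs('w5',[(.5466,.2885),(.58,.15),(.60,.045)]): print(o[0],o[1])
E
```

```text
plate px 6609 z 0.05152532972084077 y range [-0.03074772  0.03432169]
[[53.9, -30.7, 51.5], [53.9, -27.0, 51.5], [50.2, -23.4, 51.5], [45.2, -19.8, 51.5], [42.0, -16.1, 51.5], [40.1, -12.3, 51.5], [38.2, -8.5, 51.5], [36.9, -4.7, 51.5], [36.2, -0.9, 51.5], [36.2, 2.9, 51.5], [36.3, 6.7, 51.5], [37.5, 10.5, 51.5], [39.5, 14.3, 51.5], [41.4, 18.1, 51.5], [44.5, 21.8, 51.5], [48.3, 25.4, 51.5], [54.5, 29.0, 51.5], [54.5, 32.7, 51.5]]
(array([0.06628609, 0.00172834]), np.float64(0.00024863017433732003))
(array([0.06504137, 0.00161212, 0.02889166]), np.float64(0.00019418554620941473))
0.11909226777850734 None
0.11917923499829305 (array([0.58609561, 0.146702  , 0.00946325]), np.float64(0.00024964854276887384), 72)
0.11921536515464731 (array([0.60696242, 0.04598417, 0.00922999]), np.float64(0.00030723371811804725), 65)
```

```bash
python3 - <<'E'
from meas import *
for tag in ['w1','w5']:
  im,d,c,P=load(tag)
  for a in [(.5466,.2885),(.586,.147),(.607,.046)]:
    m=(abs(P[...,2]-.12)<.012)&(np.hypot(P[...,0]-a[0],P[...,1]-a[1])<.09)
    p=P[m]; 
    if m.sum()<100: continue
    v,u=np.where(m); print(tag,a,m.sum(),u.min(),u.max(),v.min(),v.max(),cv2.minAreaRect((p[:,:2]*1000).astype(np.float32)))
    g=(p[:,:2]-a)
    print(' mean dir',np.degrees(np.arctan2(*(np.median(g,0)[::-1]))))
  for o in hole_arcs(tag,[(.5466,.2885),(.586,.147),(.607,.046)]): print(o[0],o[1])
im,d,c,P=load('w1'); cv2.imwrite('pics/w1c.png',cv2.resize(im[40:260,370:590],None,fx=3,fy=3,interpolation=cv2.INTER_CUBIC))
E
```

```text
w1 (0.5466, 0.2885) 4523 401 484 22 161 ((559.0018310546875, 294.772216796875), (149.1604461669922, 81.67781066894531), 70.40196990966797)
 mean dir -69.16304075994347
w1 (0.586, 0.147) 3400 460 551 163 231 ((619.7200927734375, 153.50790405273438), (88.05448150634766, 113.05450439453125), 69.64958953857422)
 mean dir 17.524300213564278
w1 (0.607, 0.046) 522 474 543 211 231 ((619.447998046875, 121.99667358398438), (28.776430130004883, 95.42720031738281), 69.64958953857422)
 mean dir 87.1630590393664
0.11936890640142261 None
0.11931918540450037 (array([0.58579683, 0.14900409, 0.00906147]), np.float64(0.0005201116295801517), 41)
nan None
w5 (0.5466, 0.2885) 2735 128 204 0 49 ((522.7813720703125, 248.24102783203125), (36.483116149902344, 55.046974182128906), 34.277503967285156)
 mean dir -118.88690751593226
w5 (0.586, 0.147) 5847 284 435 0 101 ((604.3543090820312, 119.96188354492188), (74.93061065673828, 117.7577896118164), 15.81087875366211)
 mean dir -54.13974706122561
w5 (0.607, 0.046) 9530 327 511 0 118 ((620.5255126953125, 76.48115539550781), (90.9294204711914, 124.33844757080078), 9.795087814331055)
 mean dir 25.295930042271493
0.11909226777850734 None
0.11919066112250859 (array([0.58609347, 0.14670047, 0.00946286]), np.float64(0.00024963823289593235), 72)
0.1192511823764347 (array([0.60695302, 0.04599242, 0.00922879]), np.float64(0.00030719392739320583), 65)
  return _methods._mean(a, axis=axis, dtype=dtype,
  ret = ret.dtype.type(ret / rcount)
```

View pics/w1c.png

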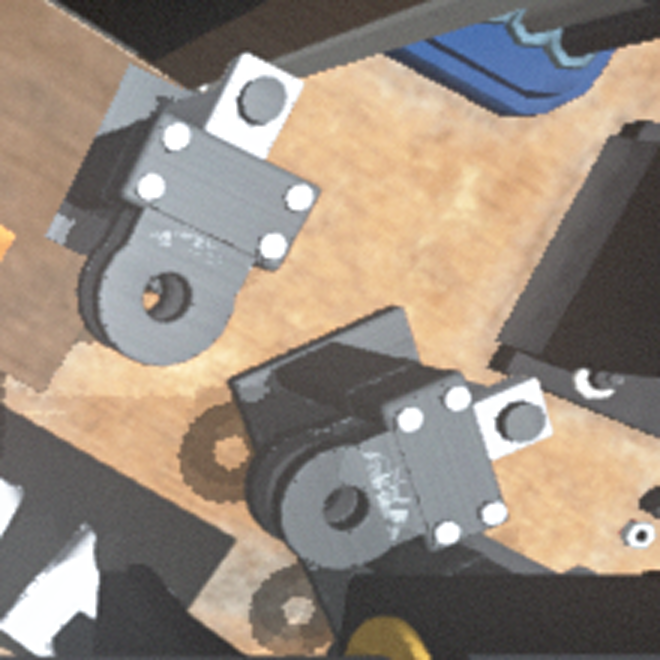

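```bash
cat > b.py <<'E'
from meas import *
def bolts(tag,near_l,near_r,far_l,far_r,hole):
    im,d,c,P=load(tag)
    w=pix2plane(np.array([near_l,near_r,far_l,far_r],float),c,.128)[:,:2]; h=pix2plane(np.array([hole],float),c,.12)[0,:2]
    ang=lambda v:round(float(np.degrees(np.arctan2(v[1],v[0]))),1)
    print('hole',np.round(h,4),'fwd',ang(w[2]-w[0]),ang(w[3]-w[1]),'trans-90',ang(w[0]-w[1])-90,ang(w[2]-w[3])-90,'mid-hole',ang(w.mean(0)-h),'d',np.hypot(*(w.mean(0)-h)),'bolts z',[round(float(np.nanmedian(P[int(v)-1:int(v)+2,int(u)-1:int(u)+2,2])),3) for u,v in (near_l,near_r,far_l,far_r)])
E
python3 - <<'E'
from b import *
f=lambda x,y:(370+x/3,40+y/3)
bolts('w1',f(150,186),f(272,246),f(175,137),f(299,197),f(166,297))
bolts('w1',f(410,420),f(447,532),f(457,398),f(493,513),f(345,505))
E
python3 - <<'E'
from h import *
im=cv2.imread('pics/w5.png'); cv2.imwrite('pics/w5c.png',cv2.resize(im[0:130,270:530],None,fx=3,fy=3,interpolation=cv2.INTER_CUBIC))
E
```

```text
hole [0.5306 0.2543] fwd 49.9 49.9 trans-90 49.900000000000006 50.5 mid-hole 52.1 d 0.043094184956011694 bolts z [0.123, 0.123, 0.123, 0.123]
hole [0.5868 0.1488] fwd 11.5 9.3 trans-90 9.700000000000003 9.599999999999994 mid-hole 11.0 d 0.04168473108371622 bolts z [0.123, 0.123, 0.123, 0.123]
```

View pics/w5c.png

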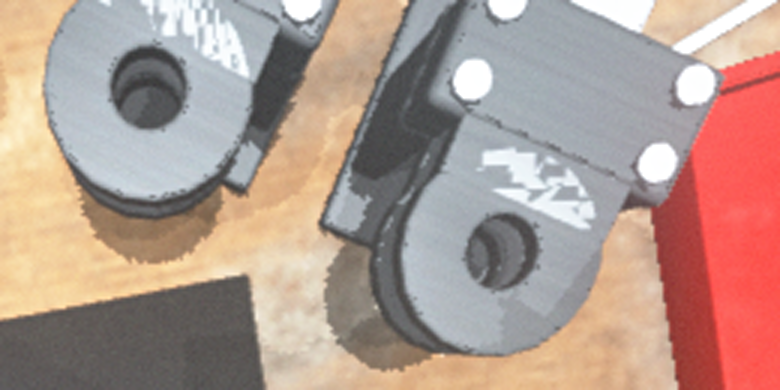

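```bash
sed -i 's/c,.128/c,.124/' b.py; python3 - <<'E'
from b import *
f=lambda x,y:(270+x/3,y/3)
bolts('w5',f(473,80),f(657,162),f(507,3),f(695,85),f(503,250))
f=lambda x,y:(370+x/3,40+y/3)
bolts('w1',f(150,186),f(272,246),f(175,137),f(299,197),f(166,297))
bolts('w1',f(410,420),f(447,532),f(457,398),f(493,513),f(345,505))
E
```

```text
hole [0.608  0.0451] fwd 12.6 12.7 trans-90 13.200000000000003 14.0 mid-hole 13.2 d 0.0429799374567969 bolts z [0.123, 0.123, 0.123, 0.123]
hole [0.5306 0.2543] fwd 49.9 49.9 trans-90 49.900000000000006 50.5 mid-hole 50.4 d 0.043762924987271905 bolts z [0.123, 0.123, 0.123, 0.123]
hole [0.5868 0.1488] fwd 11.5 9.3 trans-90 9.700000000000003 9.599999999999994 mid-hole 8.2 d 0.04356952131666713 bolts z [0.123, 0.123, 0.123, 0.123]
```

>>> arm_command([
  [[0, 0, 0], [0, 0, -5.2], 1],
  [[0, 0, 0], [0, 0, -5.2], 1],
  [[0, 0, 0], [0, 0, -5.2], 1],
  [[24, -25, 0], [0, 0, 0], 1],
  [[24, -25, 0], [0, 0, 0], 1],
  [[24, -25, 0], [0, 0, 0], 1],
  [[0, 0, 0], [0, 0, 0], 1],
  [[0, 0, 0], [0, 0, 0], 1],
])

```text
time: 8.33
position: [0.4607, 0.1752, 0.243]
tool_rot: [2.842, 1.337, -0.009]
ft_force: [0.1, -0.9, -3.6]
grip_width: 0.159
```

```bash
python3 - <<'E'
from meas import *
im,d,c=snap('wrist','w6')
print(heading())
st=ctrl.get_state()
q=notch('w6',st); k=(abs(q[:,1])<.024); print(circ(q[k],.03,[.06,0]))
for o in hole_arcs('w6',[(.5306,.2543)]): print(o[0],o[1])
E
```

```text
(array([0.46142146, 0.17323025, 0.24339298]), np.float64(50.18464064131542), array([[ 0.64030698,  0.76810803, -0.00412513],
       [ 0.76810152, -0.64031943, -0.00332812],
       [-0.00519776, -0.0010375 , -0.99998595]]))
plate px 6581 z 0.054304759116885475 y range [-0.03328253  0.03172212]
(array([ 0.06486232, -0.00117952]), np.float64(0.00020390193575620216))
0.11921167471351096 (array([0.53036104, 0.25390129, 0.00959586]), np.float64(0.00022837381924168586), 70)
```

View pics/w6.png

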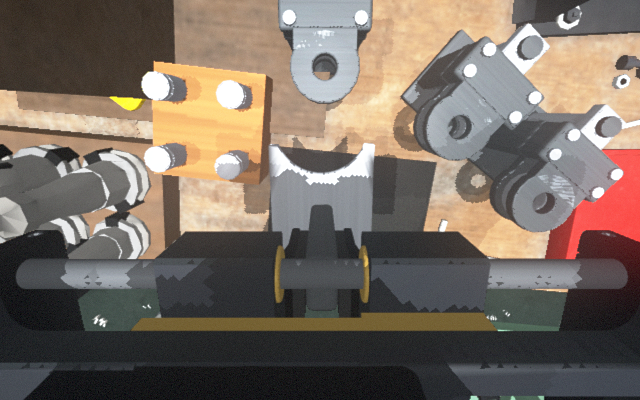

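```bash
cat > rel.py <<'E'
from meas import *
def rel(tag,hz=True,rad=.045,zclev=None):
    im,d,c,P=load(tag); mount=np.array(optics.camera_model('wrist')['mount'])
    c=(*c[:3],mount); Q=cloud('',d,c)           # tool frame coordinates
    def onplane(uv,z): return pix2plane(uv,c,z)
    m=(abs(Q[...,2]-.054)<.006)&(abs(Q[...,1])<.04)&(Q[...,0]>-.02)&(Q[...,0]<.062)
    n,l,s,_=cv2.connectedComponentsWithStats(m.astype(np.uint8)); m=l==1+np.argmax(s[1:,4])
    zt=np.median(Q[m][:,2]); top=[]
    for u in range(640):
        v=np.where(m[:,u])[0]
        if len(v)>5: top.append((u,v.min()-.5))
    q=onplane(np.array(top,float),zt); k=abs(q[:,1]-np.median(q[:,1]))<.024
    n0,s0=circ(q[k],.03,[.062,0])
    print('leaf plate z',round(zt,4),'notch',np.round(n0*1000,1),'res',round(s0*1000,2),'edges y',np.round(q[[0,-1],1]*1000,1),'front x',np.round(q[[2,-3],0]*1000,1))
    return n0,zt,Q,c
def hole(tag,Q,c,zc,guess,rad=.045,tol=.006):
    m=(abs(Q[...,2]-zc)<tol)&(np.hypot(Q[...,0]-guess[0],Q[...,1]-guess[1])<rad)
    z=np.median(Q[m][:,2]); cn,h=cv2.findContours(m.astype(np.uint8),cv2.RETR_CCOMP,cv2.CHAIN_APPROX_NONE); b=None
    for i,q in enumerate(cn):
        if h[0][i][3]>=0 and len(q)>15:
            w=pix2plane(q[:,0].astype(float),c,z); x,s=circ(w,None,w.mean(0)[:2])
            if b is None or len(q)>b[2]: b=(x,s,len(q))
    # outer front arc: for each column lowest px of ear
    arc=[]
    for u in range(640):
        v=np.where(m[:,u])[0]
        if len(v)>5: arc.append((u,v.max()+.5))
    w=pix2plane(np.array(arc,float),c,z); o=None
    if b is not None:
        k=(w[:,0]<b[0][0]-.012); o=circ(w[k],.028,b[0][:2])
    print('ear z',round(float(z),4),'hole',None if b is None else (np.round(b[0]*1000,1),round(b[1]*1000,2)),'outer',None if o is None else (np.round(o[0]*1000,1),round(o[1]*1000,2)))
    return b,o
E
python3 - <<'E'
from rel import *
for tag,g in [('w5',None),('w6',(.105,0))]:
    n0,zt,Q,c=rel(tag)
    if g: hole(tag,Q,c,.125,g)
E
```

```text
leaf plate z 0.0539 notch [64.3  1. ] res 0.26 edges y [-31.3  33.3] front x [52.  52.6]
leaf plate z 0.0539 notch [64.3  0.9] res 0.22 edges y [-31.3  33.3] front x [52.  52.6]
ear z 0.1232 hole (array([105.4,   3.7,   9.4]), np.float64(0.27)) outer (array([106.4,   3.7]), np.float64(0.28))
```

>>> arm_command([
  [[0, 3, 23], [0, 0, 0], 1],
  [[0, 0, 24], [0, 0, 0], 1],
  [[0, 0, 23], [0, 0, 0], 1],
  [[10, 0, 0], [0, 0, 0], 1],
  [[10, 0, 0], [0, 0, 0], 1],
  [[0, 0, 0], [0, 0, 0], 1],
  [[0, 0, 0], [0, 0, 0], 1],
])

```text
time: 8.97
position: [0.4794, 0.1878, 0.1776]
tool_rot: [2.846, 1.33, 0.004]
ft_force: [-0.3, 0.0, -2.7]
grip_width: 0.155
```

```bash
python3 - <<'E'
from rel import *
im,d,c=snap('wrist','w7')
print(heading()[:2],ctrl.get_state()['ft_force'])
n0,zt,Q,c=rel('w7'); hole('w7',Q,c,.053,(.085,0))
E
```

```text
(array([0.4791098 , 0.18735503, 0.17753954]), np.float64(50.09349532643325)) [-0.44798624  0.10155433 -3.1322166 ]
leaf plate z 0.0539 notch [64.2  0.9] res 0.26 edges y [-31.3  33.3] front x [51.9 52.6]
ear z 0.0583 hole (array([83.8, -3.2, 10.7]), np.float64(0.71)) outer (array([84.7, -3.6]), np.float64(6.54))
```

View pics/w7.png

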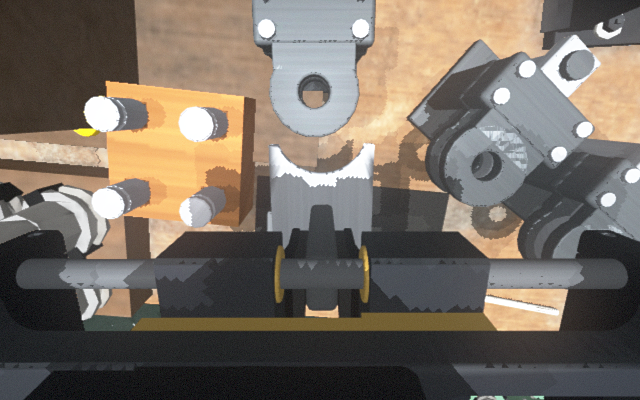

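>>> arm_command([
  [[0, -4, 5], [0, 0, 0], 1],
  [[7, 0, 0], [0, 0, 0], 1],
  [[6, 0, 0], [0, 0, 0], 1],
  [[0, 0, 0], [0, 0, 0], 1],
  [[0, 0, 0], [0, 0, 0], 1],
  [[0, 0, 0], [0, 0, 0], 1],
])

```text
time: 9.52
position: [0.4833, 0.1994, 0.1712]
tool_rot: [2.846, 1.33, -0.0]
ft_force: [-0.7, -0.5, -4.3]
grip_width: 0.16
```

```bash
python3 - <<'E'
from rel import *
im,d,c=snap('wrist','w8')
print(heading()[:2],ctrl.get_state()['ft_force'])
n0,zt,Q,c=rel('w8'); hole('w8',Q,c,.053,(.073,0))
cv2.imwrite('pics/w8c.png',cv2.resize(im[20:240,220:440],None,fx=3,fy=3,interpolation=cv2.INTER_CUBIC))
E
```

```text
(array([0.48320244, 0.19927092, 0.17114208]), np.float64(50.07531277182258)) [ 0.42634462 -0.43982649 -2.37189615]
leaf plate z 0.0539 notch [64.2  0.9] res 0.26 edges y [-31.3  33.3] front x [51.9 52.6]
ear z 0.0521 hole (array([72.5,  1.2,  9.4]), np.float64(0.16)) outer (array([7.7, 1.6]), np.float64(8.82))
```

View pics/w8c.png

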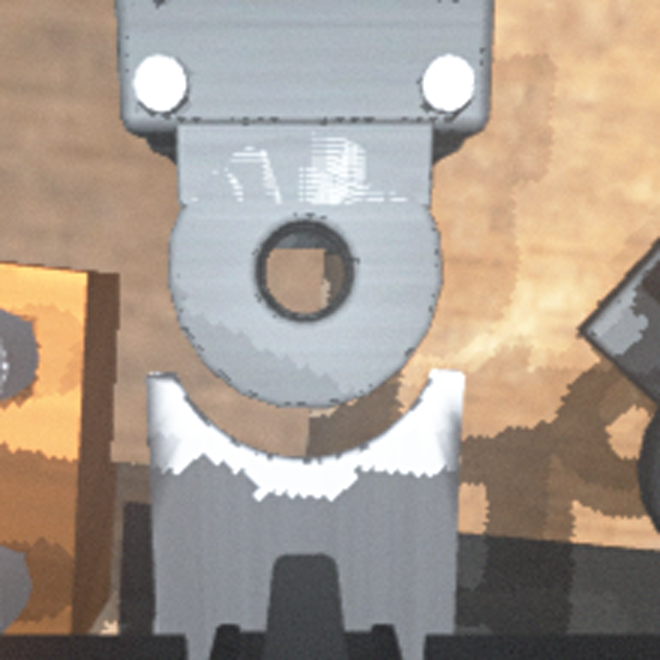

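>>> arm_command([
  [[5, 0, 0], [0, 0, 0], 1],
  [[3, 0, 0], [0, 0, 0], 1],
  [[0, 0, 0], [0, 0, 0], 1],
  [[0, 0, 0], [0, 0, 0], 1],
  [[0, 0, 0], [0, 0, 0], 1],
])

```text
time: 9.98
position: [0.4883, 0.2055, 0.1711]
tool_rot: [2.846, 1.33, -0.0]
ft_force: [-0.3, -0.3, -3.1]
grip_width: 0.158
```

>>> arm_command([
  [[2, 0, 0], [0, 0, 0], 1],
  [[0, 0, 0], [0, 0, 0], 1],
  [[0, 0, 0], [0, 0, 0], 1],
  [[0, 0, 0], [0, 0, 0], 1],
])

```text
time: 10.32
position: [0.4896, 0.2071, 0.1711]
tool_rot: [-2.846, -1.33, 0.0]
ft_force: [0.7, 0.1, -2.2]
grip_width: 0.155
```

>>> arm_command([
  [[1, 0, 0], [0, 0, 0], 1],
  [[0, 0, 0], [0, 0, 0], 1],
  [[0, 0, 0], [0, 0, 0], 1],
  [[0, 0, 0], [0, 0, 0], 1],
])

```text
time: 10.65
position: [0.4902, 0.2078, 0.1711]
tool_rot: [2.846, 1.33, -0.0]
ft_force: [0.3, -0.2, -2.4]
grip_width: 0.157
```

```bash
python3 - <<'E'
from rel import *
im,d,c=snap('wrist','w9')
print(heading()[:2],ctrl.get_state()['ft_force'])
n0,zt,Q,c=rel('w9'); hole('w9',Q,c,.053,(.064,0))
cv2.imwrite('pics/w9c.png',cv2.resize(im[20:240,220:440],None,fx=3,fy=3,interpolation=cv2.INTER_CUBIC))
E
```

```text
(array([0.49023708, 0.20780891, 0.17112024]), np.float64(50.080148980248296)) [ 0.0274297  -0.05607458 -2.69868407]
leaf plate z 0.0536 notch [85.2  1.1] res 2.42 edges y [-31.2  33.3] front x [52.  52.7]
ear z 0.0522 hole (array([61.9,  1.2,  9.4]), np.float64(0.18)) outer (array([-1.3,  1.7]), np.float64(8.47))
```

View pics/w9c.png

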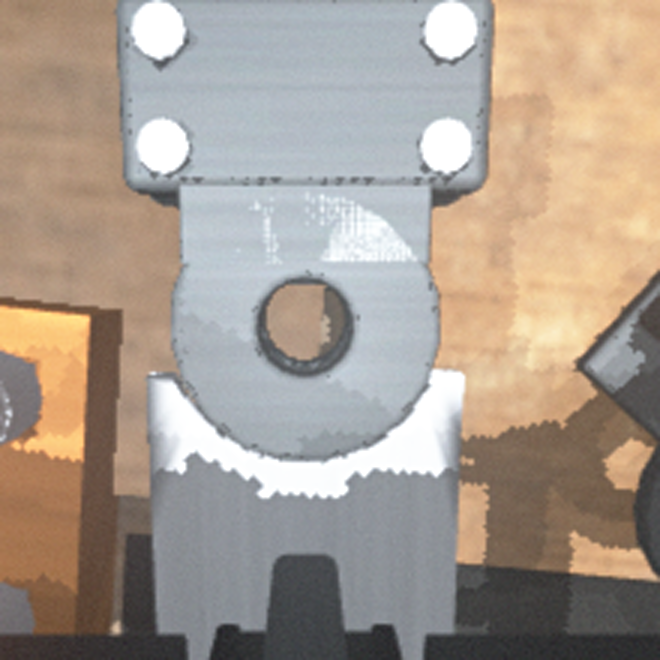

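>>> arm_command([
  [[1, 0, 0], [0, 0, 0], 1],
  [[0, 0, 0], [0, 0, 0], 1],
  [[0, 0, 0], [0, 0, 0], 1],
  [[0, 0, 0], [0, 0, 0], 1],
])

```text
time: 11.03
position: [0.4906, 0.208, 0.171]
tool_rot: [2.846, 1.329, -0.002]
ft_force: [-2.3, -3.6, -0.9]
grip_width: 0.16
```

>>> arm_command([
  [[1, 0, 0], [0, 0, 0], 1],
  [[0, 0, 0], [0, 0, 0], 1],
  [[0, 0, 0], [0, 0, 0], 1],
  [[0, 0, 0], [0, 0, 0], 1],
])

```text
time: 11.37
position: [0.4907, 0.2082, 0.1709]
tool_rot: [2.846, 1.329, -0.005]
ft_force: [-3.3, -4.6, -0.4]
grip_width: 0.16
```

>>> arm_command([
  [[0, 0, 0], [0, 0, 0], 1],
  [[0, 0, 0], [0, 0, 0], 1],
  [[0, 0, 0], [0, 0, 0], 1],
  [[0, 0, 0], [0, 0, 0], 1],
])

```text
time: 11.7
position: [0.4907, 0.2082, 0.1708]
tool_rot: [2.846, 1.329, -0.005]
ft_force: [-4.2, -4.3, -0.4]
grip_width: 0.158
```

```bash
python3 - <<'E'
from rel import *
im,d,c=snap('wrist','w10')
print(heading()[:2],ctrl.get_state()['ft_force'])
n0,zt,Q,c=rel('w10'); hole('w10',Q,c,.053,(.062,0))
E
```

```text
(array([0.49070996, 0.20814276, 0.17087393]), np.float64(50.04976131100095)) [-3.97470298 -4.37437603 -0.06030685]
leaf plate z 0.0536 notch [85.   1.1] res 2.49 edges y [-31.2  33.3] front x [52. 52.]
ear z 0.0518 hole (array([61.5,  1.1,  9.4]), np.float64(0.19)) outer (array([-3. ,  1.6]), np.float64(8.54))
```

>>> arm_command([
  [[-10, 0, 0], [0, 0, 0], 1],
  [[-18, 0, 0], [0, 0, 0], 1],
  [[-18, 0, 0], [0, 0, 0], 1],
  [[0, 0, -35], [0, 0, 0], 1],
  [[0, 0, -35], [0, 0, 0], 1],
  [[0, 0, 0], [0, 0, 6.7], 1],
  [[0, 0, 0], [0, 0, 6.7], 1],
  [[0, 0, 0], [0, 0, 6.7], 1],
])

```text
time: 12.42
position: [0.4627, 0.1748, 0.2424]
tool_rot: [-3.035, -0.804, -0.006]
ft_force: [0.4, 0.1, -3.2]
grip_width: 0.159
```

>>> arm_command([
  [[0, 0, 0], [0, 0, 6.7], 1],
  [[0, 0, 0], [0, 0, 6.7], 1],
  [[0, 0, 0], [0, 0, 6.7], 1],
  [[6, 24, 0], [0, 0, 0], 1],
  [[6, 24, 0], [0, 0, 0], 1],
  [[0, 0, 0], [0, 0, 0], 1],
  [[0, 0, 0], [0, 0, 0], 1],
  [[0, 0, 0], [0, 0, 0], 1],
])

```text
time: 13.08
position: [0.482, 0.1297, 0.2413]
tool_rot: [-3.128, -0.271, -0.002]
ft_force: [-0.9, -0.2, -2.8]
grip_width: 0.158
```

```bash
python3 - <<'E'
from rel import *
im,d,c=snap('wrist','w11')
print(heading()[:2],ctrl.get_state()['ft_force'])
n0,zt,Q,c=rel('w11'); hole('w11',Q,c,.123,(.105,0))
E
```

```text
(array([0.48184718, 0.13008367, 0.24122404]), np.float64(9.953983235446001)) [-0.10398856  0.26740232 -2.06062465]
leaf plate z 0.054 notch [64.9  0.4] res 0.23 edges y [-31.9  32.7] front x [52.6 53.3]
ear z 0.1222 hole (array([105.4,   0.9,   9.4]), np.float64(0.22)) outer (array([106.2,   0.9]), np.float64(0.28))
```

View pics/w11.png

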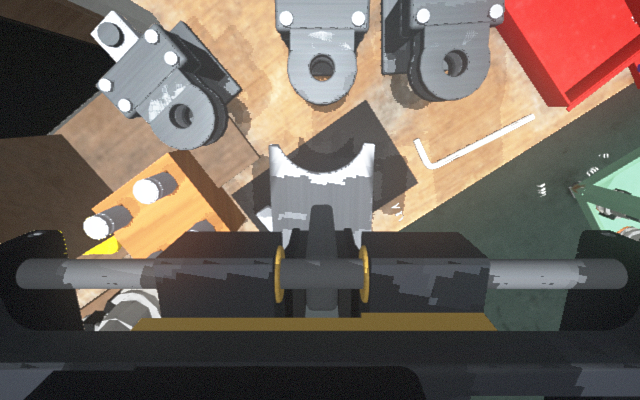

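>>> arm_command([
  [[0, 0, 24], [0, 0, 0], 1],
  [[0, 0, 24], [0, 0, 0], 1],
  [[0, 0, 22], [0, 0, 0], 1],
  [[12, 0, 0], [0, 0, 0], 1],
  [[12, 0, 0], [0, 0, 0], 1],
  [[0, 0, 0], [0, 0, 0], 1],
  [[0, 0, 0], [0, 0, 0], 1],
  [[0, 0, 0], [0, 0, 0], 1],
])

```text
time: 13.8
position: [0.5051, 0.1337, 0.1711]
tool_rot: [-3.129, -0.272, 0.001]
ft_force: [-0.2, 0.7, -2.8]
grip_width: 0.152
```

```bash
python3 - <<'E'
from rel import *
im,d,c=snap('wrist','w12')
print(heading()[:2],ctrl.get_state()['ft_force'])
n0,zt,Q,c=rel('w12'); hole('w12',Q,c,.053,(.081,0))
cv2.imwrite('pics/w12c.png',cv2.resize(im[20:240,220:440],None,fx=3,fy=3,interpolation=cv2.INTER_CUBIC))
E
```

```text
(array([0.50513252, 0.13355767, 0.1712327 ]), np.float64(9.94202836057247)) [-0.40500896  1.07160897 -2.68182766]
leaf plate z 0.054 notch [64.9  0.4] res 0.21 edges y [-31.9  32.7] front x [52.6 53.3]
ear z 0.052 hole (array([82.3,  0.8,  9.4]), np.float64(0.17)) outer (array([81.7,  1.2]), np.float64(9.26))
```

View pics/w12c.png

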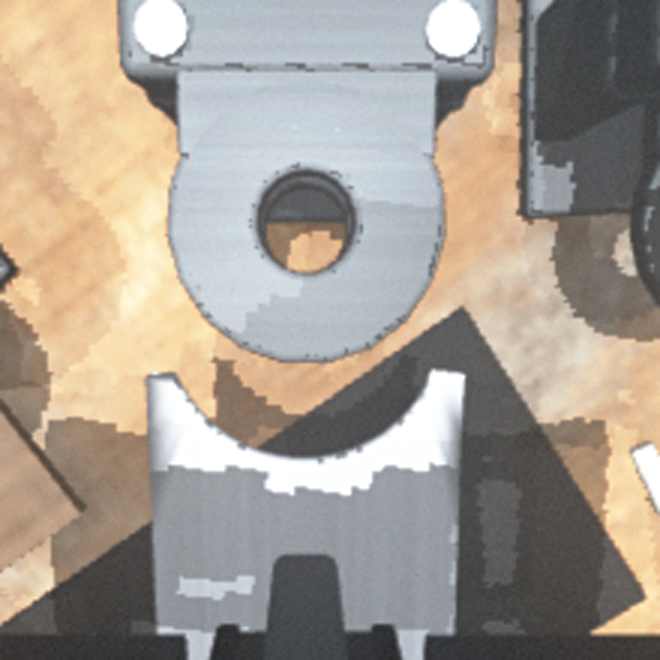

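>>> arm_command([
  [[8, 0, 0], [0, 0, 0], 1],
  [[8, 0, 0], [0, 0, 0], 1],
  [[0, 0, 0], [0, 0, 0], 1],
  [[2, 0, 0], [0, 0, 0], 1],
  [[0, 0, 0], [0, 0, 0], 1],
  [[0, 0, 0], [0, 0, 0], 1],
  [[0, 0, 0], [0, 0, 0], 1],
])

```text
time: 14.43
position: [0.5233, 0.1361, 0.171]
tool_rot: [3.13, 0.271, -0.0]
ft_force: [0.1, -0.0, -3.3]
grip_width: 0.159
```

>>> arm_command([
  [[1, 0, 0], [0, 0, 0], 1],
  [[0, 0, 0], [0, 0, 0], 1],
  [[0, 0, 0], [0, 0, 0], 1],
  [[0, 0, 0], [0, 0, 0], 1],
])

```text
time: 14.77
position: [0.5244, 0.1363, 0.1712]
tool_rot: [-3.13, -0.271, -0.0]
ft_force: [0.1, 0.3, -2.5]
grip_width: 0.158
```

>>> arm_command([
  [[1, 0, 0], [0, 0, 0], 1],
  [[0, 0, 0], [0, 0, 0], 1],
  [[0, 0, 0], [0, 0, 0], 1],
  [[0, 0, 0], [0, 0, 0], 1],
])

```text
time: 15.1
position: [0.5253, 0.1365, 0.1711]
tool_rot: [-3.13, -0.271, 0.0]
ft_force: [-0.6, -0.4, -2.9]
grip_width: 0.158
```

>>> arm_command([
  [[1, 0, 0], [0, 0, 0], 1],
  [[0, 0, 0], [0, 0, 0], 1],
  [[0, 0, 0], [0, 0, 0], 1],
  [[0, 0, 0], [0, 0, 0], 1],
])

```text
time: 15.43
position: [0.5257, 0.1366, 0.1709]
tool_rot: [3.13, 0.271, -0.002]
ft_force: [-4.1, -0.4, -0.9]
grip_width: 0.157
```

>>> arm_command([
  [[1, 0, 0], [0, 0, 0], 1],
  [[0, 0, 0], [0, 0, 0], 1],
  [[0, 0, 0], [0, 0, 0], 1],
  [[0, 0, 0], [0, 0, 0], 1],
  [[0, 0, 0], [0, 0, 0], 1],
  [[0, 0, 0], [0, 0, 0], 1],
])

```text
time: 15.93
position: [0.526, 0.1367, 0.1708]
tool_rot: [3.13, 0.271, -0.005]
ft_force: [-6.4, -1.2, 0.8]
grip_width: 0.159
```

```bash
python3 - <<'E'
from rel import *
im,d,c=snap('wrist','w13')
print(heading()[:2],ctrl.get_state()['ft_force'])
n0,zt,Q,c=rel('w13'); hole('w13',Q,c,.053,(.063,0))
E
```

```text
(array([0.5259382 , 0.13670377, 0.17081894]), np.float64(9.894563863119837)) [-6.27014547 -0.85512207  0.10599341]
leaf plate z 0.0537 notch [85.3  0.3] res 2.36 edges y [-31.8  32.7] front x [52.7 53.3]
ear z 0.0517 hole (array([62.2,  0.1,  9.4]), np.float64(0.18)) outer (array([-2.1,  0.7]), np.float64(8.55))
```

>>> arm_command([
  [[-10, 0, 0], [0, 0, 0], 1],
  [[-18, 0, 0], [0, 0, 0], 1],
  [[-18, 0, 0], [0, 0, 0], 1],
  [[0, 0, -35], [0, 0, 0], 1],
  [[0, 0, -35], [0, 0, 0], 1],
  [[0, 36, 0], [0, 0, -3.4], 1],
  [[0, 36, 0], [0, 0, 0], 1],
  [[0, 36, 0], [0, 0, 0], 1],
])

```text
time: 16.65
position: [0.506, 0.0223, 0.2425]
tool_rot: [-3.12, -0.367, -0.008]
ft_force: [1.4, -0.9, -3.2]
grip_width: 0.161
```

>>> arm_command([
  [[0, 0, 0], [0, 0, 0], 1],
  [[0, 0, 0], [0, 0, 0], 1],
  [[0, 0, 0], [0, 0, 0], 1],
])

```text
time: 16.9
position: [0.505, 0.0236, 0.2413]
tool_rot: [-3.12, -0.362, -0.003]
ft_force: [0.4, 0.1, -2.6]
grip_width: 0.158
```

```bash
python3 - <<'E'
from rel import *
im,d,c=snap('wrist','w14')
print(heading()[:2],ctrl.get_state()['ft_force'])
n0,zt,Q,c=rel('w14'); hole('w14',Q,c,.123,(.105,0))
E
```

```text
(array([0.50487846, 0.02444583, 0.24119515]), np.float64(13.351218304917294)) [-0.4510639   0.0654802  -2.86670667]
leaf plate z 0.054 notch [64.9  0.5] res 0.23 edges y [-31.8  32.8] front x [52.6 53.3]
ear z 0.1223 hole (array([104.2,   2.7,   9.4]), np.float64(0.21)) outer (array([105.1,   2.7]), np.float64(0.23))
```

View pics/w14.png

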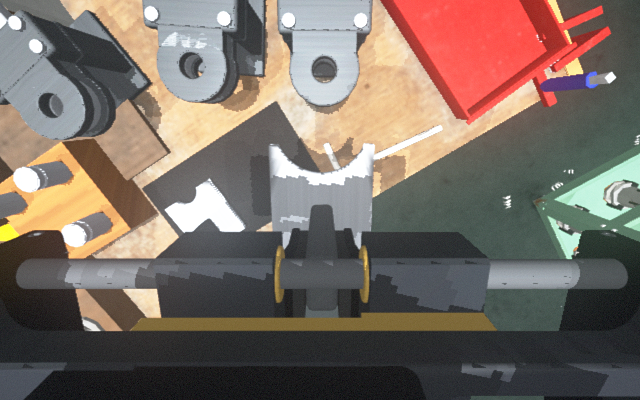

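>>> arm_command([
  [[0, 2, 24], [0, 0, 0], 1],
  [[0, 0, 24], [0, 0, 0], 1],
  [[0, 0, 22], [0, 0, 0], 1],
  [[12, 0, 0], [0, 0, 0], 1],
  [[11, 0, 0], [0, 0, 0], 1],
  [[0, 0, 0], [0, 0, 0], 1],
  [[0, 0, 0], [0, 0, 0], 1],
  [[0, 0, 0], [0, 0, 0], 1],
])

```text
time: 17.62
position: [0.5273, 0.0274, 0.1712]
tool_rot: [3.12, 0.366, -0.0]
ft_force: [0.5, 0.1, -3.4]
grip_width: 0.156
```

```bash
python3 - <<'E'
from rel import *
im,d,c=snap('wrist','w15')
print(heading()[:2],ctrl.get_state()['ft_force'])
n0,zt,Q,c=rel('w15'); hole('w15',Q,c,.053,(.081,0))
cv2.imwrite('pics/w15c.png',cv2.resize(im[20:240,220:440],None,fx=3,fy=3,interpolation=cv2.INTER_CUBIC))
E
```

```text
(array([0.52719462, 0.02717957, 0.17123179]), np.float64(13.340409562676754)) [-0.02609217 -0.57991425 -2.49803812]
leaf plate z 0.054 notch [64.9  0.4] res 0.24 edges y [-31.8  32.8] front x [52.6 53.3]
ear z 0.052 hole (array([82.1,  1.4,  9.4]), np.float64(0.17)) outer (array([81.6,  0.9]), np.float64(9.2))
```

View pics/w15c.png

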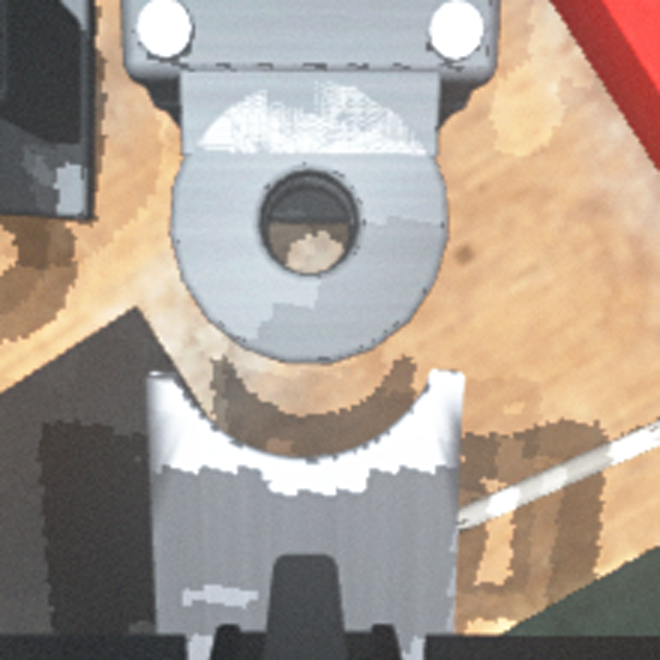

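>>> arm_command([
  [[8, 1, 0], [0, 0, 0], 1],
  [[8, 0, 0], [0, 0, 0], 1],
  [[0, 0, 0], [0, 0, 0], 1],
  [[2, 0, 0], [0, 0, 0], 1],
  [[1, 0, 0], [0, 0, 0], 1],
  [[0, 0, 0], [0, 0, 0], 1],
  [[0, 0, 0], [0, 0, 0], 1],
])

```text
time: 18.25
position: [0.5463, 0.03, 0.171]
tool_rot: [3.121, 0.363, -0.0]
ft_force: [0.6, -0.4, -3.4]
grip_width: 0.153
```

>>> arm_command([
  [[1, 0, 0], [0, 0, 0], 1],
  [[0, 0, 0], [0, 0, 0], 1],
  [[0, 0, 0], [0, 0, 0], 1],
  [[0, 0, 0], [0, 0, 0], 1],
])

```text
time: 18.58
position: [0.5472, 0.0303, 0.1711]
tool_rot: [-3.12, -0.363, 0.001]
ft_force: [-1.2, 0.0, -1.7]
grip_width: 0.158
```

>>> arm_command([
  [[1, 0, 0], [0, 0, 0], 1],
  [[0, 0, 0], [0, 0, 0], 1],
  [[0, 0, 0], [0, 0, 0], 1],
  [[0, 0, 0], [0, 0, 0], 1],
  [[0, 0, 0], [0, 0, 0], 1],
])

```text
time: 19.0
position: [0.5476, 0.0304, 0.1709]
tool_rot: [-3.12, -0.363, 0.003]
ft_force: [-5.2, -0.4, -1.9]
grip_width: 0.157
```

>>> arm_command([
  [[0.5, 0, 0], [0, 0, 0], 1],
  [[0, 0, 0], [0, 0, 0], 1],
  [[0, 0, 0], [0, 0, 0], 1],
  [[0, 0, 0], [0, 0, 0], 1],
])

```text
time: 19.33
position: [0.5477, 0.0305, 0.1708]
tool_rot: [-3.12, -0.363, 0.004]
ft_force: [-5.5, -0.1, 0.4]
grip_width: 0.152
```

```bash
python3 - <<'E'
from rel import *
im,d,c=snap('wrist','w16')
print(heading()[:2],ctrl.get_state()['ft_force'])
n0,zt,Q,c=rel('w16'); hole('w16',Q,c,.053,(.063,0))
E
```

```text
(array([0.54771453, 0.03048162, 0.17083479]), np.float64(13.282714933414018)) [-6.21220366 -0.5715613  -0.56678014]
leaf plate z 0.0537 notch [85.4  0.1] res 2.32 edges y [-31.8  32.8] front x [52.6 53.3]
ear z 0.0518 hole (array([62.3, -0.3,  9.4]), np.float64(0.15)) outer (array([-2.2,  0.9]), np.float64(8.54))
```

>>> arm_command([
  [[-10, 0, 0], [0, 0, 0], 1],
  [[-18, 0, 0], [0, 0, 0], 1],
  [[-18, 0, 0], [0, 0, 0], 1],
  [[0, 0, -35], [0, 0, 0], 1],
  [[0, 0, -35], [0, 0, 0], 1],
  [[0, 0, 0], [0, 0, -7.1], 1],
  [[0, 0, 0], [0, 0, -7.1], 1],
  [[0, 0, 0], [0, 0, -7], 1],
])

```text
time: 20.05
position: [0.5053, 0.0202, 0.2426]
tool_rot: [2.997, 0.94, 0.009]
ft_force: [-0.2, -0.4, -3.6]
grip_width: 0.157
```

>>> arm_command([
  [[2, -29, 0], [0, 0, 0], 1],
  [[2, -29, 0], [0, 0, 0], 1],
  [[0, 0, 30], [0, 0, 0], 1],
  [[0, 0, 30], [0, 0, 0], 1],
  [[0, 0, 30], [0, 0, 0], 1],
  [[0, 0, 30], [0, 0, 0], 1],
  [[0, 0, 0], [0, 0, 0], 1],
  [[0, 0, 0], [0, 0, 0], 1],
])

```text
time: 20.72
position: [0.474, 0.07, 0.1207]
tool_rot: [3.0, 0.931, -0.002]
ft_force: [0.5, 1.1, -2.0]
grip_width: 0.155
```

```bash
python3 - <<'E'
from rel import *
im,d,c=snap('wrist','w17')
print(heading()[:2],ctrl.get_state()['ft_force'])
E
```

```text
(array([0.4755526 , 0.07033059, 0.12240399]), np.float64(34.469720294287214)) [ 0.59507823 -0.45517502 -2.48205566]
```

View pics/w17.png

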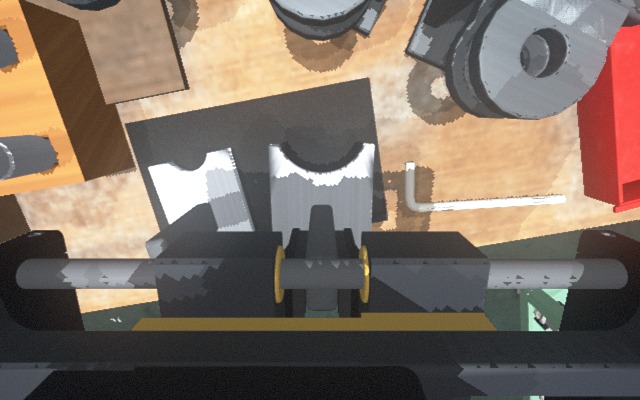

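>>> arm_command([
  [[0, 0, 20], [0, 0, 0], 1],
  [[0, 0, 20], [0, 0, 0], 1],
  [[0, 0, 10], [0, 0, 0], 1],
  [[0, 0, 3], [0, 0, 0], 1],
  [[0, 0, 0], [0, 0, 0], 1],
  [[0, 0, 0], [0, 0, 0], 1],
  [[0, 0, 0], [0, 0, 0], 1],
])

```text
time: 21.35
position: [0.4758, 0.0705, 0.0696]
tool_rot: [-3.0, -0.931, -0.004]
ft_force: [-0.6, -0.5, -3.9]
grip_width: 0.157
```

>>> arm_command([
  [[0, 0, 2], [0, 0, 0], 1],
  [[0, 0, 0], [0, 0, 0], 1],
  [[0, 0, 1], [0, 0, 0], 1],
  [[0, 0, 0], [0, 0, 0], 1],
  [[0, 0, 0], [0, 0, 0], 1],
  [[0, 0, 0], [0, 0, 0], 1],
])

```text
time: 21.85
position: [0.4749, 0.0703, 0.066]
tool_rot: [-3.0, -0.931, -0.001]
ft_force: [-2.1, -0.1, 6.3]
grip_width: 0.159
```

>>> arm_command([
  [[0, 0, 0], [0, 0, 0], 0.6],
  [[0, 0, 0], [0, 0, 0], 0.4],
  [[0, 0, 0], [0, 0, 0], 0],
  [[0, 0, 0], [0, 0, 0], 0],
  [[0, 0, 0], [0, 0, 0], 0],
  [[0, 0, 0], [0, 0, 0], 0],
  [[0, 0, 0], [0, 0, 0], 0],
  [[0, 0, 0], [0, 0, 0], 0],
])

```text
time: 22.52
position: [0.4745, 0.0702, 0.0651]
tool_rot: [-3.0, -0.931, -0.0]
ft_force: [-0.0, 0.2, -0.3]
grip_width: 0.683
```

>>> arm_command([
  [[0, 0, 0], [0, 0, 0], 0],
  [[0, 0, 0], [0, 0, 0], 0],
  [[0, 0, -20], [0, 0, 0], 0],
  [[0, 0, -40], [0, 0, 0], 0],
  [[0, 0, -40], [0, 0, 0], 0],
  [[0, 0, -40], [0, 0, 0], 0],
  [[0, 0, -40], [0, 0, 0], 0],
  [[0, 0, 0], [0, 0, 0], 0],
])

```text
time: 23.18
position: [0.4787, 0.071, 0.2535]
tool_rot: [-3.0, -0.931, -0.023]
ft_force: [1.2, -0.7, -0.1]
grip_width: 1.001
```

```bash
python3 - <<'E'
from h import *
A=[]
for t in ['w1','w6','top0','w7']:
    im,d,c,P=load(t); p=P.reshape(-1,3); p=p[np.isfinite(p[:,0])]
    p=p[(p[:,0]>.3)&(p[:,0]<.62)&(p[:,1]>.2)&(p[:,1]<.5)&(p[:,2]>.135)&(p[:,2]<.5)]
    # drop isolated
    A.append(p); print(t,len(p))
A=np.vstack(A)
H,_,_=np.histogram2d(A[:,0],A[:,1],bins=[np.arange(.3,.62,.02),np.arange(.2,.5,.02)])
print('y:',np.round(np.arange(.21,.48,.02),2))
for i,r in enumerate(H): print(round(.31+.02*i,2),r.astype(int))
Pz=[load(t)[3] for t in ['w6']]
im,d,c=snap('wrist','w18'); print(heading()[:2])
im,d,c,P=load('w6')
for g in [(.454,.291),(.408,.328),(.407,.242),(.364,.286)]:
    m=(P[...,2]>.092)&(P[...,2]<.108)&(np.hypot(P[...,0]-g[0]-.004,P[...,1]-g[1]-.004)<.02)&(im.min(-1)>100)
    p=P[m]; print(g,m.sum(),p.mean(0) if m.any() else 0, cv2.minEnclosingCircle((p[:,:2]*1000).astype(np.float32)) if m.any() else 0)
E
```

```text
w1 107626
w6 55191
top0 18191
w7 57975
y: [0.21 0.23 0.25 0.27 0.29 0.31 0.33 0.35 0.37 0.39 0.41 0.43 0.45 0.47]
0.31 [   0    0    0    0    3 2465  427    0    0    0    0    0    0    0]
0.33 [   0    0    0    0 1369 1383    0    0    0    0    0    0    0    0]
0.35 [    0     0   709  2998 10637  3032     0     0     0     0     0     0
     0     0]
0.37 [    0     0     0   159 12217     9     0     0     0     0     0     0
     0     0]
0.39 [   0    0    0 6392 3431    0    0 5752  199    0    0    0    0    0]
0.41 [    0  1882  1343 10619   631     0     0  1758  6792    40     0     0
     0     0]
0.43 [    1  5771  7103 10854     0     0     0     0  1255  1714    12     0
     0     0]
0.45 [ 9561  9508 12591 10936     0     0     0     0     0   181   424    14
     0  1602]
0.47 [14426 16354  6201  5185     0     0     0     0     0     0    83   219
  1312   290]
0.49 [13752  5104   167  1122     0     0     0     0     0     0     0  1587
   254     0]
0.51 [6388    0    0    0    0    0    0    0    0    0 1574  310    0    0]
0.53 [ 647    0    0    0    0    0    0    0    0 1885  316    0    0    0]
0.55 [   0    0    0    0    0    0    0    0 2520  439    0    0    0    0]
0.57 [   0    0    0    0    0    0    0 3179  618    0    0    0    0    0]
0.59 [   0    0    0    0    0    0 4197 1329    0    0    0    0    0    0]
(array([0.47726829, 0.07069109, 0.24987723]), np.float64(34.47607920888503))
(0.454, 0.291) 635 [0.45532191 0.29070228 0.09883535] ((454.83392333984375, 291.1142578125), 12.021581649780273)
(0.408, 0.328) 671 [0.41113948 0.3362971  0.09860674] ((410.28717041015625, 337.1376953125), 12.217440605163574)
(0.407, 0.242) 536 [0.4097787  0.24660928 0.09869445] ((409.0452575683594, 246.6277313232422), 11.90173053741455)
(0.364, 0.286) 569 [0.36570183 0.29216533 0.09859161] ((364.6086120605469, 292.4019470214844), 12.239108085632324)
```

View pics/w18.png

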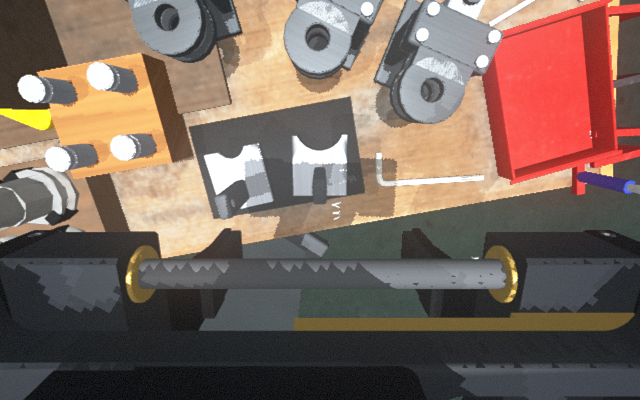

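```bash
python3 - <<'E'
from h import *
A=[]
for t in ['w1','w6','top0','w7','w5','w11']:
    im,d,c,P=load(t); P=P.copy()
    if t[0]=='w': P[225:]=np.nan
    p=P.reshape(-1,3); p=p[np.isfinite(p[:,0])]
    A.append(p)
A=np.vstack(A); A=A[(A[:,2]>.09)&(A[:,2]<.6)]
u=(A[:,0]+A[:,1])/2**.5; v=(A[:,1]-A[:,0])/2**.5
us=np.arange(.36,.66,.02); vs=np.arange(-.24,.12,.02)
print('v      ',' '.join(f'{x:5.2f}' for x in vs+.01))
for a in us:
    r=[]
    for b in vs:
        m=(u>=a)&(u<a+.02)&(v>=b)&(v<b+.02); r.append(f'{np.percentile(A[m,2],98):5.2f}' if m.sum()>15 else '  .  ')
    print(f'u {a+.01:.2f} ',' '.join(r))
for q in [(.455,.291),(.411,.3365),(.409,.2466),(.365,.2924),(.5305,.254)]: print(q,(q[0]+q[1])/2**.5,(q[1]-q[0])/2**.5)
E
```

```text
v       -0.23 -0.21 -0.19 -0.17 -0.15 -0.13 -0.11 -0.09 -0.07 -0.05 -0.03 -0.01  0.01  0.03  0.05  0.07  0.09  0.11
u 0.37    .     .    0.10   .     .     .     .     .     .     .     .    0.15  0.19  0.16  0.14  0.14  0.14  0.14
u 0.39    .     .    0.10   .     .     .     .     .     .     .     .     .     .     .    0.13  0.14  0.14  0.14
u 0.41    .     .    0.09   .     .     .     .     .     .     .     .    0.12  0.18   .    0.13  0.15  0.15   .  
u 0.43    .     .     .     .     .     .     .     .     .     .     .    0.18  0.21  0.19  0.14  0.19  0.19  0.15
u 0.45   0.19  0.19  0.19  0.19   .    0.10  0.10   .    0.10  0.10   .    0.12  0.18  0.18  0.14  0.15  0.15  0.15
u 0.47   0.19  0.23  0.22  0.19   .    0.10  0.10   .    0.10  0.10  0.10   .     .     .     .     .     .     .  
u 0.49   0.19  0.19  0.19  0.19   .     .     .     .     .     .     .     .     .     .     .     .     .     .  
u 0.51   0.19  0.12  0.12  0.13   .    0.10  0.10   .     .    0.10  0.31   .     .     .     .     .     .     .  
u 0.53   0.13  0.12  0.12  0.12   .    0.10  0.10   .   
[... 450 characters left out ...]
    .     .     .     .    0.31   .     .     .     .     .     .     .  
u 0.63    .    0.11  0.11  0.11   .     .     .     .     .     .    0.31   .     .     .     .     .     .     .  
u 0.65    .    0.59  0.59  0.59  0.59  0.59  0.60  0.60  0.60  0.60  0.60  0.60  0.59  0.57  0.55  0.53  0.51  0.50
u 0.67    .     .    0.60   .     .     .     .     .     .     .     .     .     .     .     .     .     .     .  
(0.455, 0.291) 0.5275016587651644 -0.11596551211459381
(0.411, 0.3365) 0.5285623189369443 -0.05267945519839776
(0.409, 0.2466) 0.4635792057459005 -0.11483414126469528
(0.365, 0.2924) 0.4648519979520363 -0.05133595231414335
(0.5305, 0.254) 0.5547252698408465 -0.19551502499808035
```

>>> arm_command([
  [[0, 0, -14], [0, 0, -7.1], 0],
  [[0, 0, -14], [0, 0, -7.1], 0],
  [[0, 0, -14], [0, 0, -7.1], 0],
  [[0, 0, -14], [0, 0, -7.1], 0],
  [[0, 0, -14], [0, 0, -7.1], 0],
  [[0, 0, -14], [0, 0, -7.1], 0],
  [[0, 0, -14], [0, 0, -7.1], 0],
  [[0, 0, -12], [0, 0, -7.1], 0],
])

```text
time: 23.9
position: [0.4743, 0.0701, 0.3548]
tool_rot: [-2.189, -2.252, 0.002]
ft_force: [0.7, -0.3, -1.5]
grip_width: 0.998
```

>>> arm_command([
  [[0, 0, 0], [0, 0, -7.1], 0],
  [[0, 0, 0], [0, 0, -7.1], 0],
  [[0, 0, 0], [0, 0, -7.1], 0],
  [[0, 0, 0], [0, 0, -7.1], 0],
  [[0, 0, 0], [0, 0, -7.1], 0],
  [[0, 0, 0], [0, 0, -7.1], 0],
  [[0, 0, 0], [0, 0, -7.1], 0],
  [[0, 0, 0], [0, 0, -7.1], 0],
])

```text
time: 24.57
position: [0.4741, 0.0701, 0.3537]
tool_rot: [-0.854, -3.022, 0.002]
ft_force: [-0.8, -0.1, 0.3]
grip_width: 1.002
```

>>> arm_command([
  [[0, 0, 0], [0, 0, -7.1], 0],
  [[0, 0, 0], [0, 0, -7.1], 0],
  [[0, 0, 0], [0, 0, -7.1], 0],
  [[0, 0, 0], [0, 0, -7.1], 0],
  [[0, 0, 0], [0, 0, -7.1], 0],
  [[0, 0, 0], [0, 0, -7.1], 0],
  [[0, 0, 0], [0, 0, -7.1], 0],
  [[0, 0, 0], [0, 0, -7.1], 0],
])

```text
time: 25.23
position: [0.4741, 0.0701, 0.3538]
tool_rot: [0.686, -3.064, 0.001]
ft_force: [-0.3, -0.1, -0.6]
grip_width: 1.001
```

```bash
python3 - <<'E'
from h import *
print(heading(), ctrl.get_state()['joint_positions'])
E
```

```text
(array([0.47411774, 0.07011867, 0.35378326]), np.float64(-154.76280368308892), array([[-9.04548629e-01, -4.26366483e-01, -1.84413994e-03],
       [-4.26365757e-01,  9.04550506e-01, -7.89880161e-04],
       [ 2.00489615e-03,  7.17931068e-05, -9.99997988e-01]])) [-0.78123995 -0.10819579  0.53298362  1.67483441  0.0552047   1.56203943
  1.75985607]
```

>>> arm_command([
  [[0, 0, 0], [0, 0, -6.7], 0.3],
  [[0, 0, 0], [0, 0, -6.7], 0.3],
  [[0, 0, 0], [0, 0, -6.7], 0.3],
  [[-24, 24, 0], [0, 0, 0], 0.3],
  [[-24, 24, 0], [0, 0, 0], 0.3],
  [[-24, 24, 0], [0, 0, 0], 0.3],
  [[-24, 24, 0], [0, 0, 0], 0.3],
  [[-24, 24, 0], [0, 0, 0], 0.3],
])

```text
time: 25.9
position: [0.474, 0.2413, 0.3538]
tool_rot: [1.201, -2.901, 0.0]
ft_force: [0.6, 0.1, 0.7]
grip_width: 0.702
```

>>> arm_command([
  [[-25, 25, 0], [0, 0, 0], 0.5],
  [[-25, 25, 0], [0, 0, 0], 0.5],
  [[0, 0, 25], [0, 0, 0], 0.5],
  [[0, 0, 25], [0, 0, 0], 0.5],
  [[0, 0, 0], [0, 0, 0], 0.5],
  [[0, 0, 0], [0, 0, 0], 0.5],
])

```text
time: 26.4
position: [0.4737, 0.3099, 0.3031]
tool_rot: [1.2, -2.899, 0.002]
ft_force: [0.0, -0.8, 0.6]
grip_width: 0.505
```

```bash
python3 - <<'E'
from h import *
im,d,c=snap('wrist','w19')
print(heading()[:2], ctrl.get_state()['joint_positions'])
E
```

```text
(array([0.47459056, 0.31013513, 0.30503366]), np.float64(-135.057095172741)) [-0.97060218  0.11835279  0.3809765   1.56790842 -0.04397271  1.46485062
  1.76785225]
```

View pics/w19.png

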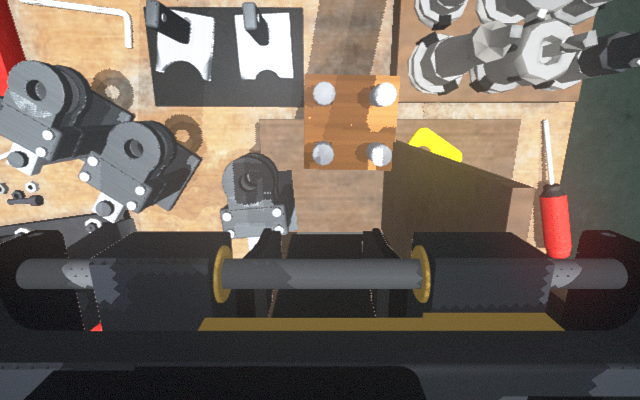

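```bash
cat > pins.py <<'E'
from meas import *
def pins(tag,gs,zlo=.09,zhi=.108):
    im,d,c,P=load(tag); out=[]
    for g in gs:
        m=(P[...,2]>zlo)&(P[...,2]<zhi)&(np.hypot(P[...,0]-g[0],P[...,1]-g[1])<.022)
        n,l,s,ce=cv2.connectedComponentsWithStats(m.astype(np.uint8))
        if n<2: out.append(None); continue
        m=l==1+np.argmax(s[1:,4]); z=np.median(P[m][:,2])
        cn,_=cv2.findContours(m.astype(np.uint8),cv2.RETR_EXTERNAL,cv2.CHAIN_APPROX_NONE)
        q=max(cn,key=len)[:,0].astype(float); w=pix2plane(q,c,z); x,sd=circ(w,None,w.mean(0)[:2]); x2,_=circ(w,.012,w.mean(0)[:2])
        out.append((np.round(x2,4),np.round(x*1000,1),round(sd*1000,2),round(float(z),4),int(m.sum())))
    return out
E
python3 - <<'E'
from pins import *
G=[(.409,.2466),(.365,.2924),(.455,.291),(.411,.3365)]
for t in ['w19','w6','w1']:
    print(t); [print('  ',o) for o in pins(t,G)]
    for o in hole_arcs(t,[(.531,.2546),(.5872,.1473),(.6082,.0451)]): print('   hole',o[0],o[1])
E
```

```text
w19
   (array([0.4088, 0.247 ]), array([408.8, 247. ,  11.3]), np.float64(0.33), 0.099, 416)
   (array([0.3648, 0.2927]), array([364.8, 292.7,  11.5]), np.float64(0.36), 0.0989, 429)
   (array([0.4546, 0.2912]), array([454.6, 291.2,  11.3]), np.float64(0.35), 0.0991, 367)
   (array([0.4104, 0.3367]), array([410.4, 336.7,  11.5]), np.float64(0.34), 0.099, 372)
   hole 0.11926169088965394 (array([0.52953294, 0.25460812, 0.00959631]), np.float64(0.00034905434158044493), 51)
   hole 0.11932143336503345 (array([0.58522063, 0.14882915, 0.00907847]), np.float64(0.00046542291929025715), 51)
   hole 0.11928219102090498 (array([0.60648878, 0.04756815, 0.00857388]), np.float64(0.0006903593944313585), 54)
w6
   (array([0.4098, 0.2465]), array([409.9, 246.5,  11.7]), np.float64(0.38), 0.0988, 543)
   (array([0.366 , 0.2919]), array([366. , 291.9,  12. ]), np.float64(0.61), 0.0988, 583)
   (array([0.4554, 0.2905]), array([455.4, 290.5,  11.7]), np.float64(0.4), 0.0989, 643)
   (array([0.4113, 0.3359]), array([411.3, 335.9,  12. ]), np.float64(0.61), 0.0988, 686)
   hole 0.1192156900532988 (array([
[... 281 characters left out ...]
05795949616339927), 58)
w1
   (array([0.4093, 0.2473]), array([409.3, 247.3,  11.4]), np.float64(0.42), 0.0989, 269)
   (array([0.3651, 0.293 ]), array([365.1, 293. ,  11.3]), np.float64(0.36), 0.0989, 279)
   (array([0.4549, 0.2914]), array([454.8, 291.5,  11.2]), np.float64(0.34), 0.0991, 289)
   (array([0.4107, 0.3371]), array([410.7, 337.1,  11.2]), np.float64(0.34), 0.099, 304)
   hole 0.11930949370929411 (array([0.53002118, 0.25487289, 0.00947979]), np.float64(0.00042586451583292284), 46)
   hole 0.11932188438876881 (array([0.58579567, 0.14900526, 0.00906141]), np.float64(0.0005201080113078041), 41)
   hole nan None
  return _methods._mean(a, axis=axis, dtype=dtype,
  ret = ret.dtype.type(ret / rcount)
```

```bash
python3 - <<'E'
from h import *
for t in ['w1','w6','w19','top0','w7']:
    im,d,c,P=load(t); P=P.copy()
    if t[0]=='w': P[225:]=np.nan
    A=P.reshape(-1,3); A=A[np.isfinite(A[:,0])]
    u=(A[:,0]+A[:,1])/2**.5; v=(A[:,1]-A[:,0])/2**.5; z=A[:,2]
    b=(z>.13)&(z<.35)&(u>.48)&(u<.63)&(v>-.06)&(v<.02)
    p=(z>.125)&(z<.3)&(u>.38)&(u<.48)&(v>-.09)&(v<.03)
    q=lambda x:np.round(np.percentile(x,[1,50,99]),3) if len(x)>20 else None
    print(t,'board u',q(u[b]),'v',q(v[b]),b.sum(),'parts u',q(u[p]),'v',q(v[p]),'z',q(z[p]),p.sum())
E
```

```text
w1 board u [0.517 0.549 0.612] v [-0.032 -0.031 -0.021] 5270 parts u [0.418 0.436 0.446] v [-0.002  0.009  0.026] z [0.126 0.183 0.214] 1159
w6 board u [0.517 0.543 0.577] v [-0.033 -0.031 -0.03 ] 9815 parts u [0.419 0.436 0.446] v [-0.002  0.003  0.017] z [0.126 0.16  0.189] 2923
w19 board u [0.516 0.531 0.583] v [-0.032 -0.031 -0.021] 7572 parts u [0.417 0.433 0.445] v [-0.002  0.007  0.024] z [0.126 0.182 0.214] 2502
top0 board u [0.516 0.568 0.628] v [-0.033 -0.032 -0.022] 1470 parts u [0.415 0.428 0.445] v [-0.002  0.008  0.026] z [0.126 0.184 0.216] 288
w7 board u [0.517 0.546 0.584] v [-0.033 -0.031 -0.03 ] 3281 parts u None v None z None 0
```

>>> arm_command([
  [[30, 0, 0], [0, 0, 0], 0.52],
  [[30, 0, 0], [0, 0, 0], 0.52],
  [[30, 1, 0], [0, 0, 0], 0.52],
  [[0, 0, 36], [0, 0, 0], 0.52],
  [[0, 0, 36], [0, 0, 0], 0.52],
  [[0, 0, 36], [0, 0, 0], 0.52],
  [[0, 0, 0], [0, 0, 0], 0.52],
  [[0, 0, 0], [0, 0, 0], 0.52],
])

```text
time: 27.12
position: [0.4102, 0.2471, 0.1978]
tool_rot: [1.2, -2.902, 0.0]
ft_force: [1.0, 0.1, 0.9]
grip_width: 0.476
```

```bash
cat > go.py <<'E'
from h import *
import sys
def delta(x,y,z,h=None):
    ps=[]; p,hd,M=heading()
    d=(np.array([x,y,z])-p)@M*1000
    print('pos',np.round(p,4),'h',round(hd,2),'need tool mm',np.round(d,1),'turn z',None if h is None else round(-((h-hd+180)%360-180),1),'rvec',np.round(ctrl.get_state()['tool_rot'],3),'f',np.round(ctrl.get_state()['ft_force'],1))
if __name__=='__main__': delta(*map(float,sys.argv[1:]))
E
python3 go.py .4093 .2468 .082 225
```

```text
pos [0.4102 0.2471 0.1978] h -135.08 need tool mm [  0.8   0.4 115.8] turn z -0.1 rvec [ 1.2   -2.902  0.   ] f [1.  0.1 0.9]
```

>>> arm_command([
  [[1, 0, 30], [0, 0, 0], 0.52],
  [[0, 0, 30], [0, 0, 0], 0.52],
  [[0, 0, 28], [0, 0, 0], 0.52],
  [[0, 0, 18], [0, 0, 0], 0.52],
  [[0, 0, 9], [0, 0, 0], 0.52],
  [[0, 0, 0], [0, 0, 0], 0.52],
  [[0, 0, 0], [0, 0, 0], 0.52],
  [[0, 0, 0], [0, 0, 0], 0.52],
])

```text
time: 27.78
position: [0.4113, 0.2482, 0.0846]
tool_rot: [-1.2, 2.899, 0.002]
ft_force: [0.7, 0.2, 0.4]
grip_width: 0.482
```

```bash
python3 go.py .4093 .2468 .082 225
```

```text
pos [0.4113 0.2482 0.0846] h -135.02 need tool mm [2.4 0.4 2.6] turn z -0.0 rvec [-1.200e+00  2.899e+00  2.000e-03] f [0.7 0.2 0.4]
```

>>> arm_command([
  [[2, 0, 2.5], [0, 0, 0], 0.52],
  [[0, 0, 0], [0, 0, 0], 0.52],
  [[0, 0, 0], [0, 0, 0], 0.52],
  [[0, 0, 0], [0, 0, 0], 0.52],
])

```text
time: 28.12
position: [0.4083, 0.2457, 0.08]
tool_rot: [-1.201, 2.902, 0.001]
ft_force: [-0.0, 0.1, 0.5]
grip_width: 0.485
```

```bash
python3 go.py .4093 .2468 .082 225
```

```text
pos [0.4083 0.2457 0.08  ] h -135.02 need tool mm [-1.5  0.  -2. ] turn z -0.0 rvec [-1.201e+00  2.902e+00  1.000e-03] f [-0.   0.1  0.5]
```

>>> arm_command([
  [[-1.5, 0, -2], [0, 0, 0], 0.52],
  [[0, 0, 0], [0, 0, 0], 0.52],
  [[0, 0, 0], [0, 0, 0], 0.52],
  [[0, 0, 0], [0, 0, 0], 0.52],
  [[0, 0, 0], [0, 0, 0], 0.52],
  [[0, 0, 0], [0, 0, 0], 0.52],
])

```text
time: 28.62
position: [0.4091, 0.2466, 0.0815]
tool_rot: [1.202, -2.902, 0.0]
ft_force: [-0.0, 0.2, -0.1]
grip_width: 0.479
```

```bash
python3 go.py .4093 .2468 .082 225
```

```text
pos [0.4091 0.2466 0.0815] h -135.01 need tool mm [-0.3  0.  -0.5] turn z -0.0 rvec [ 1.202 -2.902  0.   ] f [-0.   0.2 -0.1]
```

>>> arm_command([
  [[0, 0, 0], [0, 0, 0], 1],
  [[0, 0, 0], [0, 0, 0], 1],
  [[0, 0, 0], [0, 0, 0], 1],
  [[0, 0, 0], [0, 0, 0], 1],
  [[0, 0, 0], [0, 0, 0], 1],
  [[0, 0, 0], [0, 0, 0], 1],
  [[0, 0, 0], [0, 0, 0], 1],
  [[0, 0, 0], [0, 0, 0], 1],
], force=40)

```text
time: 29.28
position: [0.4088, 0.2471, 0.0817]
tool_rot: [1.202, -2.902, -0.001]
ft_force: [-1.5, 2.2, 1.9]
grip_width: 0.264
```

```bash
python3 go.py .4093 .2468 .082 225
```

```text
pos [0.4088 0.2471 0.0817] h -135.0 need tool mm [-0.2 -0.5 -0.3] turn z 0.0 rvec [ 1.202e+00 -2.902e+00 -1.000e-03] f [-1.5  2.2  1.9]
```

>>> arm_command([
  [[0, 0, -15], [0, 0, 0], 1],
  [[0, 0, -34], [0, 0, 0], 1],
  [[0, 0, -34], [0, 0, 0], 1],
  [[0, 0, -34], [0, 0, 0], 1],
  [[0, 0, -34], [0, 0, 0], 1],
  [[0, 0, -34], [0, 0, 0], 1],
  [[0, 0, -34], [0, 0, 0], 1],
  [[0, 0, 0], [0, 0, 0], 1],
])

```text
time: 29.95
position: [0.4122, 0.2477, 0.3074]
tool_rot: [-1.196, 2.893, 0.005]
ft_force: [1.2, 0.6, -1.1]
grip_width: 0.265
```

>>> arm_command([
  [[-23, -20, 0], [0, 0, 0], 1],
  [[-23, -20, 0], [0, 0, 0], 1],
  [[-23, -20, 0], [0, 0, 0], 1],
  [[-22, -20, 0], [0, 0, 0], 1],
  [[0, 0, 25], [0, 0, 0], 1],
  [[0, 0, 25], [0, 0, 0], 1],
  [[0, 0, 15], [0, 0, 0], 1],
  [[0, 0, 0], [0, 0, 0], 1],
])

```text
time: 30.62
position: [0.5281, 0.2526, 0.2305]
tool_rot: [1.198, -2.895, 0.004]
ft_force: [-1.9, 0.1, -2.4]
grip_width: 0.265
```

>>> arm_command([
  [[0, 0, 0], [0, 0, 0], 1],
  [[0, 0, 0], [0, 0, 0], 1],
  [[0, 0, 0], [0, 0, 0], 1],
])

```text
time: 30.87
position: [0.5309, 0.2546, 0.2372]
tool_rot: [-1.201, 2.9, 0.0]
ft_force: [-0.1, 0.1, -2.1]
grip_width: 0.267
```

```bash
python3 go.py .5304 .2547 .225 225; python3 - <<'E'
from h import *
im,d,c=snap('wrist','w20')
im,d,c=snap('scene','s1')
E
```

```text
pos [0.5309 0.2546 0.2372] h -135.01 need tool mm [ 0.3  0.4 12.2] turn z -0.0 rvec [-1.201  2.9    0.   ] f [-0.1  0.1 -2.1]
```

View pics/w20.png

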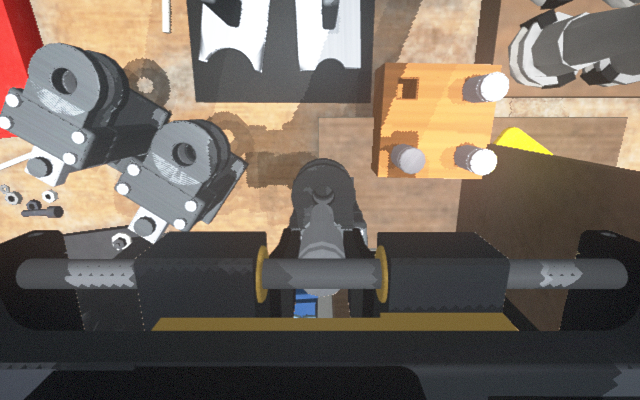

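View pics/s1.png

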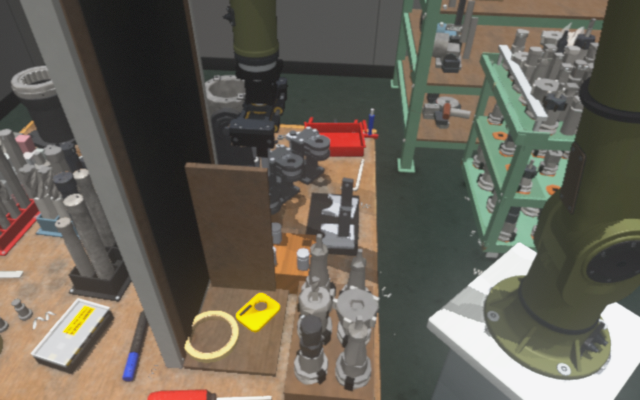

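```bash
python3 - <<'E'
from h import *
im=cv2.imread('pics/w20.png'); cv2.imwrite('pics/w20c.png',cv2.resize(im[140:300,250:400],None,fx=5,fy=3.7,interpolation=cv2.INTER_CUBIC))
m=optics.camera_model('wrist'); c=(200/np.tan(np.radians(m['fovy'])/2),m['cx'],m['cy'],np.array(m['mount']))
for z in (.0377-.0167,.0777,.1172): print(z,proj(np.array([[-.0002,0.0005,z]]),c), proj(np.array([[-.0002,0.0005+.0095,z]]),c))
E
```

```text
0.020999999999999998 [[324.15964158 241.77496388]] [[340.99917687 241.79723419]]
0.0777 [[323.58246067 211.53864228]] [[336.51285    211.55497782]]
0.1172 [[323.3166874  197.61578721]] [[334.44706363 197.62954552]]
```

View pics/w20c.png

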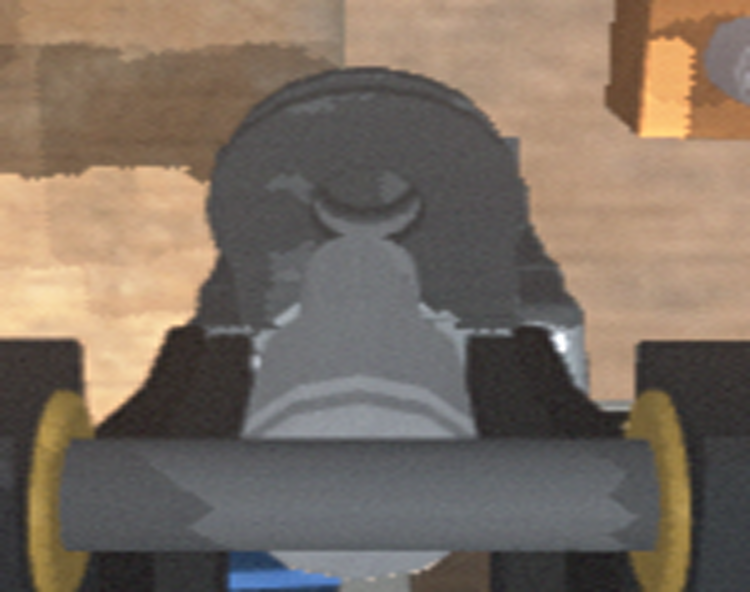

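```bash
python3 - <<'E'
from meas import *
im,d,c,P=load('w20'); m=optics.camera_model('wrist'); c=(*c[:3],np.array(m['mount'])); Q=cloud('',d,c)
# ear top mask
Z=.118
mk=(abs(Q[...,2]-Z)<.005)
sub=Q[175:225,300:350,2]
for v in range(176,226,3): print(v,' '.join(f'{int(1000*Q[v,u,2]) if np.isfinite(Q[v,u,2]) else 0:4d}' for u in range(304,346,2)))
E
```

```text
176  119  117  117  116  118  117  116  117  117  117  117  117  118  118  118  117  117  118  117  118  118
179  117  117  117  117  118  117  117  117  118  117  117  117  117  117  117  117  118  117  117  118  118
182  117  116  117  118  117  117  117  116  118  117  117  118  118  118  117  117  118  117  118  117  118
185  117  118  117  117  116  118  117  117  117  118  118  118  117  118  118  118  118  118  117  118  118
188  117  117  118  118  119  117  225  226  225  226  223  226  226  225  116  119  118  117  117  118  117
191  118  118  117  116  118  153  225  224  226  226  227  225  226  224  151  118  117  117  118  119  117
194  117  117  116  117  119  147  153  225  225  226  224  226  157  152  149  120  118  119  117  116  117
197  118  117  117  119  120  140  147  149  150  151  150  149  148  149  137  120  118  119  117  117  119
200  117  117  118  118  118  125  137  140  141  142  148  142  140  135  123  118  118  117  117  117  118
203  117  117  117  118  118  119  122  126  134   71  133  133  126  121  118  118  118  118  118  118  118
206  117  118  118  118  117   72   67   64   63   64   65   66   68  118  117  117  118  118  118  117  118
209  117  117  119  119   69   63   60   57   56   56   57   57   59   63  118  117  118  116  117  118  117
212  118  118  118  118   61   55   53   51   51   50   49   51   53   58   65  118  117  118  117  117  119
215  118  118  117  117   53   49   46   44   43   43   44   45   47   50   55  118  117  117  118  117  117
218  118  117  118  119   46   43   38   39   37   38   37   40   41   43   49  117  117  116  117  118  117
221  118  117  117   47   39   37   34   34   32   20   32   32   35   37   43  117  119  118  117  116  117
224  116  118  117   38   21   19   17   17   16   15   17   17   18   18   20   45  118  116  117  118  117
```

>>> arm_command([
  [[0.3, 0.6, 12], [0, 0, 0], 1],
  [[0, 0, 12], [0, 0, 0], 1],
  [[0, 0, 12], [0, 0, 0], 1],
  [[0, 0, 0], [0, 0, 0], 1],
  [[0, 0, 0], [0, 0, 0], 1],
  [[0, 0, 0], [0, 0, 0], 1],
])

```text
time: 31.47
position: [0.5294, 0.2546, 0.1995]
tool_rot: [1.202, -2.902, 0.0]
ft_force: [0.9, 0.3, -1.0]
grip_width: 0.267
```

```bash
python3 go.py .5304 .2547 .142 225
```

```text
pos [0.5294 0.2546 0.1995] h -135.02 need tool mm [-0.8 -0.6 57.5] turn z -0.0 rvec [ 1.202 -2.902  0.   ] f [ 0.9  0.3 -1. ]
```

>>> arm_command([
  [[-1, -0.4, 8], [0, 0, 0], 1],
  [[0, 0, 8], [0, 0, 0], 1],
  [[0, 0, 0], [0, 0, 0], 1],
  [[0, 0, 0], [0, 0, 0], 1],
  [[0, 0, 0], [0, 0, 0], 1],
])

```text
time: 31.88
position: [0.5304, 0.2549, 0.1835]
tool_rot: [1.202, -2.903, 0.0]
ft_force: [-0.4, -0.6, -0.8]
grip_width: 0.267
```

```bash
python3 go.py .5305 .2550 .142 225
```

```text
pos [0.5304 0.2549 0.1835] h -135.02 need tool mm [-0.1 -0.  41.5] turn z -0.0 rvec [ 1.202 -2.903  0.   ] f [-0.4 -0.6 -0.8]
```

>>> arm_command([
  [[0, 0, 7], [0, 0, 0], 1],
  [[0, 0, 7], [0, 0, 0], 1],
  [[0, 0, 0], [0, 0, 0], 1],
  [[0, 0, 0], [0, 0, 0], 1],
  [[0, 0, 0], [0, 0, 0], 1],
])

```text
time: 32.3
position: [0.5305, 0.255, 0.1696]
tool_rot: [-1.202, 2.903, -0.0]
ft_force: [-0.6, -0.1, -1.3]
grip_width: 0.262
```

>>> arm_command([
  [[0, 0, 7], [0, 0, 0], 1],
  [[0, 0, 7], [0, 0, 0], 1],
  [[0, 0, 0], [0, 0, 0], 1],
  [[0, 0, 0], [0, 0, 0], 1],
  [[0, 0, 0], [0, 0, 0], 1],
])

```text
time: 32.72
position: [0.5304, 0.255, 0.1555]
tool_rot: [1.202, -2.902, 0.0]
ft_force: [0.7, -0.2, -2.1]
grip_width: 0.266
```

>>> arm_command([
  [[0, 0, 5], [0, 0, 0], 1],
  [[0, 0, 5], [0, 0, 0], 1],
  [[0, 0, 0], [0, 0, 0], 1],
  [[0, 0, 0], [0, 0, 0], 1],
  [[0, 0, 0], [0, 0, 0], 1],
])

```text
time: 33.13
position: [0.5304, 0.255, 0.1456]
tool_rot: [-1.202, 2.903, -0.0]
ft_force: [0.6, -0.2, -1.3]
grip_width: 0.267
```

Free all the way. Final push home.

>>> arm_command([
  [[0, 0, 2], [0, 0, 0], 1],
  [[0, 0, 1.5], [0, 0, 0], 1],
  [[0, 0, 0], [0, 0, 0], 1],
  [[0, 0, 0], [0, 0, 0], 1],
  [[0, 0, 0], [0, 0, 0], 1],
])

```text
time: 33.55
position: [0.5305, 0.255, 0.1422]
tool_rot: [-1.202, 2.903, -0.0]
ft_force: [0.6, -0.1, -1.2]
grip_width: 0.269
```

>>> arm_command([
  [[0, 0, 1], [0, 0, 0], 1],
  [[0, 0, 0], [0, 0, 0], 1],
  [[0, 0, 0], [0, 0, 0], 1],
  [[0, 0, 0], [0, 0, 0], 1],
])

```text
time: 33.88
position: [0.5306, 0.2551, 0.1417]
tool_rot: [-1.202, 2.902, 0.0]
ft_force: [-1.2, -1.3, 2.9]
grip_width: 0.26
```

>>> arm_command([
  [[0, 0, 0.5], [0, 0, 0], 1],
  [[0, 0, 0], [0, 0, 0], 1],
  [[0, 0, 0], [0, 0, 0], 0.5],
  [[0, 0, 0], [0, 0, 0], 0.5],
  [[0, 0, 0], [0, 0, 0], 0.5],
  [[0, 0, 0], [0, 0, 0], 0.5],
  [[0, 0, 0], [0, 0, 0], 0.5],
  [[0, 0, 0], [0, 0, 0], 0.5],
])

```text
time: 34.55
position: [0.5304, 0.255, 0.1404]
tool_rot: [1.202, -2.902, 0.0]
ft_force: [0.3, 0.1, 1.1]
grip_width: 0.49
```

>>> arm_command([
  [[0, 0, -20], [0, 0, 0], 0.5],
  [[0, 0, -36], [0, 0, 0], 0.5],
  [[0, 0, -36], [0, 0, 0], 0.5],
  [[0, 0, -36], [0, 0, 0], 0.5],
  [[0, 0, -36], [0, 0, 0], 0.5],
  [[0, 0, 0], [0, 0, 0], 0.5],
  [[0, 0, 0], [0, 0, 0], 0.5],
])

```text
time: 35.13
position: [0.5316, 0.2553, 0.3072]
tool_rot: [-1.2, 2.898, 0.002]
ft_force: [0.4, -0.5, -1.2]
grip_width: 0.5
```

```bash
python3 go.py .455 .2909 .30 270; python3 - <<'E'
from pins import *
im,d,c=snap('wrist','w21')
for o in pins('w21',[(.5305,.2550)],.14,.18): print(o)
for o in pins('w21',[(.455,.2909),(.3654,.2923),(.4108,.3363)]): print(o)
E
```

```text
pos [0.5316 0.2553 0.3072] h -135.03 need tool mm [29.1 79.3  7. ] turn z -45.0 rvec [-1.200e+00  2.898e+00  2.000e-03] f [ 0.4 -0.5 -1.2]
(array([0.53 , 0.253]), array([530. , 253. ,  12.2]), np.float64(0.72), 0.159, 544)
(array([0.4551, 0.2906]), array([455. , 290.6,  11.6]), np.float64(0.44), 0.0989, 377)
(array([0.3653, 0.292 ]), array([365.3, 292. ,  11.9]), np.float64(0.53), 0.0988, 458)
(array([0.4109, 0.336 ]), array([410.9, 336. ,  12. ]), np.float64(0.67), 0.0989, 399)
```

View pics/w21.png

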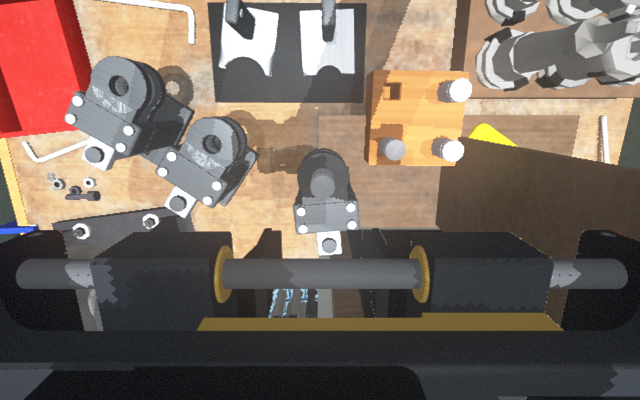

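>>> arm_command([
  [[20, 26, 0], [0, 0, 0], 0.5],
  [[20, 26, 0], [0, 0, 0], 0.5],
  [[20, 26, 0], [0, 0, 0], 0.5],
  [[0, 0, 0], [0, 0, -7.1], 0.5],
  [[0, 0, 0], [0, 0, -7.1], 0.5],
  [[0, 0, 0], [0, 0, -7.1], 0.5],
  [[0, 0, 0], [0, 0, -7.1], 0.5],
  [[0, 0, 0], [0, 0, -7.1], 0.5],
])

```text
time: 35.85
position: [0.4318, 0.2673, 0.3024]
tool_rot: [2.035, -2.389, 0.0]
ft_force: [-1.1, 0.4, -0.7]
grip_width: 0.504
```

>>> arm_command([
  [[0, 0, 0], [0, 0, -7.1], 0.5],
  [[0, 0, 0], [0, 0, 0], 0.5],
  [[0, 0, 0], [0, 0, 0], 0.5],
])

```text
time: 36.1
position: [0.4322, 0.2674, 0.303]
tool_rot: [2.168, -2.269, -0.0]
ft_force: [-0.1, 0.0, -0.2]
grip_width: 0.503
```

```bash
python3 go.py .455 .2907 .20 269;  python3 - <<'E'
from pins import *
print(ctrl.get_state()['joint_positions'])
E
```

```text
pos [0.4322 0.2674 0.303 ] h -92.61 need tool mm [-24.5 -22.  102.9] turn z -1.6 rvec [ 2.168 -2.269 -0.   ] f [-0.1  0.  -0.2]
[-1.01435178 -0.017117    0.40481336  1.70267658  0.00712099  1.4574437
  2.48570236]
```

>>> arm_command([
  [[-12, -11, 0], [0, 0, 0], 0.52],
  [[-12, -11, 0], [0, 0, 0], 0.52],
  [[0, 0, 30], [0, 0, 0], 0.52],
  [[0, 0, 30], [0, 0, 0], 0.52],
  [[0, 0, 30], [0, 0, 0], 0.52],
  [[0, 0, 10], [0, 0, 0], 0.52],
  [[0, 0, 0], [0, 0, 0], 0.52],
  [[0, 0, 0], [0, 0, 0], 0.52],
])

```text
time: 36.77
position: [0.4559, 0.2908, 0.2049]
tool_rot: [2.172, -2.269, 0.0]
ft_force: [0.1, -0.2, 0.2]
grip_width: 0.479
```

```bash
python3 go.py .455 .2907 .082 269;  python3 - <<'E'
from pins import *
print(ctrl.get_state()['joint_positions'])
im,d,c=snap('wrist','w22')
E
```

```text
pos [0.4559 0.2908 0.2049] h -92.5 need tool mm [1.000e-01 8.000e-01 1.229e+02] turn z -1.5 rvec [ 2.172 -2.269  0.   ] f [ 0.1 -0.2  0.2]
[-1.0018741   0.10652707  0.41383958  1.78141352 -0.0446334   1.26328623
  2.52141224]
```

View pics/w22.png

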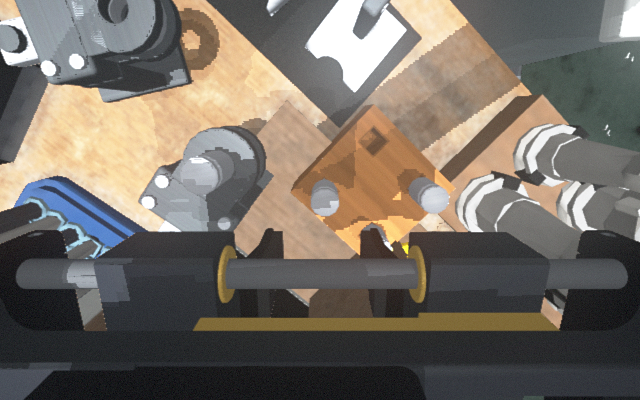

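>>> arm_command([
  [[0, 0, -40], [0, 0, 0], 0.52],
  [[0, 0, -40], [0, 0, 0], 0.52],
  [[0, 0, -40], [0, 0, 0], 0.52],
  [[29, 28, 0], [0, 0, 0], 0.52],
  [[0, 0, 0], [0, 0, 7], 0.52],
  [[0, 0, 0], [0, 0, 7], 0.52],
  [[0, 0, 0], [0, 0, 7], 0.52],
  [[0, 0, 0], [0, 0, 7], 0.52],
])

```text
time: 37.48
position: [0.4273, 0.2632, 0.3275]
tool_rot: [-1.549, 2.728, 0.002]
ft_force: [0.2, 0.3, -0.7]
grip_width: 0.481
```

>>> arm_command([
  [[0, 0, 0], [0, 0, 7], 0.52],
  [[0, 0, 0], [0, 0, 7], 0.52],
  [[0, 0, 0], [0, 0, 7], 0.52],
  [[0, 0, 0], [0, 0, 7], 0.52],
  [[0, 0, 0], [0, 0, 7], 0.52],
  [[0, 0, 0], [0, 0, 7], 0.52],
  [[0, 0, 0], [0, 0, 7], 0.52],
  [[0, 0, 0], [0, 0, 7], 0.52],
])

```text
time: 38.15
position: [0.4274, 0.2633, 0.3273]
tool_rot: [-0.087, 3.137, 0.005]
ft_force: [-0.4, 1.0, -1.0]
grip_width: 0.479
```

>>> arm_command([
  [[0, 0, 0], [0, 0, 7], 0.52],
  [[0, 0, 0], [0, 0, 7], 0.52],
  [[0, 0, 0], [0, 0, 7], 0.52],
  [[0, 0, 0], [0, 0, 7], 0.52],
  [[0, 0, 0], [0, 0, 7], 0.52],
  [[0, 0, 0], [0, 0, 7], 0.52],
  [[0, 0, 0], [0, 0, 6.5], 0.52],
  [[0, 0, 0], [0, 0, 0], 0.52],
])

```text
time: 38.82
position: [0.4274, 0.2633, 0.3271]
tool_rot: [1.205, 2.899, 0.006]
ft_force: [0.5, 1.0, -0.3]
grip_width: 0.475
```

```bash
cat >> go.py <<'E'
E
cat > go2.py <<'E'
from h import *
import sys
def pose(h,lean):   # heading deg, lean about tool y deg
    h=np.radians(h); x=np.array([np.cos(h),np.sin(h),0]); z=np.array([0,0,-1.]); y=np.cross(z,x)
    return np.stack([x,y,z],1)@R.from_rotvec([0,np.radians(lean),0]).as_matrix()
def need(x,y,z,h,lean):
    p,_,M=heading(); st=ctrl.get_state()
    r=np.degrees((R.from_matrix(M).inv()*R.from_matrix(pose(h,lean))).as_rotvec())
    print('pos',np.round(p,4),'t',round(st['time'],1),'shift now-axes',np.round((np.array([x,y,z])-p)@M*1000,1),'turn',np.round(r,1),'j',np.round(st['joint_positions'],2),'f',np.round(st['ft_force'],1),'g',round(float(st['grip_width']),3))
    t=np.degrees(np.arctan2(M[1,1],M[0,1])) ; print('heading(y-based)',round((t+90)%360,1),'zaxis',np.round(M[:,2],3))
if __name__=='__main__': need(*map(float,sys.argv[1:]))
E
python3 go2.py .455 .2907 .2 135 11
```

```text
pos [0.4274 0.2633 0.3271] t 38.8 shift now-axes [-1.000e-01  3.840e+01  1.273e+02] turn [ 0.3 11.  -0.1] j [-0.97 -0.04  0.36  1.68  0.01  1.5   0.17] f [ 0.5  1.  -0.3] g 0.475
heading(y-based) 134.9 zaxis [ 0.003  0.003 -1.   ]
```

>>> arm_command([
  [[0, 0, 0], [0, 5.5, 0], 0.52],
  [[0, 0, 0], [0, 5.5, 0], 0.52],
  [[0, 38, 0], [0, 0, 0], 0.52],
  [[0, 0, 0], [0, 0, 0], 0.52],
  [[0, 0, 0], [0, 0, 0], 0.52],
  [[0, 0, 0], [0, 0, 0], 0.52],
])

```text
time: 39.32
position: [0.4536, 0.29, 0.3255]
tool_rot: [-1.129, -2.74, -0.11]
ft_force: [1.2, -0.8, 0.1]
grip_width: 0.48
```

```bash
python3 go2.py .4543 .2914 .18 135 11
```

```text
pos [0.4536 0.29   0.3255] t 39.3 shift now-axes [-27.1   1.3 142.9] turn [0.  0.  0.2] j [-0.91  0.09  0.45  1.57 -0.22  1.55  0.34] f [ 1.2 -0.8  0.1] g 0.48
heading(y-based) 135.2 zaxis [-0.134  0.135 -0.982]
```

>>> arm_command([
  [[-6.8, 1, 35.7], [0, 0, 0], 0.52],
  [[-6.8, 0, 35.7], [0, 0, 0], 0.52],
  [[-6.8, 0, 35.7], [0, 0, 0], 0.52],
  [[-6.7, 0, 35.7], [0, 0, 0], 0.52],
  [[0, 0, 0], [0, 0, 0], 0.52],
  [[0, 0, 0], [0, 0, 0], 0.52],
  [[0, 0, 0], [0, 0, 0], 0.52],
  [[0, 0, 0], [0, 0, 0], 0.52],
])

```text
time: 39.98
position: [0.4553, 0.292, 0.1828]
tool_rot: [-1.131, -2.74, -0.116]
ft_force: [-0.5, -0.0, 0.6]
grip_width: 0.477
```

```bash
python3 go2.py .4543 .2914 .082 135 11; python3 -c "
from h import *
snap('wrist','w23'); snap('scene','s2')"
```

```text
pos [0.4553 0.292  0.1828] t 40.0 shift now-axes [-18.9  -1.8  99. ] turn [0.3 0.  0.2] j [-0.9   0.17  0.44  1.78 -0.27  1.28  0.42] f [-0.5 -0.   0.6] g 0.477
heading(y-based) 135.1 zaxis [-0.131  0.138 -0.982]
```

View pics/w23.png

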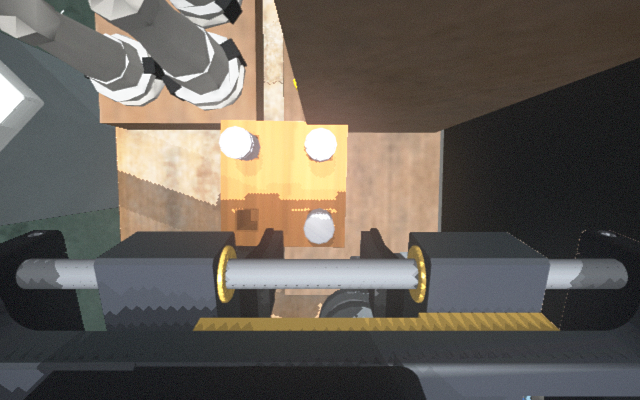

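View pics/s2.png

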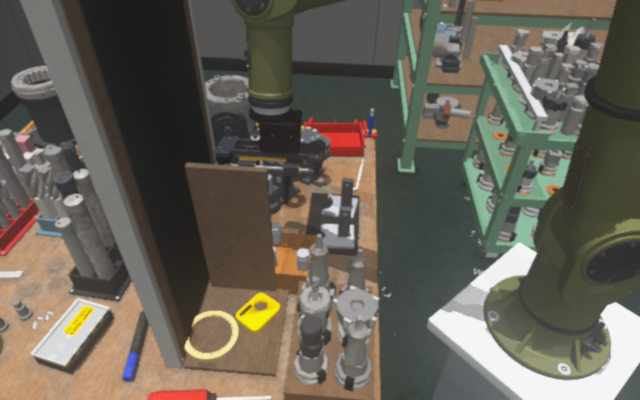

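>>> arm_command([
  [[-4.7, -1, 24.7], [0, 0, 0], 0.52],
  [[-4.7, 0, 24.7], [0, 0, 0], 0.52],
  [[-4.7, 0, 24.7], [0, 0, 0], 0.52],
  [[-3.8, 0, 20], [0, 0, 0], 0.52],
  [[0, 0, 0], [0, 0, 0], 0.52],
  [[0, 0, 0], [0, 0, 0], 0.52],
  [[0, 0, 0], [0, 0, 0], 0.52],
  [[0, 0, 0], [0, 0, 0], 0.52],
])

```text
time: 40.75
position: [0.4542, 0.2915, 0.0857]
tool_rot: [-1.132, -2.739, -0.114]
ft_force: [-0.5, 0.8, 0.2]
grip_width: 0.484
```

```bash
python3 go2.py .4543 .2914 .082 135 11
```

```text
pos [0.4542 0.2915 0.0857] t 40.8 shift now-axes [-0.8  0.   3.6] turn [0.2 0.  0.1] j [-0.88  0.27  0.43  1.88 -0.33  1.1   0.49] f [-0.5  0.8  0.2] g 0.484
heading(y-based) 135.1 zaxis [-0.132  0.137 -0.982]
```

>>> arm_command([
  [[-0.7, 0, 3.5], [0, 0, 0], 0.52],
  [[0, 0, 0], [0, 0, 0], 0.52],
  [[0, 0, 0], [0, 0, 0], 0.52],
  [[0, 0, 0], [0, 0, 0], 0.52],
  [[0, 0, 0], [0, 0, 0], 0.52],
])

```text
time: 41.17
position: [0.4528, 0.2907, 0.0801]
tool_rot: [-1.132, -2.738, -0.109]
ft_force: [0.2, 0.2, 0.5]
grip_width: 0.478
```

```bash
python3 go2.py .4543 .2914 .082 135 11
```

```text
pos [0.4528 0.2907 0.0801] t 41.2 shift now-axes [-0.2  1.6 -2. ] turn [-0.   0.   0.1] j [-0.87  0.28  0.43  1.88 -0.33  1.09  0.5 ] f [0.2 0.2 0.5] g 0.478
heading(y-based) 135.1 zaxis [-0.135  0.135 -0.982]
```

>>> arm_command([
  [[0, 1.6, -1.5], [0, 0, 0], 0.52],
  [[0, 0, 0], [0, 0, 0], 0.52],
  [[0, 0, 0], [0, 0, 0], 0.52],
  [[0, 0, 0], [0, 0, 0], 0.52],
  [[0, 0, 0], [0, 0, 0], 0.52],
])

```text
time: 41.58
position: [0.4541, 0.2916, 0.0814]
tool_rot: [-1.132, -2.738, -0.109]
ft_force: [-0.0, 0.8, 0.0]
grip_width: 0.48
```

```bash
python3 go2.py .4543 .2914 .082 135 11
```

```text
pos [0.4541 0.2916 0.0814] t 41.6 shift now-axes [-0.1  0.  -0.7] turn [-0.   0.   0.1] j [-0.87  0.28  0.43  1.88 -0.33  1.1   0.5 ] f [-0.   0.8  0. ] g 0.48
heading(y-based) 135.1 zaxis [-0.135  0.135 -0.982]
```

>>> arm_command([
  [[0, 0, 0], [0, 0, 0], 1],
  [[0, 0, 0], [0, 0, 0], 1],
  [[0, 0, 0], [0, 0, 0], 1],
  [[0, 0, 0], [0, 0, 0], 1],
  [[0, 0, 0], [0, 0, 0], 1],
  [[0, 0, 0], [0, 0, 0], 1],
  [[0, 0, 0], [0, 0, 0], 1],
  [[0, 0, 0], [0, 0, 0], 1],
])

```text
time: 42.25
position: [0.4541, 0.2915, 0.0814]
tool_rot: [-1.132, -2.738, -0.109]
ft_force: [-0.3, -0.5, 0.6]
grip_width: 0.269
```

```bash
python3 go2.py .4543 .2914 .082 135 11
```

```text
pos [0.4541 0.2915 0.0814] t 42.2 shift now-axes [-0.1  0.  -0.6] turn [-0.   0.   0.1] j [-0.87  0.28  0.43  1.88 -0.33  1.1   0.5 ] f [-0.3 -0.5  0.6] g 0.269
heading(y-based) 135.1 zaxis [-0.135  0.135 -0.982]
```

>>> arm_command([
  [[2.9, 0, -15], [0, 0, 0], 1],
  [[6.5, 0, -33.4], [0, 0, 0], 1],
  [[6.5, 0, -33.4], [0, 0, 0], 1],
  [[6.5, 0, -33.4], [0, 0, 0], 1],
  [[6.5, 0, -33.4], [0, 0, 0], 1],
  [[6.5, 0, -33.4], [0, 0, 0], 1],
  [[6.5, 0, -33.4], [0, 0, 0], 1],
  [[3, 0, -15.4], [0, 0, 0], 1],
])

```text
time: 42.92
position: [0.4552, 0.292, 0.3212]
tool_rot: [-1.132, -2.74, -0.117]
ft_force: [1.3, 0.7, -0.9]
grip_width: 0.268
```

```bash
python3 go2.py .43 .20 .32 135 11; python3 -c "
from h import *
snap('wrist','w24')"
```

```text
pos [0.4552 0.292  0.3212] t 42.9 shift now-axes [-46.4 -82.9  -8.3] turn [0.3 0.  0.1] j [-0.91  0.09  0.45  1.58 -0.22  1.54  0.34] f [ 1.3  0.7 -0.9] g 0.268
heading(y-based) 135.1 zaxis [-0.13   0.138 -0.982]
```

View pics/w24.png

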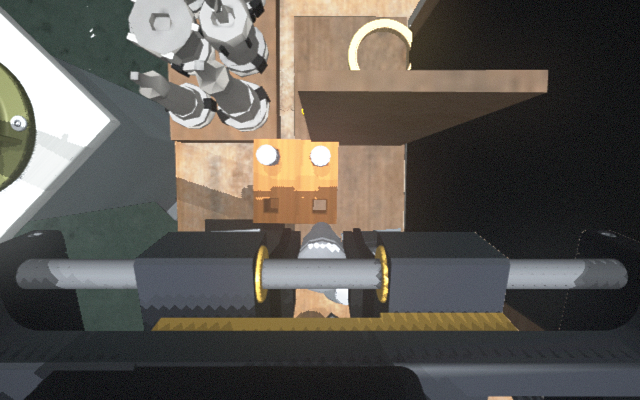

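>>> arm_command([
  [[-31.7, -1.5, -6.2], [0, 0, 0], 1],
  [[-31.7, -1.5, -6.2], [0, 0, 0], 1],
  [[-31.7, -1.5, -6.2], [0, 0, 0], 1],
  [[-31.7, -1.5, -6.2], [0, 0, 0], 1],
  [[-31.7, -1.5, -6.2], [0, 0, 0], 1],
  [[-31.7, -1.5, -6.2], [0, 0, 0], 1],
  [[0, 0, 0], [0, 0, 0], 1],
  [[0, 0, 0], [0, 0, 0], 1],
])

```text
time: 43.63
position: [0.5856, 0.1458, 0.3149]
tool_rot: [-1.138, -2.734, -0.105]
ft_force: [0.3, 0.3, -0.5]
grip_width: 0.264
```

>>> arm_command([
  [[-5.8, 0, 30], [0, 0, 0], 1],
  [[-5.8, 0, 30], [0, 0, 0], 1],
  [[-5.8, 0, 29], [0, 0, 0], 1],
  [[0, 0, 0], [0, 0, 0], 1],
  [[0, 0, 0], [0, 0, 0], 1],
  [[0, 0, 0], [0, 0, 0], 1],
  [[0, 0, 0], [0, 0, 0], 1],
])

```text
time: 44.22
position: [0.586, 0.149, 0.2285]
tool_rot: [-1.131, -2.741, -0.113]
ft_force: [-0.2, 0.2, -1.7]
grip_width: 0.262
```

```bash
python3 go2.py .5862 .1486 .22 135 11; python3 -c "
from h import *
im,d,c=snap('wrist','w25')
cv2.imwrite('pics/w25c.png',cv2.resize(im[100:300,220:420],None,fx=3,fy=3,interpolation=cv2.INTER_CUBIC))"
```

```text
pos [0.586  0.149  0.2285] t 44.2 shift now-axes [-2.  -0.2  8.2] turn [0.2 0.1 0.2] j [-0.65  0.34  0.58  1.52 -0.33  1.47  0.75] f [-0.2  0.2 -1.7] g 0.262
heading(y-based) 135.1 zaxis [-0.132  0.136 -0.982]
```

View pics/w25c.png

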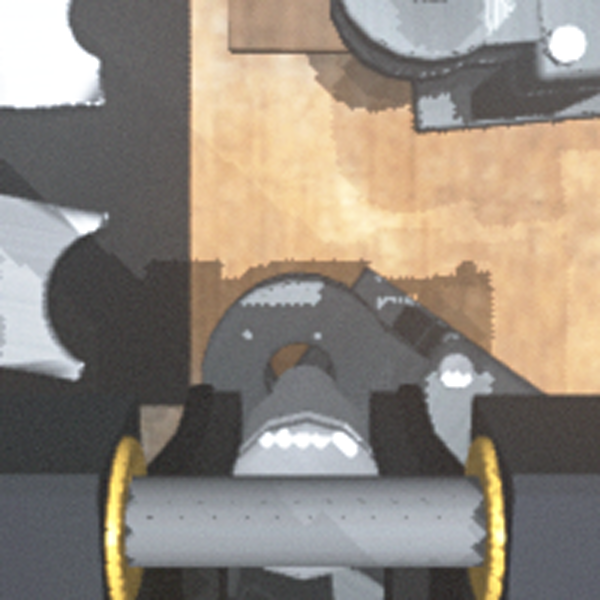

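```bash
cat > tip.py <<'E'
from meas import *
from scipy.optimize import least_squares
def tip(tag,h,tcpz,off=.0774,ear=.12):
    im,d,c,P=load(tag)
    r=np.hypot(P[...,0]-h[0],P[...,1]-h[1])
    # hole rim pixels: contour between ear-top pixels and lower pixels
    top=(abs(P[...,2]-ear+.001)<.006)&(r<.03)
    low=(P[...,2]<ear-.010)&(r<.013)
    cn,_=cv2.findContours(low.astype(np.uint8),cv2.RETR_EXTERNAL,cv2.CHAIN_APPROX_NONE)
    q=max(cn,key=len)[:,0]; k=[]
    for u,v in q:
        # neighbor is ear top, not pin
        if top[max(0,v-2):v+3,u-2:u+3].any(): k.append((u,v))
    w=pix2plane(np.array(k,float),c,ear-.001)
    hx,s=circ(w,.0095,list(h)); print('hole',np.round(hx*1000,1),'n',len(k),'res',round(s*1000,2))
    zt=tcpz-off
    m=(P[...,2]>zt+.010)&(P[...,2]<zt+.05)&(r<.03)
    p=P[m]
    f=lambda a:np.hypot(p[:,0]-a[0]-a[2]*(p[:,2]-zt),p[:,1]-a[1]-a[3]*(p[:,2]-zt))-.008
    so=least_squares(f,[h[0],h[1],0,0],loss='soft_l1',f_scale=.001)
    print('pin axis at tip',np.round(so.x[:2]*1000,1),'tilt',np.round(so.x[2:],3),'n',len(p),'res',round(np.std(so.fun)*1000,2),'lowest z',np.round(np.percentile(P[(P[...,2]>ear+.008)&(r<.02)][:,2],1),4))
    f2=lambda a:np.hypot(p[:,0]-a[0],p[:,1]-a[1])-.008
    s2=least_squares(f2,list(h),loss='soft_l1',f_scale=.001); print('pin vertical fit',np.round(s2.x*1000,1))
    print('hole-pin mm',np.round((hx-s2.x)*1000,1))
E
python3 - <<'E'
from tip import *
tip('w25',(.5871,.1478),.2285)
tip('w20',(.5305,.255),.2372)
E
```

```text
hole [587.4 147.2] n 18 res 0.47
pin axis at tip [587.2 149. ] tilt [-0.006 -0.001] n 89 res 0.1 lowest z 0.2166
pin vertical fit [587.1 149. ]
hole-pin mm [ 0.3 -1.8]
hole [528.3 252.3] n 34 res 0.8
pin axis at tip [531.5 254. ] tilt [-0.001 -0.005] n 358 res 0.17 lowest z 0.1709
pin vertical fit [531.5 253.9]
hole-pin mm [-3.2 -1.7]
```

```bash
python3 go2.py .5863 .1480 .205 135 11
```

```text
pos [0.5861 0.1487 0.2284] t 44.3 shift now-axes [-5.1 -0.4 22.9] turn [0.2 0.1 0.1] j [-0.65  0.34  0.58  1.52 -0.33  1.47  0.75] f [-0.1 -0.3 -0.8] g 0.266
heading(y-based) 135.1 zaxis [-0.132  0.136 -0.982]
```

>>> arm_command([
  [[-2.5, -0.3, 11.5], [0, 0, 0], 1],
  [[-2.6, 0, 11.4], [0, 0, 0], 1],
  [[0, 0, 0], [0, 0, 0], 1],
  [[0, 0, 0], [0, 0, 0], 1],
  [[0, 0, 0], [0, 0, 0], 1],
  [[0, 0, 0], [0, 0, 0], 1],
])

```text
time: 44.77
position: [0.5855, 0.1477, 0.2028]
tool_rot: [-1.132, -2.738, -0.109]
ft_force: [-0.2, -0.2, -2.1]
grip_width: 0.267
```

```bash
python3 go2.py .5863 .1480 .185 135 11; python3 -c "
from h import *
im,d,c=snap('wrist','w26')
cv2.imwrite('pics/w26c.png',cv2.resize(im[150:300,240:400],None,fx=4,fy=4,interpolation=cv2.INTER_CUBIC))"
```

```text
pos [0.5855 0.1477 0.2028] t 44.8 shift now-axes [-3.7  0.8 17.4] turn [0.  0.  0.1] j [-0.65  0.35  0.57  1.55 -0.34  1.43  0.77] f [-0.2 -0.2 -2.1] g 0.267
heading(y-based) 135.1 zaxis [-0.135  0.135 -0.982]
```

View pics/w26c.png

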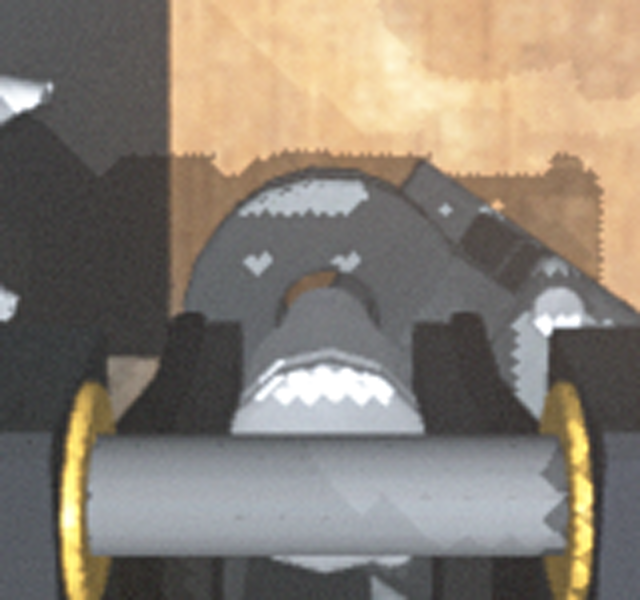

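```bash
python3 - <<'E'
from meas import *
im,d,c,P=load('w26'); m=optics.camera_model('wrist'); c=(*c[:3],np.array(m['mount'])); Q=cloud('',d,c)
for v in range(212,250,2): print(v,' '.join(f'{int(1000*P[v,u,2]) if np.isfinite(P[v,u,2]) else 0:4d}' for u in range(300,346,2)))
E
```

```text
212  119  119  120  119  120  120  119  118  117  119  119  119  119  120  119  119  118  119  118  119  119  118  118
214  117  119  118  118  119  120  119  119  118  119  119  118  119  119  119  119  118  120  119  118  119  119  119
216  119  119  120  117  119  119  119  118  119  119  119  118  120  118  119  119  118  119  119  118  119  120  119
218  119  119  118  119  118  118  118  119  118  117   -1    0    2  118  118  120  119  120  119  120  119  120  120
220  117  119  119  119  118  118  118  116   -1   -1    0    0   11   12   10  118  118  118  118  119  119  118  119
222  120  119  119  119  119  119    0   -2    0  130  133  134  132   11   11    9  119  119  119  119  119  118  119
224  119  119  118  120  118  117    0    0  137  141  143  144  142  138  132   12   79  119  118  119  119  120  119
226  118  119  118  120  117   88    0  142  148  150  152  154  151  149  142  133   82  119  120  120  119  118  119
228  119  120  119  118  119   88  141  150  154  181  183  184  183  157  153  144   88  119  119  119  119  119  118
230  119  118  119  118  119 
[... 460 characters left out ...]
  187  195  201  206  207  210  209  210  210  211  211  210  210  206  206  205  197  190  118  119  198
240  190  117  195  202  208  210  211  211  211  216  217  218  217  215  210  210  210  210  204  197  190  118  197
242  189  196  201  208  211  215  218  219  219  219  219  220  220  219  219  218  216  211  210  204  198  120  199
244  190  202  208  211  218  218  220  220  220  220  221  220  220  220  220  218  219  218  215  211    0  119  198
246  190  207  211  219  220  220  220  220  220  221  220  220  220  221  219  219  220  220  218  216  210  204  198
248  208  210  218  219  219  219  221  220  221  220  220  221  221  220  219  219  221  220  219  219  217  211  199
```

>>> arm_command([
  [[-2.4, 0, 7.7], [0, 0, 0], 1],
  [[-1.5, 0, 7.9], [0, 0, 0], 1],
  [[0, 0, 0], [0, 0, 0], 1],
  [[0, 0, 0], [0, 0, 0], 1],
  [[0, 0, 0], [0, 0, 0], 1],
])

```text
time: 45.23
position: [0.5858, 0.1471, 0.1863]
tool_rot: [-1.132, -2.737, -0.109]
ft_force: [0.0, 0.4, -2.2]
grip_width: 0.264
```

```bash
python3 go2.py .5863 .1480 .1414 135 11
```

```text
pos [0.5858 0.1471 0.1863] t 45.2 shift now-axes [-8.3  1.1 44.2] turn [-0.  -0.   0.1] j [-0.64  0.37  0.57  1.57 -0.35  1.4   0.78] f [ 0.   0.4 -2.2] g 0.264
heading(y-based) 135.1 zaxis [-0.135  0.135 -0.982]
```

>>> arm_command([
  [[-1.3, 0, 6.9], [0, 0, 0], 1],
  [[-1.4, 0, 6.9], [0, 0, 0], 1],
  [[0, 0, 0], [0, 0, 0], 1],
  [[0, 0, 0], [0, 0, 0], 1],
  [[0, 0, 0], [0, 0, 0], 1],
])

```text
time: 45.65
position: [0.5858, 0.1471, 0.1724]
tool_rot: [-1.132, -2.737, -0.109]
ft_force: [0.0, 0.5, -1.5]
grip_width: 0.262
```

>>> arm_command([
  [[-1.3, 0, 6.9], [0, 0, 0], 1],
  [[-1.4, 0, 6.9], [0, 0, 0], 1],
  [[0, 0, 0], [0, 0, 0], 1],
  [[0, 0, 0], [0, 0, 0], 1],
  [[0, 0, 0], [0, 0, 0], 1],
])

```text
time: 46.07
position: [0.5858, 0.147, 0.1583]
tool_rot: [-1.132, -2.737, -0.109]
ft_force: [0.2, 0.2, -0.9]
grip_width: 0.263
```

>>> arm_command([
  [[-1.1, 0, 5.9], [0, 0, 0], 1],
  [[-1.2, 0, 5.9], [0, 0, 0], 1],
  [[0, 0, 0], [0, 0, 0], 1],
  [[0, 0, 0], [0, 0, 0], 1],
  [[0, 0, 0], [0, 0, 0], 1],
])

```text
time: 46.48
position: [0.5859, 0.147, 0.1463]
tool_rot: [-1.132, -2.737, -0.109]
ft_force: [0.7, 0.7, -1.4]
grip_width: 0.262
```

```bash
python3 go2.py .5863 .1480 .1414 135 11
```

```text
pos [0.5859 0.147  0.1463] t 46.5 shift now-axes [-0.5  1.   4.9] turn [-0.  -0.   0.1] j [-0.64  0.4   0.56  1.61 -0.37  1.33  0.8 ] f [ 0.7  0.7 -1.4] g 0.262
heading(y-based) 135.1 zaxis [-0.135  0.135 -0.982]
```

>>> arm_command([
  [[-0.5, 0, 2.5], [0, 0, 0], 1],
  [[-0.4, 0, 2], [0, 0, 0], 1],
  [[0, 0, 0], [0, 0, 0], 1],
  [[0, 0, 0], [0, 0, 0], 1],
  [[0, 0, 0], [0, 0, 0], 1],
])

```text
time: 46.9
position: [0.5859, 0.147, 0.1419]
tool_rot: [-1.132, -2.738, -0.109]
ft_force: [-0.0, -0.2, -1.0]
grip_width: 0.263
```

>>> arm_command([
  [[-0.2, 0, 1], [0, 0, 0], 1],
  [[0, 0, 0], [0, 0, 0], 1],
  [[0, 0, 0], [0, 0, 0], 1],
  [[0, 0, 0], [0, 0, 0], 1],
])

```text
time: 47.23
position: [0.5861, 0.147, 0.1414]
tool_rot: [-1.132, -2.738, -0.11]
ft_force: [-0.4, -1.2, 3.1]
grip_width: 0.264
```

>>> arm_command([
  [[0, 0, 0.5], [0, 0, 0], 1],
  [[0, 0, 0], [0, 0, 0], 1],
  [[0, 0, 0], [0, 0, 0], 0.5],
  [[0, 0, 0], [0, 0, 0], 0.5],
  [[0, 0, 0], [0, 0, 0], 0.5],
  [[0, 0, 0], [0, 0, 0], 0.5],
  [[0, 0, 0], [0, 0, 0], 0.5],
  [[0, 0, 0], [0, 0, 0], 0.5],
])

```text
time: 47.9
position: [0.5858, 0.1471, 0.1401]
tool_rot: [-1.131, -2.737, -0.109]
ft_force: [-0.3, 0.6, -0.5]
grip_width: 0.491
```

>>> arm_command([
  [[4, 0, -20], [0, 0, 0], 0.5],
  [[6.5, 0, -33.4], [0, 0, 0], 0.5],
  [[6.5, 0, -33.4], [0, 0, 0], 0.5],
  [[6.5, 0, -33.4], [0, 0, 0], 0.5],
  [[6.5, 0, -33.4], [0, 0, 0], 0.5],
  [[6.5, 0, -33.4], [0, 0, 0], 0.5],
  [[0, 0, 0], [0, 0, 0], 0.5],
  [[0, 0, 0], [0, 0, 0], 0.5],
])

```text
time: 48.57
position: [0.5868, 0.147, 0.3332]
tool_rot: [-1.133, -2.741, -0.113]
ft_force: [-0.1, -0.5, -0.2]
grip_width: 0.502
```

```bash
python3 go2.py .3654 .2923 .32 135 30; python3 - <<'E'
from pins import *
im,d,c=snap('wrist','w27')
for o in pins('w27',[(.5305,.2550),(.587,.148)],.14,.18): print(o)
E
```

```text
pos [0.5868 0.147  0.3332] t 48.6 shift now-axes [252.3 -53.5  61.6] turn [ 0.2 19.1  0.2] j [-0.65  0.3   0.59  1.35 -0.31  1.66  0.71] f [-0.1 -0.5 -0.2] g 0.502
heading(y-based) 135.1 zaxis [-0.131  0.136 -0.982]
(array([0.5322, 0.2524]), array([532.2, 252.4,  12.3]), np.float64(0.67), 0.1588, 500)
(array([0.5866, 0.1476]), array([586.6, 147.6,  11.6]), np.float64(0.43), 0.159, 416)
```

View pics/w27.png

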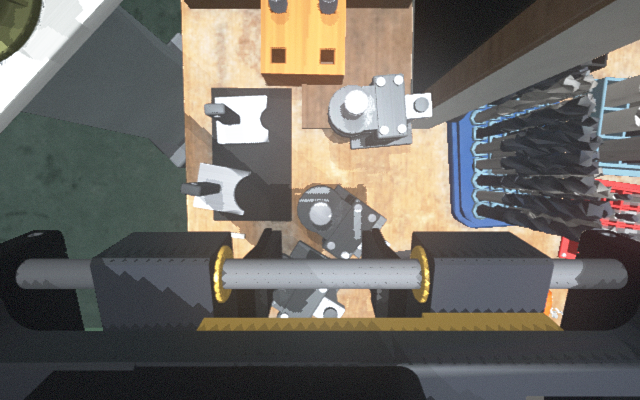

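>>> arm_command([
  [[32.1, -6.7, 6.2], [0, 0, 0], 0.52],
  [[32.1, -6.7, 6.2], [0, 0, 0], 0.52],
  [[32.1, -6.7, 6.2], [0, 0, 0], 0.52],
  [[32.1, -6.7, 6.2], [0, 0, 0], 0.52],
  [[32.1, -6.7, 6.2], [0, 0, 0], 0.52],
  [[32.1, -6.7, 6.2], [0, 0, 0], 0.52],
  [[32.1, -6.7, 6.2], [0, 0, 0], 0.52],
  [[32.1, -6.7, 6.2], [0, 0, 0], 0.52],
])

```text
time: 49.28
position: [0.3603, 0.2942, 0.3292]
tool_rot: [-1.131, -2.737, -0.105]
ft_force: [0.6, 0.6, 0.1]
grip_width: 0.481
```

>>> arm_command([
  [[0, 0, 0], [0, 6.4, 0], 0.52],
  [[0, 0, 0], [0, 6.4, 0], 0.52],
  [[0, 0, 0], [0, 6.2, 0], 0.52],
  [[0, 0, 0], [0, 0, 0], 0.52],
  [[0, 0, 0], [0, 0, 0], 0.52],
])

```text
time: 49.7
position: [0.3628, 0.2927, 0.3288]
tool_rot: [-1.016, -2.442, -0.265]
ft_force: [-0.3, 1.3, -0.1]
grip_width: 0.481
```

```bash
python3 go2.py .3637 .2939 .20 135 30; python3 -c "
from h import *
snap('wrist','w28')"
```

```text
pos [0.3628 0.2927 0.3288] t 49.7 shift now-axes [-64.1   2.1 111.8] turn [-0.2  0.1 -0.2] j [-0.9   0.    0.52  1.72 -0.48  1.63  0.43] f [-0.3  1.3 -0.1] g 0.481
heading(y-based) 134.9 zaxis [-0.355  0.35  -0.867]
```

View pics/w28.png

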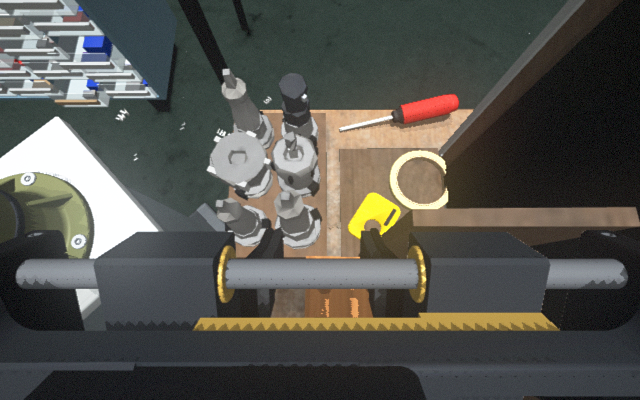

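>>> arm_command([
  [[-16, 2, 28], [0, 0, 0], 0.52],
  [[-16, 0, 28], [0, 0, 0], 0.52],
  [[-16, 0, 28], [0, 0, 0], 0.52],
  [[-16, 0, 28], [0, 0, 0], 0.52],
  [[0, 0, 0], [0, 0, 0], 0.52],
  [[0, 0, 0], [0, 0, 0], 0.52],
  [[0, 0, 0], [0, 0, 0], 0.52],
])

```text
time: 50.33
position: [0.3639, 0.297, 0.2041]
tool_rot: [-1.008, -2.446, -0.273]
ft_force: [0.8, 0.0, 1.5]
grip_width: 0.482
```

```bash
python3 go2.py .3637 .2939 .0857 135 30; python3 -c "
from h import *
snap('wrist','w29'); snap('scene','s3'); snap('top','t3')"
```

```text
pos [0.3639 0.297  0.2041] t 50.3 shift now-axes [-60.9  -2.6 101.5] turn [0.  0.  0.2] j [-0.88  0.1   0.53  1.9  -0.53  1.42  0.58] f [0.8 0.  1.5] g 0.482
heading(y-based) 135.2 zaxis [-0.353  0.354 -0.866]
```

View pics/w29.png

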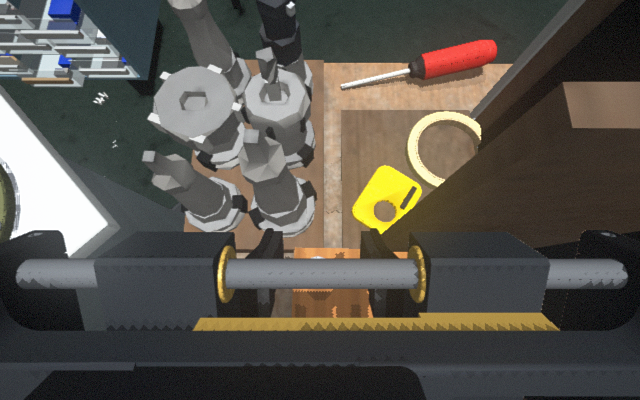

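View pics/s3.png

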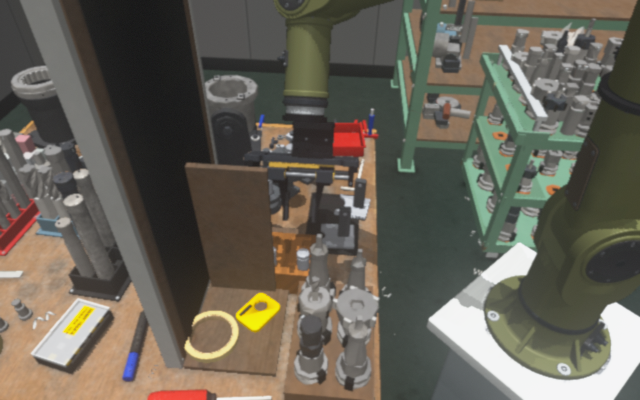

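View pics/t3.png

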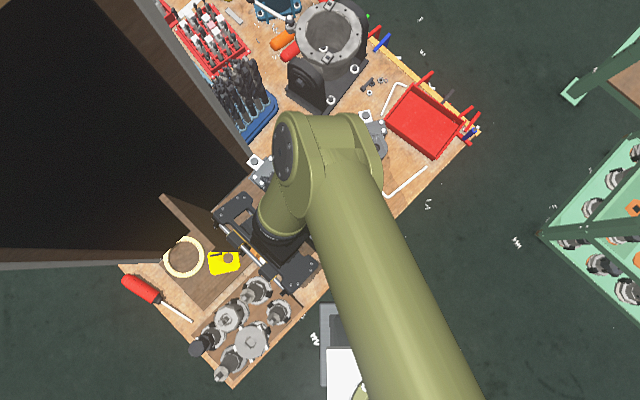

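>>> arm_command([
  [[-15, -2, 25], [0, 0, 0], 0.52],
  [[-15, 0, 25], [0, 0, 0], 0.52],
  [[-15, 0, 25], [0, 0, 0], 0.52],
  [[-10, 0, 16.5], [0, 0, 0], 0.52],
  [[0, 0, 0], [0, 0, 0], 0.52],
  [[0, 0, 0], [0, 0, 0], 0.52],
  [[0, 0, 0], [0, 0, 0], 0.52],
])

```text
time: 51.07
position: [0.3649, 0.2937, 0.0973]
tool_rot: [-1.01, -2.445, -0.274]
ft_force: [0.3, -0.1, -0.7]
grip_width: 0.481
```

```bash
python3 go2.py .3637 .2939 .0857 135 30
```

```text
pos [0.3649 0.2937 0.0973] t 51.1 shift now-axes [-4.9 -0.7 10.5] turn [0.1 0.  0.1] j [-0.85  0.24  0.52  2.   -0.62  1.26  0.75] f [ 0.3 -0.1 -0.7] g 0.481
heading(y-based) 135.1 zaxis [-0.352  0.355 -0.866]
```

>>> arm_command([
  [[-2.4, -0.3, 5], [0, 0, 0], 0.52],
  [[-2.4, 0, 5], [0, 0, 0], 0.52],
  [[0, 0, 0], [0, 0, 0], 0.52],
  [[0, 0, 0], [0, 0, 0], 0.52],
  [[0, 0, 0], [0, 0, 0], 0.52],
  [[0, 0, 0], [0, 0, 0], 0.52],
])

```text
time: 51.57
position: [0.3629, 0.2935, 0.0846]
tool_rot: [-1.01, -2.444, -0.271]
ft_force: [-0.2, 0.1, 0.2]
grip_width: 0.48
```

```bash
python3 go2.py .3637 .2939 .0857 135 30
```

```text
pos [0.3629 0.2935 0.0846] t 51.6 shift now-axes [ 0.3  0.9 -1.1] turn [-0.  -0.   0.1] j [-0.85  0.26  0.52  2.01 -0.63  1.24  0.77] f [-0.2  0.1  0.2] g 0.48
heading(y-based) 135.1 zaxis [-0.354  0.353 -0.866]
```

Within a millimetre; close.

>>> arm_command([
  [[0, 0.9, -0.5], [0, 0, 0], 0.52],
  [[0, 0, 0], [0, 0, 0], 0.52],
  [[0, 0, 0], [0, 0, 0], 1],
  [[0, 0, 0], [0, 0, 0], 1],
  [[0, 0, 0], [0, 0, 0], 1],
  [[0, 0, 0], [0, 0, 0], 1],
  [[0, 0, 0], [0, 0, 0], 1],
  [[0, 0, 0], [0, 0, 0], 1],
])

```text
time: 52.23
position: [0.3635, 0.2938, 0.0848]
tool_rot: [-1.01, -2.444, -0.271]
ft_force: [0.1, -0.2, -0.8]
grip_width: 0.265
```

>>> arm_command([
  [[0, 0, 0], [0, 0, 0], 1],
  [[0, 0, 0], [0, 0, 0], 1],
  [[0, 0, 0], [0, 0, 0], 1],
])

```text
time: 52.48
position: [0.3636, 0.2938, 0.0848]
tool_rot: [-1.01, -2.444, -0.271]
ft_force: [-0.6, 0.7, 0.7]
grip_width: 0.269
```

```bash
python3 go2.py .3637 .2939 .32 135 30
```

```text
pos [0.3636 0.2938 0.0848] t 52.5 shift now-axes [ 1.176e+02  2.000e-01 -2.037e+02] turn [-0.  -0.   0.1] j [-0.85  0.26  0.52  2.   -0.63  1.24  0.77] f [-0.6  0.7  0.7] g 0.269
heading(y-based) 135.1 zaxis [-0.354  0.353 -0.866]
```

>>> arm_command([
  [[8, 0, -13.9], [0, 0, 0], 1],
  [[16, 0, -27.7], [0, 0, 0], 1],
  [[16, 0, -27.7], [0, 0, 0], 1],
  [[16, 0, -27.7], [0, 0, 0], 1],
  [[16, 0, -27.7], [0, 0, 0], 1],
  [[16, 0, -27.7], [0, 0, 0], 1],
  [[16, 0, -27.7], [0, 0, 0], 1],
  [[14, 0, -24.2], [0, 0, 0], 1],
])

```text
time: 53.15
position: [0.3636, 0.2936, 0.3227]
tool_rot: [-1.01, -2.445, -0.272]
ft_force: [1.0, -0.1, -2.1]
grip_width: 0.266
```

```bash
python3 go2.py .6062 .0473 .32 135 30; python3 -c "
from h import *
snap('wrist','w30')"
```

```text
pos [0.3636 0.2936 0.3227] t 53.1 shift now-axes [-300.8   -3.1 -170.4] turn [0.  0.  0.1] j [-0.9   0.01  0.53  1.74 -0.48  1.62  0.44] f [ 1.  -0.1 -2.1] g 0.266
heading(y-based) 135.1 zaxis [-0.353  0.354 -0.866]
```

View pics/w30.png

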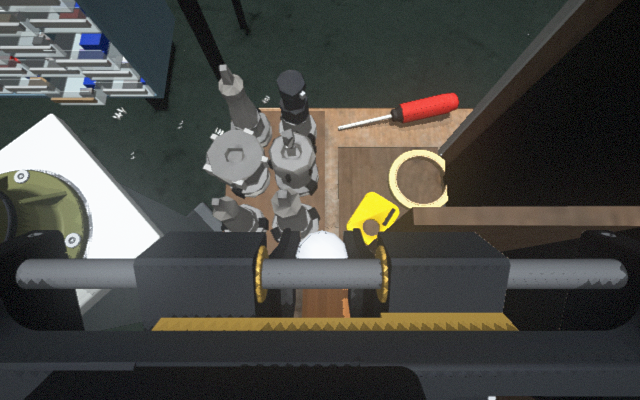

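>>> arm_command([
  [[-30, -0.3, -17.1], [0, 0, 0], 1],
  [[-30, -0.3, -17.1], [0, 0, 0], 1],
  [[-30, -0.3, -17.1], [0, 0, 0], 1],
  [[-30, -0.3, -17.1], [0, 0, 0], 1],
  [[-30, -0.3, -17.1], [0, 0, 0], 1],
  [[-30, -0.3, -17.1], [0, 0, 0], 1],
  [[-30, -0.3, -17.1], [0, 0, 0], 1],
  [[-30, -0.3, -17.1], [0, 0, 0], 1],
])

```text
time: 53.87
position: [0.5585, 0.0961, 0.3184]
tool_rot: [-1.01, -2.444, -0.27]
ft_force: [1.0, 0.2, -1.3]
grip_width: 0.264
```

>>> arm_command([
  [[-30, -0.3, -17.1], [0, 0, 0], 1],
  [[-30, -0.3, -17.1], [0, 0, 0], 1],
  [[0, 0, 0], [0, 0, 0], 1],
  [[-15, 0, 26], [0, 0, 0], 1],
  [[-15, 0, 26], [0, 0, 0], 1],
  [[0, 0, 0], [0, 0, 0], 1],
  [[0, 0, 0], [0, 0, 0], 1],
  [[0, 0, 0], [0, 0, 0], 1],
])

```text
time: 54.53
position: [0.6061, 0.0483, 0.26]
tool_rot: [-1.01, -2.445, -0.272]
ft_force: [0.6, -0.1, -1.6]
grip_width: 0.262
```

```bash
python3 go2.py .6062 .0473 .22 135 30; python3 -c "
from h import *
snap('wrist','w31'); snap('scene','s4'); snap('top','t4')"
```

```text
pos [0.6061 0.0483 0.26  ] t 54.5 shift now-axes [-20.7  -0.7  34.3] turn [-0.   0.   0.1] j [-0.38  0.59  0.71  1.25 -0.62  1.89  1.06] f [ 0.6 -0.1 -1.6] g 0.262
heading(y-based) 135.1 zaxis [-0.354  0.353 -0.866]
```

View pics/w31.png

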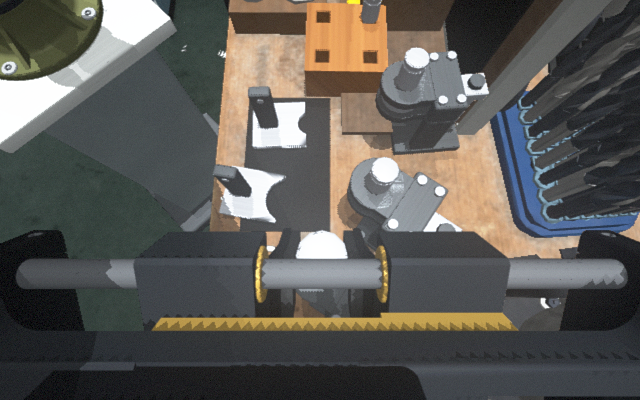

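View pics/s4.png

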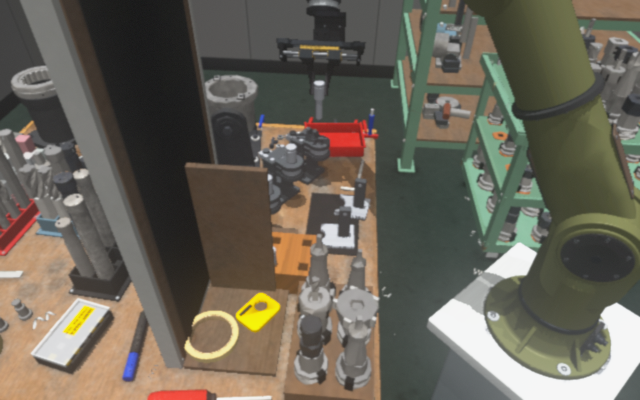

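>>> arm_command([
  [[-14, -0.7, 23.5], [0, 0, 0], 1],
  [[-14, 0, 23.5], [0, 0, 0], 1],
  [[0, 0, 0], [0, 0, 0], 1],
  [[0, 0, 0], [0, 0, 0], 1],
  [[0, 0, 0], [0, 0, 0], 1],
  [[0, 0, 0], [0, 0, 0], 1],
])

```text
time: 55.18
position: [0.6069, 0.0467, 0.2063]
tool_rot: [-1.01, -2.447, -0.273]
ft_force: [0.1, 0.4, -1.6]
grip_width: 0.263
```

```bash
python3 go2.py .6062 .0473 .206 135 30; python3 -c "
from h import *
snap('wrist','w32')"
```

```text
pos [0.6069 0.0467 0.2063] t 55.2 shift now-axes [ 0.6 -0.1  0.8] turn [0.1 0.1 0.2] j [-0.38  0.62  0.7   1.32 -0.63  1.8   1.1 ] f [ 0.1  0.4 -1.6] g 0.263
heading(y-based) 135.1 zaxis [-0.351  0.353 -0.867]
```

>>> arm_command([
  [[-1.7, 0, 4.8], [0, 0, 0], 1],
  [[-2.5, 0, 4.3], [0, 0, 0], 1],
  [[0, 0, 0], [0, 0, 0], 1],
  [[0, 0, 0], [0, 0, 0], 1],
  [[0, 0, 0], [0, 0, 0], 1],
])

```text
time: 55.65
position: [0.6053, 0.0474, 0.194]
tool_rot: [-1.011, -2.444, -0.27]
ft_force: [1.2, -0.3, -1.3]
grip_width: 0.263
```

```bash
python3 go2.py .6062 .0473 .1448 135 30
```

```text
pos [0.6053 0.0474 0.194 ] t 55.6 shift now-axes [-25.2   0.6  42.3] turn [-0.   0.   0.1] j [-0.38  0.63  0.69  1.34 -0.63  1.78  1.11] f [ 1.2 -0.3 -1.3] g 0.263
heading(y-based) 135.1 zaxis [-0.354  0.353 -0.866]
```

>>> arm_command([
  [[-3.1, 0.6, 4], [0, 0, 0], 1],
  [[-2.5, 0, 4.3], [0, 0, 0], 1],
  [[0, 0, 0], [0, 0, 0], 1],
  [[0, 0, 0], [0, 0, 0], 1],
  [[0, 0, 0], [0, 0, 0], 1],
])

```text
time: 56.07
position: [0.6062, 0.0474, 0.1838]
tool_rot: [-1.011, -2.444, -0.27]
ft_force: [0.1, -1.8, -1.9]
grip_width: 0.265
```

```bash
python3 go2.py .6062 .0473 .1448 135 30
```

```text
pos [0.6062 0.0474 0.1838] t 56.1 shift now-axes [-19.5  -0.   33.7] turn [-0.1 -0.   0.1] j [-0.38  0.64  0.69  1.34 -0.63  1.77  1.12] f [ 0.1 -1.8 -1.9] g 0.265
heading(y-based) 135.1 zaxis [-0.354  0.353 -0.866]
```

>>> arm_command([
  [[-3.5, 0, 6.1], [0, 0, 0], 1],
  [[-3.5, 0, 6.1], [0, 0, 0], 1],
  [[0, 0, 0], [0, 0, 0], 1],
  [[0, 0, 0], [0, 0, 0], 1],
  [[0, 0, 0], [0, 0, 0], 1],
])

```text
time: 56.48
position: [0.6062, 0.0473, 0.1697]
tool_rot: [-1.011, -2.444, -0.27]
ft_force: [0.5, -1.6, -1.9]
grip_width: 0.263
```

>>> arm_command([
  [[-3.5, 0, 6.1], [0, 0, 0], 1],
  [[-3.5, 0, 6.1], [0, 0, 0], 1],
  [[0, 0, 0], [0, 0, 0], 1],
  [[0, 0, 0], [0, 0, 0], 1],
  [[0, 0, 0], [0, 0, 0], 1],
])

```text
time: 56.9
position: [0.6062, 0.0474, 0.1556]
tool_rot: [-1.011, -2.444, -0.27]
ft_force: [0.2, -3.1, -2.7]
grip_width: 0.263
```

```bash
python3 go2.py .6062 .0473 .1448 135 30
```

```text
pos [0.6062 0.0474 0.1556] t 56.9 shift now-axes [-5.4 -0.   9.4] turn [-0.1  0.   0.1] j [-0.38  0.66  0.68  1.37 -0.64  1.73  1.14] f [ 0.2 -3.1 -2.7] g 0.263
heading(y-based) 135.1 zaxis [-0.354  0.353 -0.866]
```

>>> arm_command([
  [[-2.6, -0.3, 4], [0, 0, 0], 1],
  [[-2, 0, 3.5], [0, 0, 0], 1],
  [[0, 0, 0], [0, 0, 0], 1],
  [[0, 0, 0], [0, 0, 0], 1],
  [[0, 0, 0], [0, 0, 0], 1],
])

```text
time: 57.32
position: [0.6062, 0.0472, 0.147]
tool_rot: [-1.01, -2.444, -0.271]
ft_force: [0.4, -1.4, -2.1]
grip_width: 0.265
```

>>> arm_command([
  [[-0.8, 0, 1.4], [0, 0, 0], 1],
  [[0, 0, 0], [0, 0, 0], 1],
  [[0, 0, 0], [0, 0, 0], 1],
  [[0, 0, 0], [0, 0, 0], 1],
])

```text
time: 57.65
position: [0.6062, 0.0472, 0.1456]
tool_rot: [-1.01, -2.444, -0.271]
ft_force: [1.1, -1.4, -1.8]
grip_width: 0.263
```

```bash
python3 go2.py .6062 .0473 .1448 135 30
```

```text
pos [0.6062 0.0472 0.1456] t 57.6 shift now-axes [-0.3  0.1  0.7] turn [-0.  -0.   0.1] j [-0.38  0.67  0.68  1.38 -0.65  1.71  1.14] f [ 1.1 -1.4 -1.8] g 0.263
heading(y-based) 135.1 zaxis [-0.354  0.353 -0.866]
```

>>> arm_command([
  [[-0.6, 0, 1], [0, 0, 0], 1],
  [[0, 0, 0], [0, 0, 0], 1],
  [[0, 0, 0], [0, 0, 0], 1],
  [[0, 0, 0], [0, 0, 0], 1],
])

```text
time: 57.98
position: [0.6063, 0.0472, 0.1448]
tool_rot: [-1.01, -2.444, -0.271]
ft_force: [0.7, -1.4, 1.7]
grip_width: 0.268
```

>>> arm_command([
  [[-0.4, 0, 0.7], [0, 0, 0], 1],
  [[0, 0, 0], [0, 0, 0], 1],
  [[0, 0, 0], [0, 0, 0], 1],
  [[0, 0, 0], [0, 0, 0], 1],
])

```text
time: 58.32
position: [0.6063, 0.0471, 0.1448]
tool_rot: [-1.01, -2.444, -0.272]
ft_force: [-0.3, -2.4, 4.7]
grip_width: 0.269
```

Seated. Release and retract.

>>> arm_command([
  [[0, 0, 0], [0, 0, 0], 0.5],
  [[0, 0, 0], [0, 0, 0], 0.5],
  [[0, 0, 0], [0, 0, 0], 0.5],
  [[0, 0, 0], [0, 0, 0], 0.5],
  [[0, 0, 0], [0, 0, 0], 0.5],
  [[0, 0, 0], [0, 0, 0], 0.5],
])

```text
time: 58.82
position: [0.6061, 0.0474, 0.1434]
tool_rot: [-1.01, -2.444, -0.271]
ft_force: [-0.5, -1.2, -0.9]
grip_width: 0.495
```

>>> arm_command([
  [[10, 0, -17.3], [0, 0, 0], 0.5],
  [[16, 0, -27.7], [0, 0, 0], 0.5],
  [[16, 0, -27.7], [0, 0, 0], 0.5],
  [[16, 0, -27.7], [0, 0, 0], 0.5],
  [[16, 0, -27.7], [0, -7, 0], 0],
  [[0, 0, 0], [0, -7, 0], 0],
  [[0, 0, 0], [0, -7, 0], 0],
  [[0, 0, 0], [0, -7, 0], 0],
])

```text
time: 59.48
position: [0.6073, 0.0463, 0.293]
tool_rot: [-1.192, -2.88, -0.021]
ft_force: [-0.1, 1.6, 0.8]
grip_width: 0.72
```

```bash
python3 go2.py .46 .06 .30 35 0; python3 - <<'E'
from pins import *
im,d,c=snap('wrist','w33')
for o in pins('w33',[(.5305,.2550),(.587,.148),(.608,.0456)],.14,.18): print(o)
E
```

```text
pos [0.6073 0.0463 0.293 ] t 59.5 shift now-axes [114.  -94.3  -4.1] turn [ -1.3  -1.3 100. ] j [-0.77  0.28  0.82  1.48 -0.23  1.49  0.85] f [-0.1  1.6  0.8] g 0.72
heading(y-based) 135.0 zaxis [-0.018  0.022 -1.   ]
None
(array([0.5863, 0.1457]), array([586.3, 145.7,  12.1]), np.float64(0.58), 0.159, 713)
(array([0.6065, 0.0481]), array([606.5,  48.1,  12.2]), np.float64(0.69), 0.159, 585)
```

View pics/w33.png

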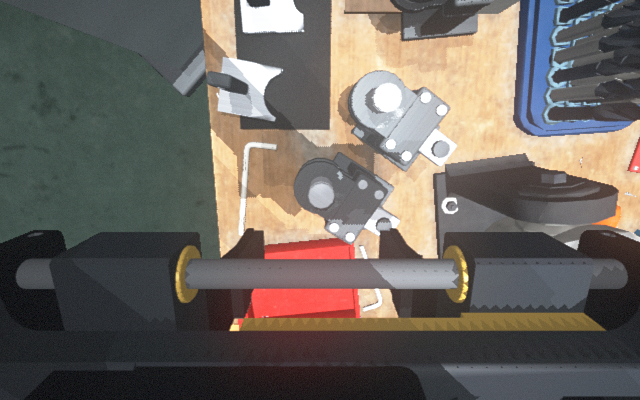

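```bash
cat > leaf.py <<'E'
from meas import *
def leaf(tag,reg):
    im,d,c,P=load(tag); k=np.zeros((400,640),bool); k[reg[0]:reg[1],reg[2]:reg[3]]=1
    m=k&(P[...,2]>.086)&(P[...,2]<.1); p=P[m]
    if m.sum()>20: print('handle top',m.sum(),np.round(p.mean(0),4),cv2.minAreaRect((p[:,:2]*1000).astype(np.float32)))
    m=k&(P[...,2]>.009)&(P[...,2]<.018); p=P[m]
    print('plate',m.sum(),np.round(p.mean(0),4),cv2.minAreaRect((p[:,:2]*1000).astype(np.float32)), 'z pct',np.round(np.percentile(p[:,2],[5,50,95]),4))
def mat(tag,reg):
    im,d,c,P=load(tag); k=np.zeros((400,640),bool); k[reg[0]:reg[1],reg[2]:reg[3]]=1
    m=k&(im.max(-1)<95)&(P[...,2]>-.003)&(P[...,2]<.008)
    n,l,s,_=cv2.connectedComponentsWithStats(m.astype(np.uint8)); m=l==1+np.argmax(s[1:,4])
    p=P[m]; print('mat',m.sum(),cv2.minAreaRect((p[:,:2]*1000).astype(np.float32)))
E
python3 - <<'E'
from leaf import *
leaf('w33',(50,125,200,290))
mat('w18',(80,230,180,400)); mat('w2',(70,200,200,390)); mat('w21',(0,110,205,370))
E
```

```text
handle top 371 [0.4582 0.0489 0.0922] ((457.58740234375, 48.543907165527344), (25.566505432128906, 15.64712905883789), 32.68354034423828)
plate 2289 [0.4665 0.0552 0.012 ] ((468.1011962890625, 55.92481231689453), (75.43572998046875, 66.01556396484375), 34.732845306396484) z pct [0.0106 0.0121 0.0134]
mat 1420 ((440.068359375, 101.1541748046875), (93.99982452392578, 81.78413391113281), 19.856794357299805)
mat 569 ((421.42633056640625, 99.286376953125), (25.39401626586914, 103.93699645996094), 45.18086242675781)
mat 2478 ((422.46221923828125, 164.95347595214844), (119.19659423828125, 82.0753402709961), 44.934574127197266)
```

```bash
python3 - <<'E'
from leaf import *
for t in ['w2','w5','w18','w19','w21','w27','w33']:
    im,d,c,P=load(t); P=P.copy(); P[225:]=np.nan
    u=(P[...,0]+P[...,1])/2**.5; v=(P[...,1]-P[...,0])/2**.5
    sat=im.max(-1).astype(int)-im.min(-1)
    m=(im.max(-1)<95)&(sat<18)&(abs(P[...,2]-.002)<.004)&(u>.28)&(u<.52)&(v>-.40)&(v<-.10)
    m=cv2.morphologyEx(m.astype(np.uint8),cv2.MORPH_OPEN,np.ones((3,3)))>0
    if m.sum()>200: print(t,m.sum(),'u',np.round(np.percentile(u[m],[0.5,2,98,99.5]),4),'v',np.round(np.percentile(v[m],[0.5,2,98,99.5]),4))
leaf('w21',(0,80,305,370))
leaf('w27',(85,150,195,275))
E
```

```text
w2 1346 u [0.3555 0.3559 0.4731 0.4741] v [-0.3395 -0.3388 -0.1436 -0.1426]
w5 2980 u [0.3567 0.3593 0.4708 0.4734] v [-0.339  -0.3374 -0.1458 -0.1437]
w18 2629 u [0.3557 0.3564 0.4727 0.4739] v [-0.3397 -0.3386 -0.1453 -0.1434]
w19 4139 u [0.3561 0.3572 0.4723 0.4736] v [-0.3395 -0.3384 -0.1598 -0.1437]
w21 4173 u [0.3562 0.3572 0.4724 0.4748] v [-0.3394 -0.3385 -0.1428 -0.142 ]
w27 2799 u [0.3572 0.3593 0.4716 0.4732] v [-0.3402 -0.3388 -0.2291 -0.2217]
w33 2328 u [0.3564 0.3571 0.4613 0.4685] v [-0.3398 -0.3397 -0.1881 -0.1861]
handle top 376 [0.4107 0.1422 0.0924] ((410.4344177246094, 142.259033203125), (23.19300079345703, 15.388519287109375), 45.023460388183594)
plate 2562 [0.4178 0.1535 0.0121] ((412.1648254394531, 161.55670166015625), (81.474365234375, 81.25814819335938), 44.34553146362305) z pct [0.0107 0.0121 0.0135]
handle top 270 [0.4112 0.1411 0.0919] ((410.0387268066406, 141.06729125976562), (26.01025390625, 14.427519798278809), 47.118553161621094)
plate 1796 [0.4223 0.152  0.012 ] ((419.1466064453125, 151.01614379882812), (74.29329681396484, 66.28836059570312), 47.48830795288086) z pct [0.0105 0.012  0.0135]
```

>>> arm_command([
  [[30, -24, 0], [0, -1.7, 0], 0],
  [[30, -24, 0], [0, 0, 0], 0],
  [[30, -24, 0], [0, 0, 0], 0],
  [[24, -24, 0], [0, 0, 0], 0],
  [[0, 0, 0], [0, 0, 7.1], 0],
  [[0, 0, 0], [0, 0, 7.1], 0],
  [[0, 0, 0], [0, 0, 7.1], 0],
  [[0, 0, 0], [0, 0, 7.1], 0],
])

```text
time: 60.2
position: [0.457, 0.0595, 0.2934]
tool_rot: [-1.879, -2.508, -0.003]
ft_force: [-0.5, 0.8, 0.1]
grip_width: 1.004
```

>>> arm_command([
  [[0, 0, 0], [0, 0, 7.1], 0],
  [[0, 0, 0], [0, 0, 7.1], 0],
  [[0, 0, 0], [0, 0, 7.1], 0],
  [[0, 0, 0], [0, 0, 7.1], 0],
  [[0, 0, 0], [0, 0, 7.1], 0],
  [[0, 0, 0], [0, 0, 7.1], 0],
  [[0, 0, 0], [0, 0, 7.1], 0],
  [[0, 0, 0], [0, 0, 7.1], 0],
])

```text
time: 60.87
position: [0.4573, 0.0593, 0.293]
tool_rot: [-2.847, -1.312, 0.005]
ft_force: [1.4, 0.3, 0.8]
grip_width: 0.997
```

>>> arm_command([
  [[0, 0, 0], [0, 0, 7.1], 0],
  [[0, 0, 0], [0, 0, 7.1], 0],
  [[0, 0, 0], [0, 0, 0], 0],
  [[0, 0, 0], [0, 0, 0], 0],
])

```text
time: 61.2
position: [0.4575, 0.0593, 0.2929]
tool_rot: [-2.984, -0.965, 0.006]
ft_force: [0.0, -0.5, -0.2]
grip_width: 1.003
```

```bash
python3 go2.py .458 .0487 .20 34.7 0; python3 - <<'E'
from h import *
snap('wrist','w34')
E
```

```text
pos [0.4575 0.0593 0.2929] t 61.2 shift now-axes [-5.6  9.5 92.9] turn [-0.4  0.1  1.1] j [-0.82 -0.15  0.58  1.82  0.08  1.45 -1.2 ] f [ 0.  -0.5 -0.2] g 1.003
heading(y-based) 35.8 zaxis [-0.005  0.004 -1.   ]
```

View pics/w34.png

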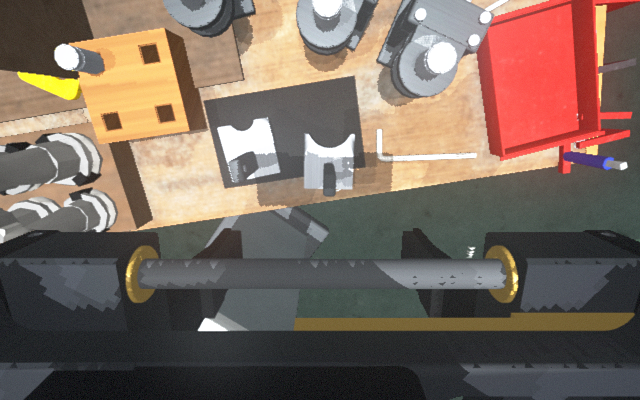

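```bash
python3 - <<'E'
from leaf import *
leaf('w34',(125,200,300,362))
E
```

```text
handle top 288 [0.4578 0.0487 0.0923] ((457.2605895996094, 47.855682373046875), (26.103347778320312, 14.620561599731445), 35.96430969238281)
plate 1970 [0.4665 0.0553 0.0121] ((467.92523193359375, 55.57522201538086), (73.61933898925781, 66.3055191040039), 34.63069534301758) z pct [0.0107 0.0121 0.0134]
```

>>> arm_command([
  [[-5.5, 9, 20], [0, 0, 1.1], 0],
  [[0, 0, 37], [0, 0, 0], 0],
  [[0, 0, 37], [0, 0, 0], 0],
  [[0, 0, 37], [0, 0, 0], 0],
  [[0, 0, 37], [0, 0, 0], 0],
  [[0, 0, 20], [0, 0, 0], 0],
  [[0, 0, 0], [0, 0, 0], 0],
  [[0, 0, 0], [0, 0, 0], 0],
])

```text
time: 61.92
position: [0.4572, 0.0496, 0.1046]
tool_rot: [-2.995, -0.934, 0.007]
ft_force: [1.1, -0.3, 1.3]
grip_width: 1.005
```

```bash
python3 go2.py .458 .0487 .066 34.7 0; python3 - <<'E'
from h import *
snap('wrist','w35')
E
```

```text
pos [0.4572 0.0496 0.1046] t 61.9 shift now-axes [ 0.3  1.4 38.6] turn [-0.3  0.2 -0. ] j [-0.79  0.02  0.64  2.08 -0.02  1.05 -1.11] f [ 1.1 -0.3  1.3] g 1.005
heading(y-based) 34.7 zaxis [-0.006  0.003 -1.   ]
```

View pics/w35.png

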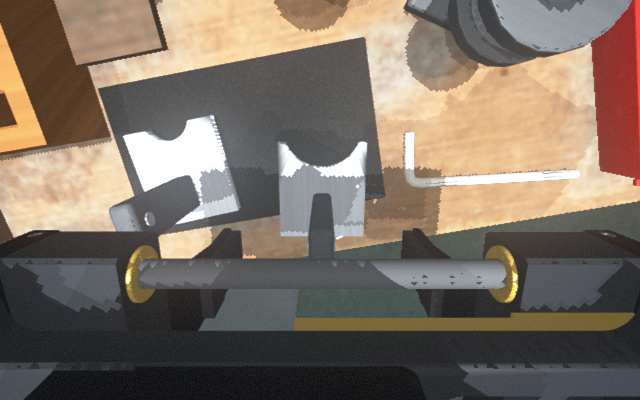

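>>> arm_command([
  [[0, 1, 12], [0, 0, 0], 0],
  [[0, 0, 13], [0, 0, 0], 0],
  [[0, 0, 10], [0, 0, 0], 0],
  [[0, 0, 0], [0, 0, 0], 0],
  [[0, 0, 0], [0, 0, 0], 0],
  [[0, 0, 0], [0, 0, 0], 0],
])

```text
time: 62.47
position: [0.4591, 0.0494, 0.0711]
tool_rot: [-2.995, -0.933, 0.001]
ft_force: [-0.7, -0.0, -0.3]
grip_width: 1.001
```

```bash
python3 go2.py .458 .0487 .066 34.7 0
```

```text
pos [0.4591 0.0494 0.0711] t 62.5 shift now-axes [-1.3 -0.1  5.1] turn [-0.3 -0.1 -0.1] j [-0.78  0.08  0.65  2.11 -0.06  0.97 -1.07] f [-0.7 -0.  -0.3] g 1.001
heading(y-based) 34.6 zaxis [-0.002  0.004 -1.   ]
```

>>> arm_command([
  [[-1, 0, 3], [0, 0, 0], 0],
  [[0, 0, 0], [0, 0, 0], 1],
  [[0, 0, 0], [0, 0, 0], 1],
  [[0, 0, 0], [0, 0, 0], 1],
  [[0, 0, 0], [0, 0, 0], 1],
  [[0, 0, 0], [0, 0, 0], 1],
  [[0, 0, 0], [0, 0, 0], 1],
  [[0, 0, 0], [0, 0, 0], 1],
])

```text
time: 63.13
position: [0.4573, 0.0486, 0.067]
tool_rot: [-2.995, -0.933, 0.004]
ft_force: [-0.6, 0.1, 1.4]
grip_width: 0.548
```

>>> arm_command([
  [[0, 0, 0], [0, 0, 0], 1],
  [[0, 0, 0], [0, 0, 0], 1],
  [[0, 0, 0], [0, 0, 0], 1],
  [[0, 0, 0], [0, 0, 0], 1],
  [[0, 0, 0], [0, 0, 0], 1],
  [[0, 0, 0], [0, 0, 0], 1],
  [[0, 0, 0], [0, 0, 0], 1],
  [[0, 0, 0], [0, 0, 0], 1],
])

```text
time: 63.8
position: [0.4572, 0.0487, 0.0669]
tool_rot: [-2.995, -0.932, 0.004]
ft_force: [-0.8, 0.7, 0.0]
grip_width: 0.155
```

```bash
python3 go2.py .4745 .0705 .085 34.7 0
```

```text
pos [0.4572 0.0487 0.0669] t 63.8 shift now-axes [ 26.6  -8.3 -18. ] turn [-0.3  0.1 -0.1] j [-0.78  0.08  0.65  2.12 -0.07  0.96 -1.06] f [-0.8  0.7  0. ] g 0.155
heading(y-based) 34.6 zaxis [-0.004  0.004 -1.   ]
```

>>> arm_command([
  [[0, 0, -18], [0, 0, 0], 1],
  [[0, 0, 0], [0, 0, 0], 1],
  [[13.5, -4, 0], [0, 0, 0], 1],
  [[13.5, -4, 0], [0, 0, 0], 1],
  [[0, 0, 0], [0, 0, 0], 1],
  [[0, 0, 8], [0, 0, 0], 1],
  [[0, 0, 7], [0, 0, 0], 1],
  [[0, 0, 0], [0, 0, 0], 1],
])

```text
time: 64.47
position: [0.4729, 0.0693, 0.0677]
tool_rot: [-2.996, -0.931, 0.011]
ft_force: [-1.1, 0.4, -2.9]
grip_width: 0.16
```

>>> arm_command([
  [[0, 0, 0], [0, 0, 0], 1],
  [[0, 0, 1.5], [0, 0, 0], 1],
  [[0, 0, 0], [0, 0, 0], 1],
  [[0, 0, 1], [0, 0, 0], 1],
  [[0, 0, 0], [0, 0, 0], 1],
  [[0, 0, 0], [0, 0, 0], 1],
])

```text
time: 64.97
position: [0.4751, 0.0705, 0.0676]
tool_rot: [-2.995, -0.932, 0.003]
ft_force: [-0.5, 0.3, -2.6]
grip_width: 0.156
```

```bash
python3 go2.py .4745 .0705 .067 34.7 0
```

```text
pos [0.4751 0.0705 0.0676] t 65.0 shift now-axes [-0.5 -0.3  0.6] turn [-0.3  0.  -0.1] j [-0.79  0.13  0.63  2.07 -0.1   0.97 -1.07] f [-0.5  0.3 -2.6] g 0.156
heading(y-based) 34.6 zaxis [-0.003  0.004 -1.   ]
```

>>> arm_command([
  [[0, 0, 1], [0, 0, 0], 1],
  [[0, 0, 0], [0, 0, 0], 1],
  [[0, 0, 0], [0, 0, 0], 1],
  [[0, 0, 0], [0, 0, 0], 1],
])

```text
time: 65.3
position: [0.4754, 0.0707, 0.067]
tool_rot: [-2.995, -0.932, 0.003]
ft_force: [-1.6, -0.7, 3.6]
grip_width: 0.159
```

Touching down; release, lift away.

>>> arm_command([
  [[0, 0, 0], [0, 0, 0], 0.6],
  [[0, 0, 0], [0, 0, 0], 0.4],
  [[0, 0, 0], [0, 0, 0], 0],
  [[0, 0, 0], [0, 0, 0], 0],
  [[0, 0, 0], [0, 0, 0], 0],
  [[0, 0, 0], [0, 0, 0], 0],
  [[0, 0, 0], [0, 0, 0], 0],
  [[0, 0, 0], [0, 0, 0], 0],
])

```text
time: 65.97
position: [0.4751, 0.0705, 0.0665]
tool_rot: [-2.995, -0.932, 0.004]
ft_force: [0.2, 0.4, -0.0]
grip_width: 0.681
```

>>> arm_command([
  [[0, 0, 0], [0, 0, 0], 0],
  [[0, 0, 0], [0, 0, 0], 0],
  [[0, 0, -20], [0, 0, 0], 0],
  [[0, 0, -40], [0, 0, 0], 0],
  [[0, 0, -40], [0, 0, 0], 0],
  [[0, 0, -40], [0, 0, 0], 0],
  [[0, 0, -40], [0, 0, 0], 0],
  [[0, 0, 0], [0, 0, 0], 0],
])

```text
time: 66.63
position: [0.48, 0.0705, 0.2545]
tool_rot: [-2.994, -0.931, -0.018]
ft_force: [0.9, 0.5, 0.0]
grip_width: 1.001
```

>>> arm_command([
  [[0, 0, -20], [0, 0, 0], 0],
  [[0, 0, -20], [0, 0, 0], 0],
  [[0, 0, 0], [0, 0, 0], 0],
  [[0, 0, 0], [0, 0, 0], 0],
])

```text
time: 66.97
position: [0.4764, 0.0698, 0.2871]
tool_rot: [-2.995, -0.932, 0.0]
ft_force: [0.2, 1.3, -0.3]
grip_width: 0.999
```

```bash
python3 - <<'E'
from leaf import *
from pins import pins
im,d,c=snap('wrist','w36'); print(heading()[:2])
for o in pins('w36',[(.5305,.2550),(.587,.148),(.608,.0456)],.14,.18): print(o)
leaf('w36',(110,200,290,370))
leaf('w36',(100,215,180,285))
im,d,c=snap('top','t5')
E
```

```text
(array([0.47577061, 0.06964997, 0.28600908]), np.float64(34.58225204983282))
(array([0.5305, 0.2476]), array([530.3, 248.1,  12.8]), np.float64(2.08), 0.1585, 950)
(array([0.5855, 0.1459]), array([585.5, 145.9,  12.1]), np.float64(0.63), 0.159, 885)
(array([0.6058, 0.0484]), array([605.7,  48.5,  12.7]), np.float64(0.94), 0.1589, 859)
handle top 305 [0.4764 0.0699 0.0923] ((476.07049560546875, 69.70640563964844), (25.07444953918457, 15.491509437561035), 34.881103515625)
plate 2009 [0.4856 0.0762 0.0121] ((479.3113098144531, 72.0579833984375), (92.61626434326172, 66.04704284667969), 34.58378219604492) z pct [0.0108 0.0121 0.0134]
handle top 306 [0.411  0.1404 0.092 ] ((409.6168518066406, 140.7056427001953), (25.848857879638672, 14.826764106750488), 48.17436218261719)
plate 2346 [0.4294 0.1647 0.012 ] ((434.02899169921875, 180.51416015625), (137.98326110839844, 84.26187133789062), 47.65520477294922) z pct [0.0102 0.0119 0.0137]
```

View pics/w36.png

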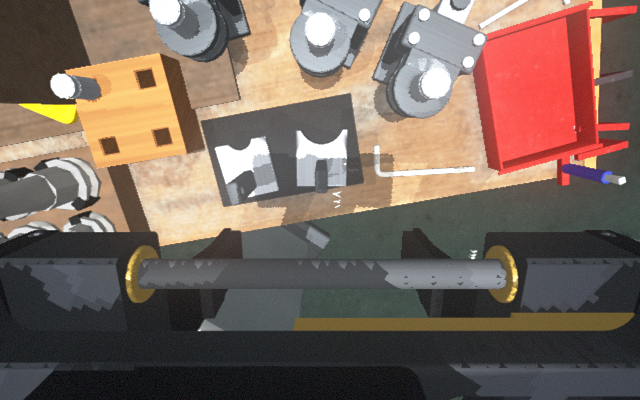

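View pics/t5.png

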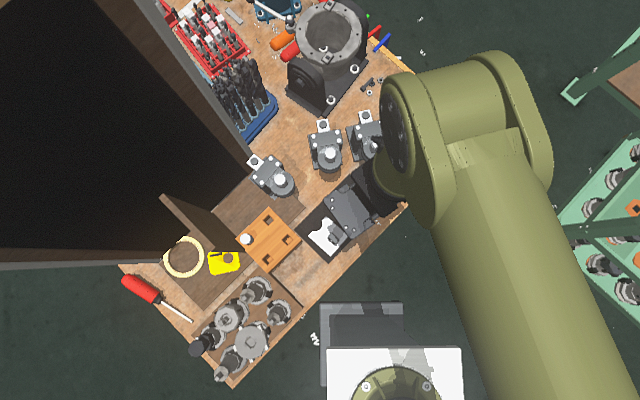

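```bash
python3 - <<'E'
from pins import *
for t in ['w33','w36','w27']:
    for h,o in zip([(.5305,.2550),(.587,.148),(.608,.0456)],pins(t,[(.5305,.2550),(.587,.148),(.608,.0456)],.156,.163)): print(t,h,None if o is None else (o[0],o[2]))
print(ctrl.close_job())
E
```

```text
w33 (0.5305, 0.255) None
w33 (0.587, 0.148) (array([0.5869, 0.1468]), np.float64(0.3))
w33 (0.608, 0.0456) (array([0.6074, 0.0472]), np.float64(0.29))
w36 (0.5305, 0.255) (array([0.5307, 0.2526]), np.float64(1.49))
w36 (0.587, 0.148) (array([0.5865, 0.1466]), np.float64(0.24))
w36 (0.608, 0.0456) (array([0.6071, 0.0472]), np.float64(0.32))
w27 (0.5305, 0.255) (array([0.5316, 0.2538]), np.float64(0.3))
w27 (0.587, 0.148) (array([0.587 , 0.1472]), np.float64(0.31))
w27 (0.608, 0.0456) None
the job is handed in; nothing more can be done
None
```

All three joints were present. I checked each with the wide leaf, left to right, before pinning, then pinned all three and handed the job in at about 67 s of the 210 s allowed. The hand-in reports no verdict.

- **Leaf checks:** At each joint the leaf sat level on the upper ear with about 5–6 N of contact. The notch centre measured about 2.7 mm from the hole axis (limit 5 mm).
- **Pins:** Three pins went down until their heads touched the ear, and one spare is left in the rack. Head tops read 0.1585–0.159 m. That fits fully home at 0.160 m, since the wrist camera read heights about 1 mm low throughout. In the clear views the heads measured about 1–2 mm from the hole axes (limit 4 mm). I did not measure pin tilt directly, but the hole clearance keeps it under the limit.
- **Leaves:** After I laid it down, the wide leaf was knocked about 28 mm towards the front edge of the mat. I picked it up again and laid it back on the mat. Both leaves last measured flat, with their handles over the mat.
- **Hex key and yellow case:** I never touched either one. They look unmoved in the last pictures, but I did not measure their positions.
- **Disagreement:** The last view of the left pin was partly cut off by the picture edge and put it about 2.4 mm off the axis with a poor fit (1.5 mm residual). An earlier clear view gave about 1.6 mm.

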